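# Pull the snug cap off a guarded key with a fork puller

### The arm

A 6-joint arm with a two-finger parallel gripper is mounted at the origin on a cart in front of the work surface, level with it; the furniture and walls round the work are solid. World frame = base frame: x ahead of the robot, y to its left, z up, the work surface at z = 0. Lengths are in m, angles in rad, forces in N, time in s.
With the tool pointing down it reaches from about 0.325 to 0.9 m from the base axis. Payload 3.5 kg.
Tool frame: the origin (TCP) lies midway between the tips of the shut fingers; the grasp point (between the pads) lies 19 mm behind it; y points along the fingers, z is the direction in which the jaws open and shut, and the axes are right-handed (so a half turn about y gives the same grasp; the last joint's range is limited). The gripper opens to 85 mm and grips with 20 to 120 N. Pads are 22 mm wide; open, the fingers measure 114 mm over their backs; the gripper's body (76 mm by 85 mm) begins 54 mm behind the grasp point. The pads swing forward as they close: fully open they stand 13 mm farther back than shut.
Start: joints at [-1.211, 0.276, -0.026, 1.268, 0, 1.467], TCP at [0.279, -0.559, 0.231] pointing down, gripper open.
Joint ranges: [-3.12, 3.12], [-0.85, 1.88], [-1.08, 1.24], [-1.95, 2.15], [-1.57, 1.53], [-3.14, 3.14]. Speed limits (rad/s): [2.57, 2.57, 3.14, 3.14, 3.14, 3.14].

### API

Orientations are given as a rotation vector (axis times angle).
In Python, from rig import manip, optics, order gives the robot as it stands.
- The arm moves only by the tool send_rows, never from a script. Its argument "deltas" is a list of rows, each an object with "travel": the shift along the tool's x, y, z in cm, a list of three; "turn": the turn, a rotation vector about the tool's x, y, z in degrees, a list of three; "jaw": the finger opening in cm, from 0 to 8.54. In form: [{"travel": [dx, dy, dz], "turn": [wx, wy, wz], "jaw": jaw}, ...]. A call has 1 to 8 rows; each row is the pose to reach, as a shift and turn from the pose commanded when the call began, along the tool's axes at that moment; what a row does not reach only later rows make up. A row lasts 1/12 s, in which the tool goes at most 41.7 mm and 7.16 degrees, less where a joint would pass 70% of its speed; a pose out of reach is approached as far as the arm can. A call with a gripper value outside its range is refused whole. The fingers move at their own pace and stop on an object; "grip_force" is the grip in N (left out, the last holds). Time passes only in rows, so rows that repeat a pose let the fingers close. It gives the time, the measured TCP pose, the force and the opening at its end, in the units of the state.
- manip.get_obs(): the state, without advancing time (a new reading comes with each control period).
- optics.snapshot(name): name is "side" or "top" or "wrist"; returns the picture (400x640x3 uint8, red, green, blue); there is no depth.
- optics.calibration(name): a dict with "vertical_fov" (degrees; the focal length in pixels is half the picture's height over the tangent of half this angle, whatever the lens; pixels are square), "cx", "cy" (the principal point, pixels), "pose" (4x4, takes a point from camera to world coordinates). Camera axes: x right, y down, z forward; pixel columns grow to the right and rows downward; lengths in m; the calibration is good to about 2 mm. The wrist camera is an equidistant fisheye: a pixel r from the principal point sees the ray r / f radians off the axis. A picture is of the moment at which its call begins: read the wrist's pose just before it. calibration takes no time and is no camera call; for the wrist camera it gives the pose at the moment of the call.
- order.hand_in(): hands the job in, once; it reports no verdict.
The state is a dict: "time": time; "joint_pos": joint angles; "qd": joint speeds; "tau": joint torques, N m; "position": TCP position; "tcp_rot": TCP orientation; "ft_force": force on the tool from outside, world axes, zero at the start; "torque": the same for the moment, N m; "grip_width": finger opening in m.
Only numpy, scipy, OpenCV 4.12 (cv2) and the standard library are available. Lean on these libraries where they do the work, as an engineer would, in place of code of your own. Each camera call takes 0.05 s, during which the arm holds its last target.

### The job

Press the shutter's release tab down and slide the shutter fully open to the left. Leave it open, take the fork puller, hook its prongs under the snug square key cap behind the shutter, pull straight up until it pops off, and set the cap squarely on the block of the cap rest. Put the puller back down flat on the bench; never touch the cap with the gripper or arm, and leave the other things where they are.

Things in the scene. Friction and masses are not known exactly. Their poses are not given: they have to be found in the camera images.
- station: Grey key station, fixed, 93 deep (x) x 220 wide (y) x 195 high mm. Origin on the bench, at the key stem's x, mid-width (housing x -48 to +45 mm); x points to its back, y to its left seen from the front. Deck inside at z = 55. Front opening in the right half: y -104 to -3, z 55 to 137; inner ceiling z 189. Shutter outer face x = -58; it parks before the left half. Lintel over the opening.
- shutter (a joint): Shutter (aluminium plate 100 wide x 134 high x 6 mm) along its rails, m: 0 = shut, 0.104 = fully open. It slides along the station's +y. About 2 N moves it once unlatched; it stays where left. Locked, but for 2 mm of play, until the tab is pressed 5 mm or more; clear of the latch after 30 mm, so keep the tab down till then.
- tab (a joint): How far the release tab is pressed, in m: 0 = up, 0.008 = fully down. Sprung: 3 N starts it, 6.5 N holds it fully down.
- tab_top (a point): Centre of the top of the release tab's black thumb pad on the shutter's top edge, 222 mm above the bench. The pad is 30 mm in the station's x, 60 in y; at its +y end a lip, 8 mm thick, rises 17 mm above it (inner face 22 mm from this point) to push against. Press straight down. A steel latch bracket lies behind the pad (19 mm and more to +x of this point, 9 mm lower than its top).
- stem (a point): Point on the key stem's axis at the height of the seated cap's underside, 14 mm above the deck; axes as the station's. The stem is 16 mm in x and 26 in y and rises 20 mm above this point into the cap; two sprung balls at its front and back hold the cap. A black collar plate, 50 mm square, 3 mm high, lies on the deck round it.
- key_cap: Plain grey square key cap, 72 x 72 x 28 mm, 60 g, snapped on the stem, its sides along the station's. Origin at the centre of its underside, z up. Underside flat but for a middle socket 34 x 30 mm, 20 deep; 14 mm gap beneath it to the deck (11 over the collar). About 7 to 10 N straight up pops it off; lift 22 mm to clear the stem. Then it only rests on the prongs: carry it level and smoothly.
- puller: Fork puller, 250 g, standing flat. Steel fork 4 mm thick, prongs along its +x, each 12 mm wide, gap between them 42, 66 over both. Origin on the fork's underside, midway between the prongs, where the centre of a fully hooked cap lies; tips at x = +30, cross plate x = -33 to -78 mm. Handle rises from (-46, 0, 4) mm, leaning back 32 degrees from vertical towards -x. Nothing stands over the prongs.
- puller_grip (a point): Best grip point on the black handle, 60 mm up its axis, at (-77.8, 0, 54.9) mm in the puller's frame; axes as the puller's. The grip is 22 mm wide in y (flat sides: close the fingers along y), 18 mm the other way, from 14 to 92 mm up the axis. Tilt the gripper in line with the handle (an upright one hits the lintel) and grip hard, 60 N or more: the pull loads it with about 1 N m.
- cap_rest: Rest for the cap, fixed: dark steel base plate 90 x 110 x 6 mm with a block 56 mm along its x and 28 along its y. Origin on the bench under the block's centre. The block fits between the prongs when the puller's x runs along the rest's x: come from its -x side, lower the fork past the block's top so that the cap stays on it, draw it back to -x. A carton flap beyond it is 130 mm high.
- rest_top (a point): Centre of the block's top, 60 mm above the bench, where the cap's underside shall rest, centre on centre.
- scanner: Hand scanner, 131 x 93 x 36 mm, bystander.
- green_box: White product box with green edges, 60 x 155 x 45 mm, bystander.
- stapler: Stapler, 28 x 122 x 36 mm, bystander.
- stamp: Wooden rubber stamp, 26 x 62 x 76 mm, bystander.
- calc: Calculator, 116 x 70 x 15 mm, bystander.
- jar: White jar with a pink lid, 53 mm across, 46 high, bystander.

How it is judged:
By the outcome, as a careful person would: the job done as asked, in the order asked, and still so for the second after the job is handed in, with the robot touching nothing.
It also fails if it takes over 72 s, if anything falls off the work surface, if the arm or the gripper's body presses on something with over 40 N, if the wrist force passes 120 N, or if a joint passes its speed limit or range.

## Working session

There is one attempt and no reset: what is moved stays moved. The work goes in short steps, Python scripts to look and compute and a tool call to move; the robot and the scene stay as the last step left them, time stands still between calls to the robot, and variables do not carry over. Pictures are saved under pics/ and viewed, and the job is handed in when it is done.

Besides the shell and the picture viewer there is one more tool, called after "Emit:" by a JSON object that holds its "name" and its "arguments". send_rows: Moves the arm, as the interface text tells. Its arguments: {"type":"object","properties":{"deltas":{"type":"array","items":{"type":"object","properties":{"travel":{"type":"array","items":{"type":"number"}},"turn":{"type":"array","items":{"type":"number"}},"jaw":{"type":"number"}}}},"grip_force":{"type":"number"}},"required":["deltas"]}

```bash
ls; mkdir -p pics; cat > h.py <<'E'
import numpy as np, cv2
from rig import manip, optics, order
from scipy.spatial.transform import Rotation as R
def snap(n,f):
    c=optics.calibration(n); im=optics.snapshot(n); cv2.imwrite(f'pics/{f}.png',im[:,:,::-1]); np.savez(f'pics/{f}.npz',**{k:np.array(v) for k,v in c.items()}); return im,c
E
python3 - <<'E'
from h import *
o=manip.get_obs()
for k,v in o.items(): print(k,np.round(v,4))
for n in ['side','top','wrist']:
    im,c=snap(n,n+'0'); print(n,c['vertical_fov'],c['cx'],c['cy'],np.round(c['pose'],4).tolist())
E
```

```text
pics
time 0.0
joint_pos [-1.2114  0.2772 -0.0279  1.268   0.      1.4674]
qd [ 0.0004 -0.0008 -0.0014 -0.001   0.0002 -0.0002]
tau [ 1.20000e-03 -4.45505e+01  2.95202e+01  1.64000e-02 -0.00000e+00
 -0.00000e+00]
position [ 0.2787 -0.5585  0.2301]
tcp_rot [-0.463   1.9664 -1.9619]
ft_force [ 0.0435 -0.6421  0.8143]
torque [ 0.0474  0.0056 -0.0206]
grip_width 0.0855
side 56.92319168424039 314.35235448168766 199.78567911987548 [[-0.9691, -0.1921, 0.1548, 0.3556], [-0.2466, 0.7437, -0.6214, 0.842], [0.0043, -0.6404, -0.7681, 1.2578], [0.0, 0.0, 0.0, 1.0]]
top 52.53865208958263 317.1475058185373 201.5142668920938 [[0.0138, -0.9967, 0.0801, 0.4767], [-0.9999, -0.0137, 0.0015, -0.0728], [-0.0004, -0.0801, -0.9968, 1.4238], [0.0, 0.0, 0.0, 1.0]]
wrist 65.70646984690485 313.34566234349666 198.44147441943946 [[0.4468, -0.8478, -0.2858, 0.3516], [-0.8946, -0.4243, -0.1399, -0.5201], [-0.0027, 0.3182, -0.948, 0.3727], [0.0, 0.0, 0.0, 1.0]]
```

View pics/side0.png

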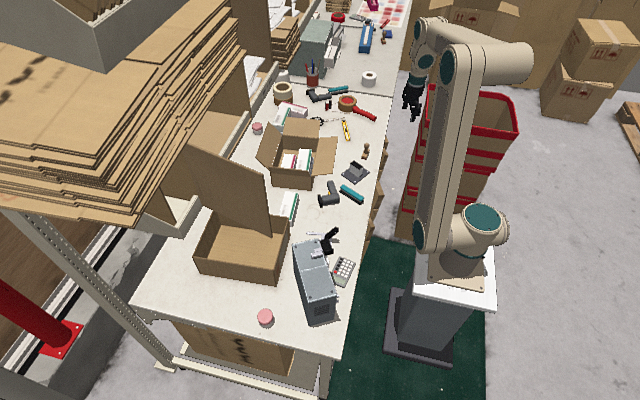

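View pics/top0.png

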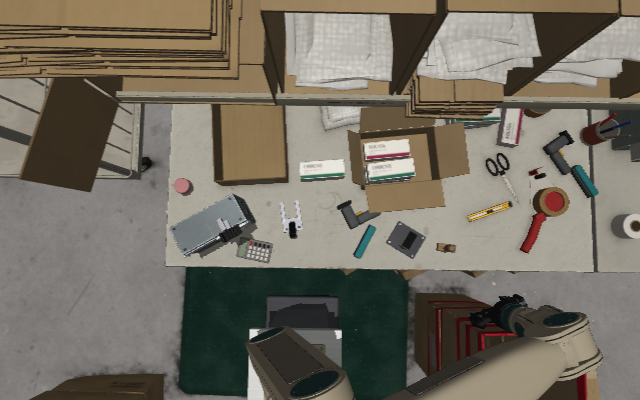

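View pics/wrist0.png

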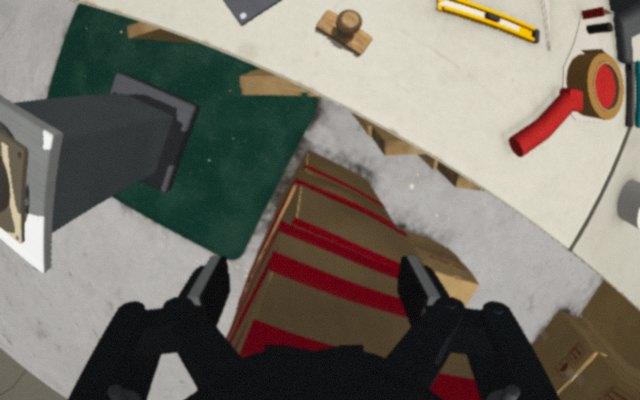

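```bash
python3 - <<'E'
from h import *
t=cv2.imread('pics/top0.png'); s=cv2.imread('pics/side0.png')
cv2.imwrite('pics/t_a.png',cv2.resize(t[180:275,160:320],None,fx=5,fy=5,interpolation=cv2.INTER_CUBIC))
cv2.imwrite('pics/t_b.png',cv2.resize(t[180:275,310:470],None,fx=5,fy=5,interpolation=cv2.INTER_CUBIC))
cv2.imwrite('pics/s_a.png',cv2.resize(s[220:335,260:400],None,fx=5,fy=5,interpolation=cv2.INTER_CUBIC))
cv2.imwrite('pics/s_b.png',cv2.resize(s[130:220,280:400],None,fx=6,fy=6,interpolation=cv2.INTER_CUBIC))
E
```

```text
(no output)
```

View pics/t_a.png

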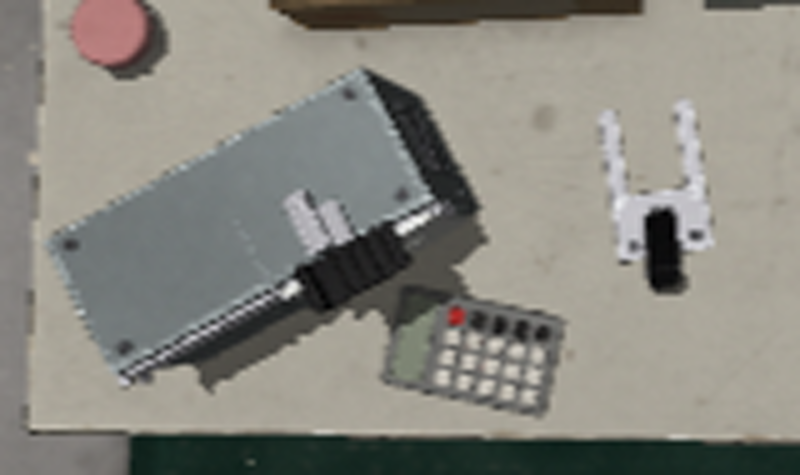

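View pics/t_b.png

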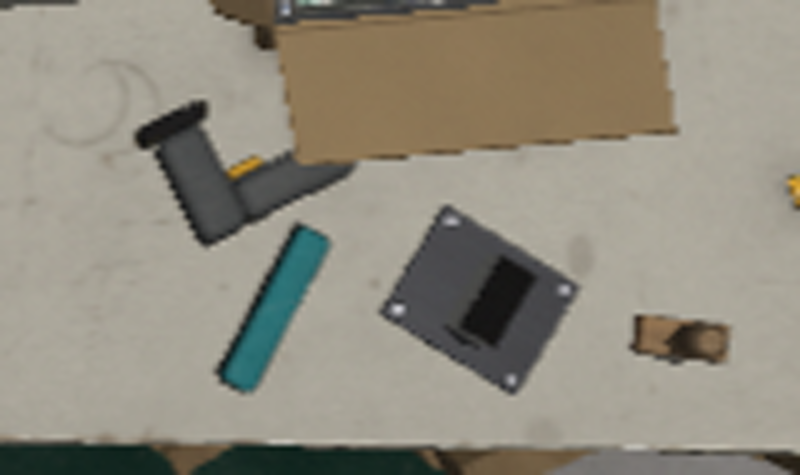

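View pics/s_a.png

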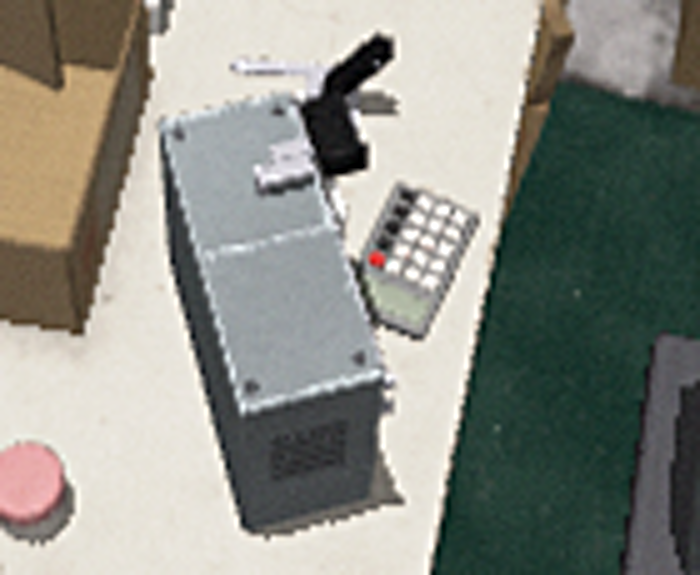

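View pics/s_b.png

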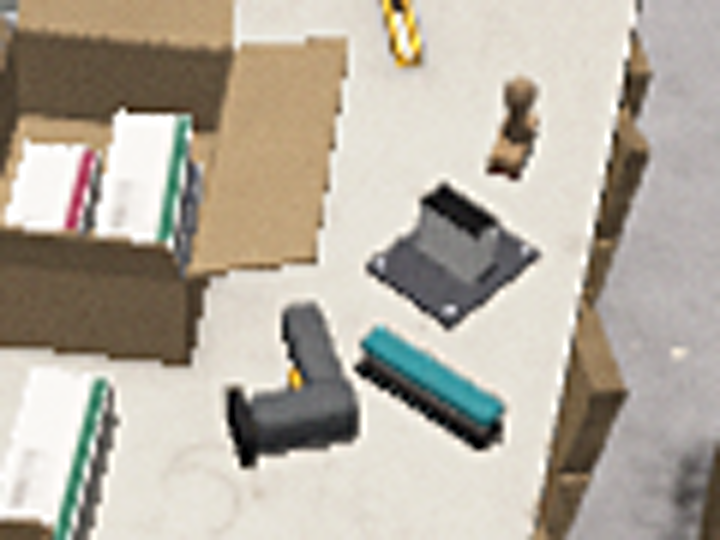

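```bash
cat >> h.py <<'E'
from scipy.optimize import least_squares
def load(f):
    d=np.load(f'pics/{f}.npz'); return {k:d[k] for k in d}
def proj(c,P,fish=False):
    P=np.atleast_2d(P); T=np.linalg.inv(c['pose']); q=P@T[:3,:3].T+T[:3,3]
    f=200/np.tan(np.radians(float(c['vertical_fov']))/2)
    if fish:
        r=np.hypot(q[:,0],q[:,1]); th=np.arctan2(r,q[:,2]); s=f*th/np.maximum(r,1e-9)
        return np.c_[c['cx']+s*q[:,0],c['cy']+s*q[:,1]]
    return np.c_[c['cx']+f*q[:,0]/q[:,2],c['cy']+f*q[:,1]/q[:,2]]
def ray(c,uv,fish=False):
    f=200/np.tan(np.radians(float(c['vertical_fov']))/2)
    d=np.array([(uv[0]-c['cx']),(uv[1]-c['cy'])],float)/f
    if fish:
        th=np.hypot(*d); v=np.array([*(d/th*np.sin(th)),np.cos(th)])
    else: v=np.array([*d,1.]); 
    v=c['pose'][:3,:3]@v; return c['pose'][:3,3],v/np.linalg.norm(v)
def atz(c,uv,z,fish=False):
    o,v=ray(c,uv,fish); return o+v*(z-o[2])/v[2]
def tri(obs):
    A=np.zeros((3,3));b=np.zeros(3)
    for c,uv,fi in obs:
        o,v=ray(c,uv,fi); M=np.eye(3)-np.outer(v,v); A+=M;b+=M@o
    p=np.linalg.solve(A,b)
    return p,[np.round(proj(c,p,fi)[0]-uv,1) for c,uv,fi in obs]
def fit(obs,x0,free_z=False):
    # obs: list (c, model xyz, uv, fish); returns x,y,yaw(,z)
    def res(x):
        Rz=R.from_euler('z',x[2]).as_matrix(); r=[]
        for c,m,uv,fi in obs:
            p=Rz@np.array(m)+[x[0],x[1],x[3] if free_z else 0]
            r.append(proj(c,p,fi)[0]-uv)
        return np.ravel(r)
    s=least_squares(res,x0+([0] if free_z else []),loss='soft_l1'); return s.x,res(s.x).reshape(-1,2).round(1)
E
python3 - <<'E'
from h import *
t=load('top0'); 
T=lambda u,v,ox=160,oy=180,k=5:(ox+u/k,oy+v/k)
# station top corners
for p in [(48,243),(362,70),(440,203),(122,383)]: print('st',atz(t,T(*p),.195).round(3))
for p in [(355,262)]: print('tab',atz(t,T(*p),.222).round(3))
for p in [(608,112),(683,103)]: print('tip',atz(t,T(*p),.004).round(3))
for p in [(665,208),(665,285)]: print('hand',atz(t,T(*p),.08).round(3))
b=[(503,257),(537,275),(497,347),(460,328)]
for p in b: print('blk',atz(t,T(*p,310),.06).round(3))
for p in [(447,207),(580,288),(515,393),(380,312)]: print('base',atz(t,T(*p,310),.006).round(3))
E
```

```text
st [0.487 0.374 0.195]
st [0.595 0.188 0.195]
st [0.515 0.138 0.195]
st [0.404 0.326 0.195]
tab [0.478 0.182 0.222]
tip [0.586 0.054 0.004]
tip [0.593 0.002 0.004]
hand [0.517 0.008 0.08 ]
hand [0.466 0.007 0.08 ]
blk [ 0.49  -0.386  0.06 ]
blk [ 0.478 -0.409  0.06 ]
blk [ 0.43  -0.381  0.06 ]
blk [ 0.442 -0.357  0.06 ]
base [ 0.525 -0.359  0.006]
base [ 0.47  -0.452  0.006]
base [ 0.396 -0.406  0.006]
base [ 0.451 -0.312  0.006]
```

```bash
cat >> h.py <<'E'
def cur():
    o=manip.get_obs(); return np.array(o['position']),R.from_rotvec(o['tcp_rot']),o
def delta(p,Rt,p0=None,R0=None):
    """print shift (cm) turn(deg) from current to target"""
    if p0 is None: p0,R0,_=cur()
    d=R0.inv().apply(np.array(p)-p0)*100; w=np.degrees((R0.inv()*Rt).as_rotvec())
    print('travel',d.round(2),'turn',w.round(2),'rows>=',max(np.linalg.norm(d)/4.17,np.linalg.norm(w)/7.16).round(1))
def tool(yaw,tilt=0,flip=False):
    """tool y = approach: leaning so approach=(sin tilt,0,-cos tilt) in frame with yaw; z=+-frame y"""
    yv=np.array([np.sin(tilt),0,-np.cos(tilt)]); zv=np.array([0,1.,0])*(-1 if flip else 1); xv=np.cross(yv,zv)
    return R.from_euler('z',yaw)*R.from_matrix(np.c_[xv,yv,zv])
E
python3 - <<'E'
from h import *
p,r,o=cur(); print(r.as_matrix().round(3))
for fl in (False,True):
  q=tool(np.radians(-65),0,fl); print((q.as_matrix()).round(2).tolist())
  delta([.40,-.36,.33],tool(np.radians(-31),0,fl))
E
```

```text
[[-0.895 -0.001  0.446]
 [-0.446  0.002 -0.895]
 [-0.    -1.    -0.002]]
[[0.42, 0.0, 0.91], [-0.91, 0.0, 0.42], [0.0, -1.0, 0.0]]
travel [-19.72  -9.94 -12.39] turn [ 5.0000e-02 -1.2249e+02 -1.1000e-01] rows>= 17.1
[[-0.42, 0.0, -0.91], [0.91, 0.0, -0.42], [0.0, -1.0, -0.0]]
travel [-19.72  -9.94 -12.39] turn [9.000e-02 5.751e+01 4.000e-02] rows>= 8.0
```

Emit:
{"name": "send_rows", "arguments": {"deltas": [{"travel":[-4,-2,-2.5],"turn":[0,7,0],"jaw":8.5},{"travel":[-7,-4,-4.5],"turn":[0,14,0],"jaw":8.5},{"travel":[-10,-6,-6.5],"turn":[0,21,0],"jaw":8.5},{"travel":[-13,-8,-8.5],"turn":[0,28,0],"jaw":8.5},{"travel":[-16,-9,-10.5],"turn":[0,35,0],"jaw":8.5},{"travel":[-19,-10,-12],"turn":[0,42,0],"jaw":8.5},{"travel":[-19.7,-10,-12.4],"turn":[0,49,0],"jaw":8.5},{"travel":[-19.7,-10,-12.4],"turn":[0,56,0],"jaw":8.5}]}}

```text
time: 0.82
position: [0.4017, -0.358, 0.3326]
tcp_rot: [-0.512, -1.932, 1.933]
ft_force: [-0.1, -0.2, -1.0]
grip_width: 0.0849
```

```bash
python3 - <<'E'
from h import *
p,r,o=cur(); print(o['time'],p.round(3),np.round(o['joint_pos'],3),np.round(o['qd'],2)); snap('wrist','w1')
E
```

```text
0.8167 [ 0.402 -0.358  0.333] [-8.490e-01  8.300e-02 -4.800e-02  1.437e+00  1.000e-03  2.809e+00] [-0.04  0.02 -0.01 -0.01 -0.02  1.46]
```

View pics/w1.png

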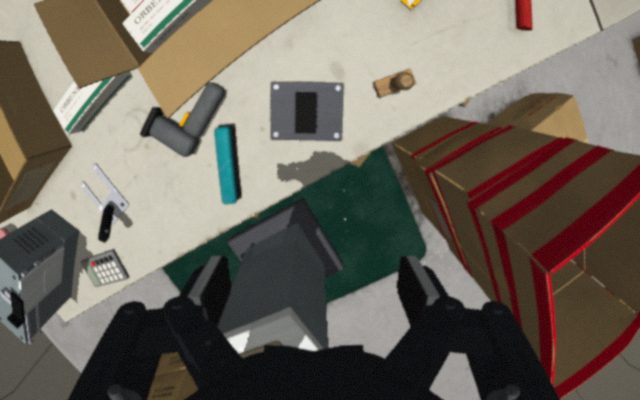

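```bash
python3 - <<'E'
from h import *
snap('wrist','w2'); im=cv2.imread('pics/w2.png'); 
cv2.imwrite('pics/w2a.png',cv2.resize(im[70:170,220:380],None,fx=5,fy=5,interpolation=cv2.INTER_CUBIC))
cv2.imwrite('pics/w2b.png',cv2.resize(im[150:310,0:140],None,fx=5,fy=3.75,interpolation=cv2.INTER_CUBIC))
p,r,o=cur(); print(o['time'],p.round(3),np.round(o['joint_pos'],3),np.round(o['qd'],2))
E
```

```text
0.9167 [ 0.4   -0.359  0.331] [-0.852  0.085 -0.049  1.437 -0.     2.802] [-0.02  0.01 -0.   -0.   -0.   -0.11]
```

View pics/w2a.png

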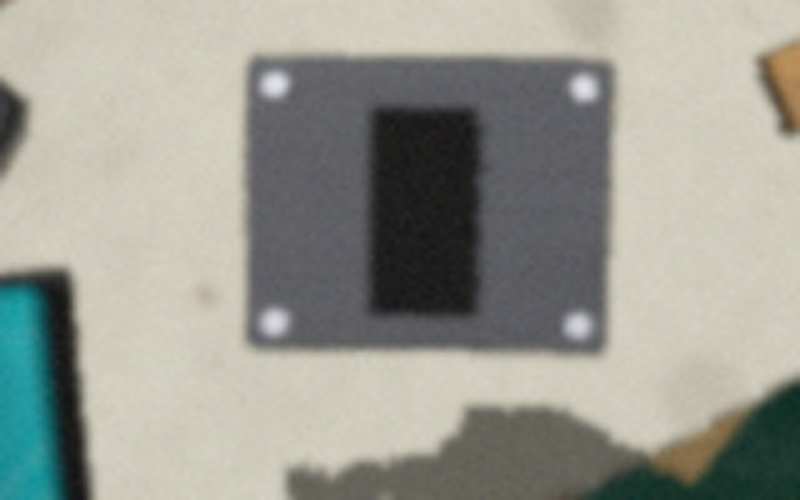

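```bash
python3 - <<'E'
from h import *
w=load('w2'); t=load('top0')
W=lambda u,v:(220+u/5,70+v/5)
T=lambda u,v:(310+u/5,180+v/5)
blk=[(28,14),(28,-14),(-28,-14),(-28,14)]; bs=[(45,55),(45,-55),(-45,-55),(-45,55)]
wb=[(372,107),(478,109),(474,314),(369,312)]; ws=[(249,57),(612,62),(605,352),(247,348)]
tb=[(503,257),(537,275),(497,347),(460,328)]; ts=[(447,207),(580,288),(515,393),(380,312)]
ob=[(w,(a/1e3,b/1e3,.06),W(*p),True) for (a,b),p in zip(blk,wb)]+[(w,(a/1e3,b/1e3,.006),W(*p),True) for (a,b),p in zip(bs,ws)]
ot=[(t,(a/1e3,b/1e3,.06),T(*p),False) for (a,b),p in zip(blk,tb)]+[(t,(a/1e3,b/1e3,.006),T(*p),False) for (a,b),p in zip(bs,ts)]
for n,o in (('w',ob),('t',ot),('both',ob+ot)):
    x,r=fit(o,[.46,-.38,-.54],free_z=True); print(n,x.round(4),np.degrees(x[2]).round(2),abs(r).max())
x,r=fit(ob,[.46,-.38,-.54]); print(x.round(4))
# offset from block alone
print(fit(ob[:4],[.46,-.38,-.54])[0].round(4),fit(ob[4:],[.46,-.38,-.54])[0].round(4))
E
```

```text
w [ 0.4607 -0.3777 -0.5393 -0.0063] -30.9 0.3
t [ 0.4599 -0.3899 -0.5399 -0.0322] -30.94 0.5
both [ 0.4608 -0.3786 -0.5401  0.0034] -30.94 1.4
[ 0.4608 -0.378  -0.5395]
[ 0.4609 -0.3781 -0.542 ] [ 0.4608 -0.3778 -0.5386]
```

```bash
python3 - <<'E'
from h import *
delta([.44,.0,.33],tool(np.radians(7),0,True))
E
```

```text
travel [ 14.16   0.14 -33.28] turn [-1.000e-02 -3.634e+01 -0.000e+00] rows>= 8.7
```

Emit:
{"name": "send_rows", "arguments": {"deltas": [{"travel":[1.6,0,-3.8],"turn":[0,-5,0],"jaw":6},{"travel":[3.2,0,-7.6],"turn":[0,-10,0],"jaw":4},{"travel":[4.8,0,-11.4],"turn":[0,-15,0],"jaw":2},{"travel":[6.4,0,-15.2],"turn":[0,-20,0],"jaw":0},{"travel":[8,0,-19],"turn":[0,-25,0],"jaw":0},{"travel":[9.6,0,-22.8],"turn":[0,-30,0],"jaw":0},{"travel":[11.2,0,-26.5],"turn":[0,-35,0],"jaw":0},{"travel":[12,0,-28],"turn":[0,-36,0],"jaw":0}]}}

```text
time: 1.58
position: [0.4326, -0.0543, 0.331]
tcp_rot: [-0.134, 2.16, -2.156]
ft_force: [0.2, -0.4, 0.1]
grip_width: -0.0004
```

```bash
python3 - <<'E'
from h import *
snap('wrist','w3'); snap('wrist','w3');p,r,o=cur(); print(o['time'],p.round(3),np.round(o['joint_pos'],3),np.round(o['qd'],2))
E
```

```text
1.6833 [ 0.433 -0.055  0.331] [-0.276 -0.102 -0.235  1.439  0.     2.744] [-0.06  0.01  0.01 -0.01 -0.03 -0.  ]
```

View pics/w3.png

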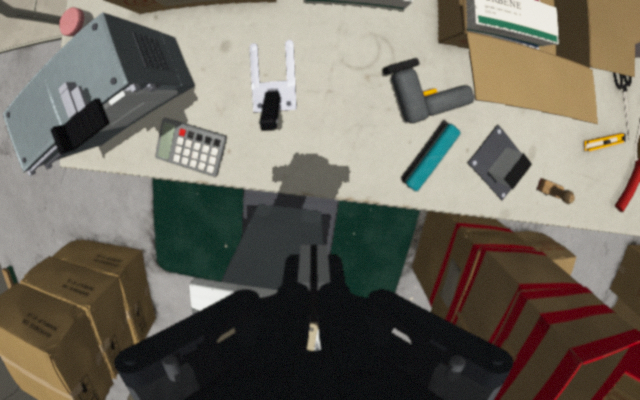

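```bash
python3 - <<'E'
from h import *
delta([.40,.12,.33],tool(np.radians(30),0,True))
E
```

```text
travel [  1.12   0.11 -17.81] turn [  0.05 -23.05   0.03] rows>= 4.3
```

Emit:
{"name": "send_rows", "arguments": {"deltas": [{"travel":[0.3,0,-3.8],"turn":[0,-5,0],"jaw":0},{"travel":[0.5,0,-7.6],"turn":[0,-10,0],"jaw":0},{"travel":[0.8,0,-11.4],"turn":[0,-15,0],"jaw":0},{"travel":[1,0,-15.2],"turn":[0,-20,0],"jaw":0},{"travel":[1.1,0,-17.8],"turn":[0,-23,0],"jaw":0}]}}

```text
time: 2.1
position: [0.4015, 0.119, 0.3311]
tcp_rot: [-0.514, 1.929, -1.929]
ft_force: [0.1, -0.3, 0.2]
grip_width: 0.0
```

```bash
python3 - <<'E'
from h import *
snap('wrist','w4'); snap('wrist','w4');p,r,o=cur(); print(o['time'],p.round(3),np.round(o['joint_pos'],3),np.round(o['qd'],2))
E
```

```text
2.2 [0.402 0.12  0.331] [ 0.135 -0.135 -0.263  1.443  0.     2.754] [-0.06  0.   -0.   -0.   -0.04  0.  ]
```

View pics/w4.png

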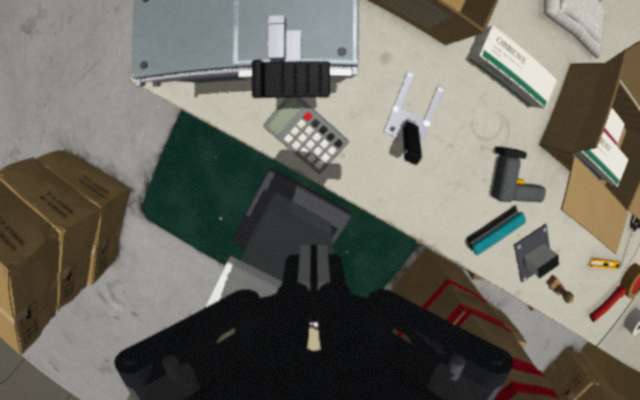

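```bash
python3 - <<'E'
from h import *
im=cv2.imread('pics/w4.png'); 
cv2.imwrite('pics/w4a.png',cv2.resize(im[0:110,120:380],None,fx=3,fy=3,interpolation=cv2.INTER_CUBIC))
cv2.imwrite('pics/w4b.png',cv2.resize(im[60:170,370:460],None,fx=5,fy=5,interpolation=cv2.INTER_CUBIC))
im=cv2.imread('pics/w3.png'); 
cv2.imwrite('pics/w3a.png',cv2.resize(im[0:180,0:210],None,fx=3.3,fy=3.3,interpolation=cv2.INTER_CUBIC))
cv2.imwrite('pics/w3b.png',cv2.resize(im[30:140,230:320],None,fx=5,fy=5,interpolation=cv2.INTER_CUBIC))
E
```

```text
(no output)
```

View pics/w4a.png

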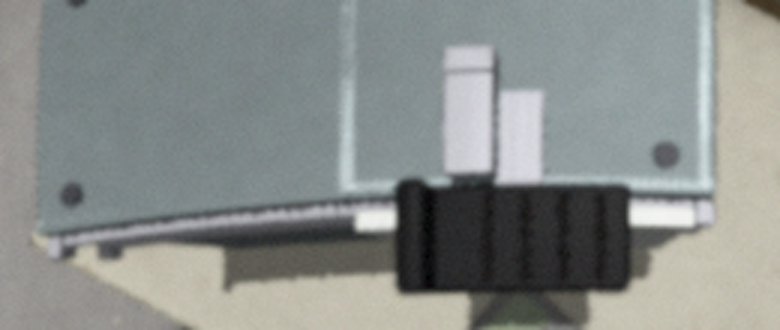

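View pics/w4b.png

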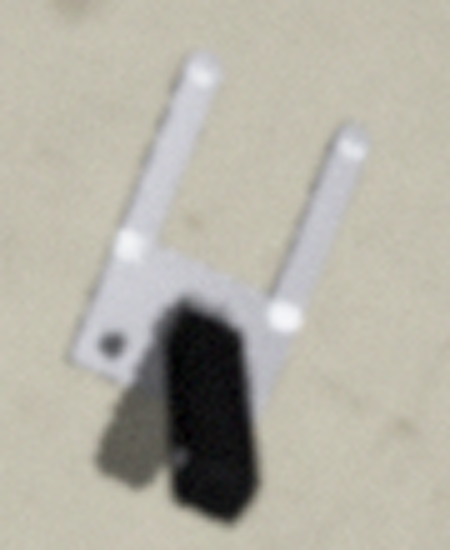

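View pics/w3a.png

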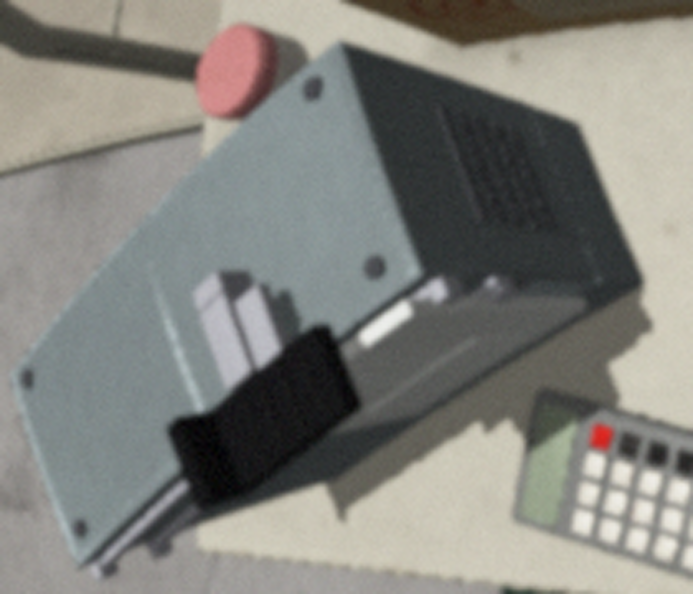

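View pics/w3b.png

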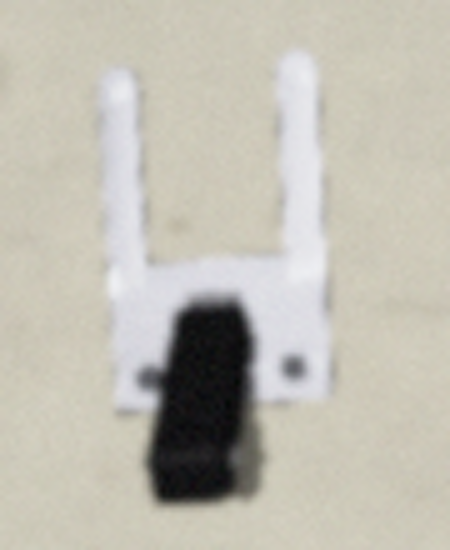

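```bash
python3 - <<'E'
from h import *
w3=load('w3'); w4=load('w4'); t=load('top0')
A=lambda u,v:(120+u/3,v/3); B=lambda u,v:(u/3.3,v/3.3); T=lambda u,v:(160+u/5,180+v/5)
m=lambda *a:tuple(np.array(a)/1e3)
o3=[(w3,m(45,-110,195),B(345,43),True),(w3,m(-48,-110,195),B(425,275),True),(w3,m(45,110,195),B(15,368),True),(w3,m(-48,110,195),B(78,560),True),(w3,m(45,-110,0),B(578,125),True),(w3,m(-48,-110,0),B(640,283),True)]
o4=[(w4,m(-48,-110,195),A(712,190),True),(w4,m(-48,110,195),A(38,233),True)]
ot=[(t,m(45,110,195),T(48,243),False),(t,m(45,-110,195),T(362,70),False),(t,m(-48,-110,195),T(440,203),False),(t,m(-48,110,195),T(122,383),False)]
for n,o in (('3',o3),('4',o4),('t',ot),('34',o3+o4),('all',o3+o4+ot)):
    x,r=fit(o,[.5,.256,.52]); print(n,x.round(4),np.degrees(x[2]).round(2),r.tolist())
# tab
k=[m(15,-30,222),m(-15,-30,222),m(15,30,239),m(-15,30,239)]
p4=[A(630,185),A(628,290),A(398,183),A(398,290)]
p3=[B(330,327),B(357,405),B(170,427),B(205,503)]
a=[(w4,q,p,True) for q,p in zip(k,p4)]; b=[(w3,q,p,True) for q,p in zip(k,p3)]
for n,o in (('4',a),('3',b),('34',a+b)):
  for fz in (False,True):
    x,r=fit(o,[.478,.182,.52],fz); print('tab',n,x.round(4),np.degrees(x[2]).round(2),r.tolist())
# puller
C=lambda u,v:(370+u/5,60+v/5); D=lambda u,v:(230+u/5,30+v/5)
q=[m(30,27,4),m(30,-27,4),m(-78,33,4),m(-78,-33,4),m(-33,21,4),m(-33,-21,4)]
d3=[D(118,68),D(297,50),D(115,408),D(328,398),D(147,262),D(288,252)]
o3=[(w3,q_,p,True) for q_,p in zip(q,d3)]
o4=[(w4,m(30,27,4),C(203,52),True),(w4,m(30,-27,4),C(350,122),True),(w4,m(-78,33,4),C(72,358),True),(w4,m(-33,21,4),C(158,242),True),(w4,m(-33,-21,4),C(272,293),True)]
for n,o in (('3',o3),('4',o4),('34',o3+o4)):
  for fz in (False,True):
    x,r=fit(o,[.57,.02,.1],fz); print('pul',n,x.round(4),np.degrees(x[2]).round(2),r.tolist())
E
```

```text
3 [0.505  0.2648 0.5068] 29.04 [[-0.9, -2.3], [-0.1, 0.7], [-2.4, -0.0], [-1.0, 1.5], [1.3, -1.4], [2.7, 0.4]]
4 [0.5053 0.267  0.5238] 30.01 [[0.7, 0.0], [-1.4, 0.0]]
t [0.5012 0.2571 0.5291] 30.32 [[-0.2, 0.8], [0.9, -0.2], [-0.0, -0.2], [-0.5, -0.2]]
34 [0.505  0.2656 0.5117] 29.32 [[-1.7, -2.5], [-0.7, 0.1], [-2.7, 0.4], [-1.0, 1.8], [0.7, -1.6], [2.2, 0.1], [1.3, 2.4], [-1.0, -0.5]]
all [0.5047 0.2647 0.5114] 29.3 [[-1.1, -2.3], [-0.0, 0.5], [-2.4, 0.6], [-0.7, 2.1], [1.1, -1.4], [2.7, 0.3], [1.9, 3.3], [-0.5, 0.1], [-2.7, -1.0], [-1.0, -1.0], [-2.4, -0.7], [-3.5, -1.8]]
tab 4 [0.4766 0.1875 0.5179] 29.67 [[0.9, -0.8], [1.1, 0.9], [-1.1, -1.7], [-0.8, 1.5]]
tab 4 [ 0.4767  0.1883  0.5174 -0.0078] 29.65 [[-0.4, -0.3], [-0.1, 0.3], [0.2, -1.1], [0.3, 0.8]]
tab 3 [0.477  0.183  0.5107] 29.26 [[-1.8, -2.5], [0.7, 1.2], [0.3, -1.2], [-0.0, 2.1]]
tab 3 [ 0.476   0.1891  0.5031 -0.0067] 28.82 [[-2.1, -1.5], [-0.0, 1.5], [1.0, -1.5], [0.3, 1.2]]
tab 34 [0.4765 0.1866 0.5229] 29.96 [[1.7, -0.4], [2.1, 1.3], [-0.2, -0.9], [0.2, 2.3], [-4.8, -2.1], [-2.1, 1.2], [-1.8, -0.4], [-2.0, 2.6]]
t
[... 267 characters left out ...]
3 [ 0.5641  0.0292  0.1574 -0.0065] 9.02 [[0.3, -0.7], [-0.1, 0.2], [0.2, 0.2], [0.3, -0.2], [-0.0, 0.0], [-0.8, 0.2]]
pul 4 [0.5641 0.03   0.1967] 11.27 [[0.3, -0.5], [1.1, -0.6], [-0.6, 1.1], [-0.7, 0.2], [0.1, 0.0]]
pul 4 [ 0.5661  0.0265  0.1966 -0.013 ] 11.26 [[0.3, 0.3], [0.3, -0.2], [0.1, 0.3], [-0.4, -0.0], [-0.2, -0.4]]
pul 34 [0.564  0.0289 0.1695] 9.71 [[-0.5, -1.1], [-0.5, -0.6], [0.2, 0.8], [0.9, -0.2], [-0.3, 0.1], [-0.7, -0.1], [1.5, -0.3], [1.9, 0.4], [-1.1, 0.5], [-0.5, 0.0], [0.1, 0.6]]
pul 34 [ 0.5642  0.0289  0.1707 -0.0038] 9.78 [[-0.1, -0.7], [-0.4, -0.3], [0.7, 0.6], [1.0, -0.4], [0.1, 0.1], [-0.5, -0.1], [0.8, -0.2], [1.0, 0.4], [-1.5, 0.2], [-1.1, -0.1], [-0.7, 0.3]]
```

```bash
python3 - <<'E'
from h import *
s=load('side0'); t=load('top0')
S=lambda u,v:(260+u/5,220+v/5);S2=lambda u,v:(280+u/6,130+v/6);T=lambda u,v:(160+u/5,180+v/5)
m=lambda *a:tuple(np.array(a)/1e3)
os=[(s,m(45,110,195),S(243,410),0),(s,m(-48,110,195),S(383,375),0),(s,m(-48,-110,195),S(292,96),0),(s,m(45,-110,195),S(163,122),0),(s,m(45,110,0),S(247,530),0)]
ot=[(t,m(45,110,195),T(48,243),False),(t,m(45,-110,195),T(362,70),False),(t,m(-48,-110,195),T(440,203),False),(t,m(-48,110,195),T(122,383),False)]
for n,o in (('s',os),('st',os+ot)):
    x,r=fit(o,[.5,.256,.52]); print(n,x.round(4),np.degrees(x[2]).round(2),r.tolist())
k=[m(28,14,60),m(28,-14,60),m(-28,-14,60),m(-28,14,60)]
pk=[(420,205),(440,183),(500,222),(480,250)]
# block top corners side: far/near
bs=[(m(-45,55,6),(450,327)),(m(45,55,6),(367,267)),(m(-45,-55,6),(540,252))]
o=[(s,a,S2(*b),0) for a,b in bs]
x,r=fit(o,[.46,-.38,-.54]); print(x.round(4),r.tolist())
E
```

```text
s [0.5015 0.2633 0.5135] 29.42 [[-0.1, 0.5], [1.0, 0.1], [0.1, -1.5], [-0.3, -0.8], [-0.5, 0.6]]
st [0.5016 0.2605 0.5182] 29.69 [[0.3, -0.3], [1.3, -0.8], [0.1, -2.2], [-0.3, -1.4], [-0.1, -0.1], [-1.3, 0.3], [0.1, -0.1], [-1.1, 0.0], [-2.0, -0.6]]
[ 0.4607 -0.3764 -0.5226] [[0.2, -0.1], [-0.6, -0.0], [0.3, 0.1]]
```

```bash
python3 - <<'E'
from h import *
Rt=tool(np.radians(29.6),0,True)
off=R.from_euler('z',29.6,degrees=True).apply([-.001,-.003,0])
delta(np.array([.4775,.187,.25])+off,Rt)
E
```

```text
travel [-9.84  8.1  -1.75] turn [0.03 0.3  0.01] rows>= 3.1
```

Emit:
{"name": "send_rows", "arguments": {"deltas": [{"travel":[-3.5,2,-0.6],"turn":[0,0,0],"jaw":0},{"travel":[-6.5,4,-1.1],"turn":[0,0,0],"jaw":0},{"travel":[-9,6,-1.5],"turn":[0,0,0],"jaw":0},{"travel":[-9.8,8.1,-1.75],"turn":[0,0.3,0],"jaw":0},{"travel":[-9.8,8.1,-1.75],"turn":[0,0.3,0],"jaw":0}]}}

```text
time: 2.62
position: [0.478, 0.1801, 0.2451]
tcp_rot: [-0.514, 1.938, -1.939]
ft_force: [-0.3, -0.1, -1.1]
grip_width: -0.0004
```

```bash
python3 - <<'E'
from h import *
snap('wrist','w5'); snap('top','t5');snap('side','s5');p,r,o=cur(); print(o['time'],p.round(4),np.round(o['joint_pos'],3),o['ft_force'])
s=cv2.imread('pics/s5.png');t=cv2.imread('pics/t5.png')
a=cv2.resize(t[180:275,160:290],None,fx=4,fy=4,interpolation=cv2.INTER_CUBIC)
b=cv2.resize(s[200:300,270:350],None,fx=3.8,fy=3.8,interpolation=cv2.INTER_CUBIC)
cv2.imwrite('pics/c5.png',np.hstack([a[:380],b[:380][:, :280]]))
E
```

```text
2.7667 [0.4787 0.1801 0.2505] [ 2.340e-01  6.500e-02 -2.380e-01  1.268e+00 -1.000e-03  2.866e+00] [ 0.18847291 -0.35245913  0.24759035]
```

View pics/w5.png

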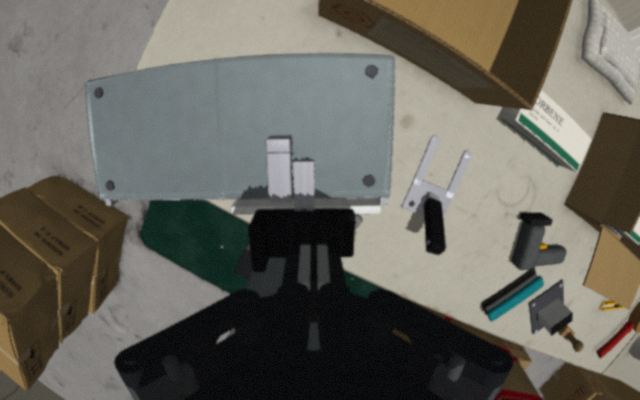

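View pics/c5.png

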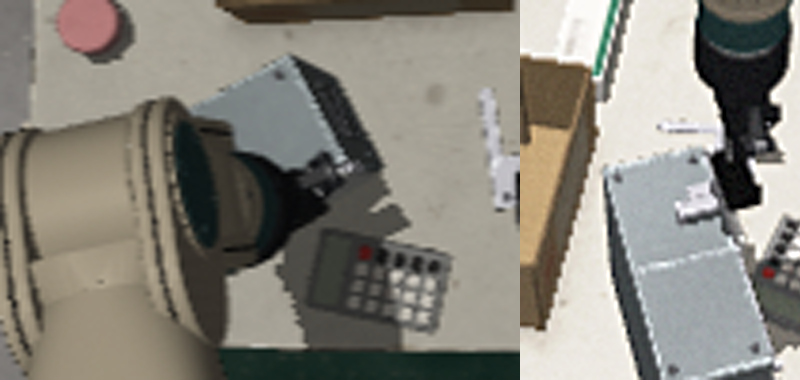

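```bash
python3 - <<'E'
from h import *
im=cv2.imread('pics/w5.png'); 
b=cv2.resize(im[180:320,230:390],None,fx=5,fy=4,interpolation=cv2.INTER_CUBIC); b=np.clip(255*(b/255.)**.45,0,255).astype(np.uint8)
cv2.imwrite('pics/w5a.png',b)
cv2.imwrite('pics/w5b.png',cv2.resize(im[40:220,70:410],None,fx=2.3,fy=2.3,interpolation=cv2.INTER_CUBIC))
E
```

```text
(no output)
```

View pics/w5a.png

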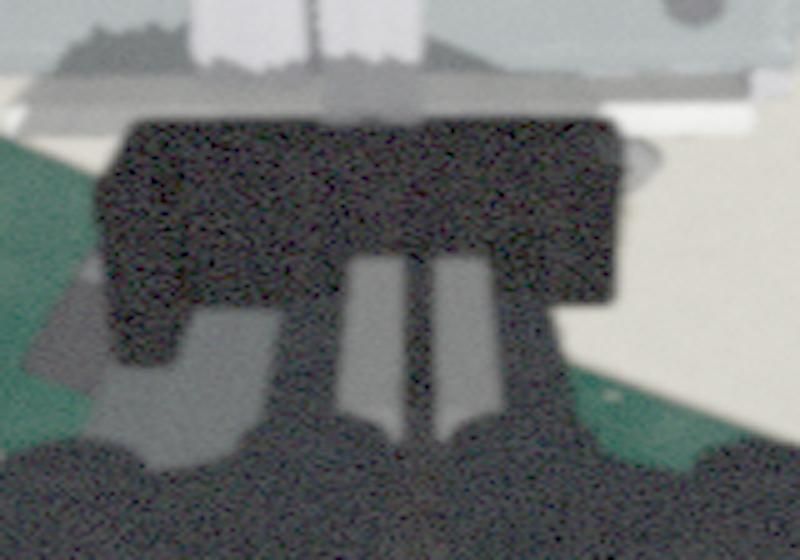

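View pics/w5b.png

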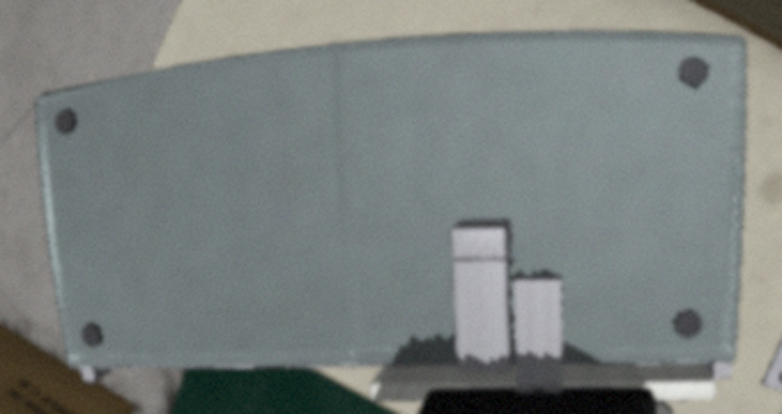

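```bash
python3 - <<'E'
from h import *
w=load('w5')
m=lambda *a:tuple(np.array(a)/1e3)
B=lambda u,v:(70+u/2.3,40+v/2.3); A=lambda u,v:(230+u/5,180+v/4)
st=[(w,m(45,110,195),B(37,97),1),(w,m(45,-110,195),B(744,38),1),(w,m(-48,-110,195),B(735,360),1),(w,m(-48,110,195),B(70,362),1)]
for fz in (0,1):
    x,r=fit(st,[.503,.26,.52],fz); print(x.round(4),np.degrees(x[2]).round(2),r.tolist())
tb=[(w,m(15,-30,222),A(617,120),1),(w,m(-15,-30,222),A(612,303),1),(w,m(15,30,239),A(130,120),1),(w,m(-15,30,222),A(118,360),1)]
tb=[tb[0],tb[1],(w,m(15,22,239),A(135,120),1)]
x,r=fit(tb,[.478,.185,.52]); print('tab',x.round(4),np.degrees(x[2]).round(2),r.tolist())
p,_,_=cur(); print('tcp px',proj(w,p,True), 'in crop',(proj(w,p,True)-[230,180])*[5,4])
P=R.from_euler('z',29.6,degrees=True).apply([[.015,-.03,0],[-.015,-.03,0],[.015,.03,.0],[-.015,.03,.017]])+[.4775,.187,.222]
print((proj(w,P,True)-[230,180])*[5,4])
E
```

```text
[0.5044 0.2657 0.5203] 29.81 [[-2.3, -0.6], [1.3, -1.5], [0.2, 1.3], [-1.3, 2.9]]
[ 0.5044  0.2657  0.5183 -0.0029] 29.7 [[0.1, -0.9], [0.2, -0.5], [-0.9, 0.3], [0.6, 1.5]]
tab [0.4801 0.1937 0.3962] 22.7 [[0.1, -0.3], [-6.9, -0.6], [1.1, 0.7]]
tcp px [[318.48830557 264.94634608]] in crop [[442.44152787 339.78538432]]
[[642.01174124 130.62679086]
 [629.38876127 311.44182169]
 [123.73082636 132.34609233]
 [120.04137714 370.92236795]]
```

Emit:
{"name": "send_rows", "arguments": {"deltas": [{"travel":[0,1.5,0],"turn":[0,0,0],"jaw":0},{"travel":[0,2.6,0],"turn":[0,0,0],"jaw":0},{"travel":[0,3.2,0],"turn":[0,0,0],"jaw":0},{"travel":[0,3.55,0],"turn":[0,0,0],"jaw":0},{"travel":[0,3.55,0],"turn":[0,0,0],"jaw":0}]}}

```text
time: 3.18
position: [0.4787, 0.1808, 0.2156]
tcp_rot: [-0.503, 1.934, -1.936]
ft_force: [-1.2, -2.0, 6.3]
grip_width: 0.0002
```

Emit:
{"name": "send_rows", "arguments": {"deltas": [{"travel":[0,0.07,0],"turn":[0,0,0],"jaw":0},{"travel":[0,0.07,-0.8],"turn":[0,0,0],"jaw":0},{"travel":[0,0.07,-1.6],"turn":[0,0,0],"jaw":0},{"travel":[0,0.07,-2.4],"turn":[0,0,0],"jaw":0},{"travel":[0,0.07,-3.2],"turn":[0,0,0],"jaw":0}]}}

```text
time: 3.6
position: [0.4627, 0.209, 0.2155]
tcp_rot: [-0.504, 1.933, -1.937]
ft_force: [-1.1, -2.7, 5.2]
grip_width: 0.0
```

```bash
python3 - <<'E'
from h import *
snap('wrist','w6'); p,r,o=cur(); print(o['time'],p.round(4),o['ft_force'])
im=cv2.imread('pics/w6.png'); b=im[50:350,80:480]; b=np.clip(255*(b/255.)**.55,0,255).astype(np.uint8)
cv2.imwrite('pics/w6a.png',cv2.resize(b,None,fx=2,fy=2))
E
```

```text
3.65 [0.4621 0.2102 0.2155] [-2.78429602 -1.2526927   5.4240346 ]
```

View pics/w6a.png

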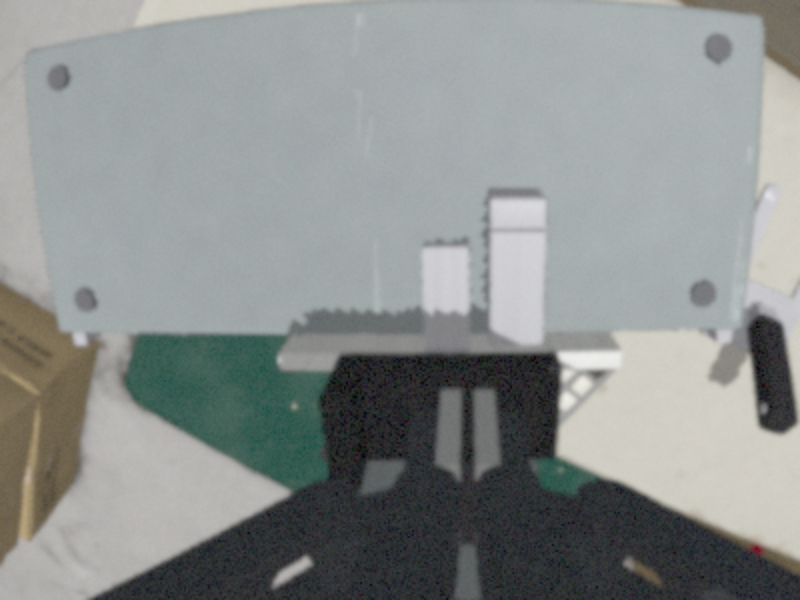

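Emit:
{"name": "send_rows", "arguments": {"deltas": [{"travel":[0,0,-1],"turn":[0,0,0],"jaw":0},{"travel":[0,0,-2],"turn":[0,0,0],"jaw":0},{"travel":[0,0,-3],"turn":[0,0,0],"jaw":0},{"travel":[0,0,-4],"turn":[0,0,0],"jaw":0},{"travel":[0,0,-5],"turn":[0,0,0],"jaw":0},{"travel":[0,0,-6],"turn":[0,0,0],"jaw":0},{"travel":[0,0,-6.8],"turn":[0,0,0],"jaw":0}]}}

```text
time: 4.23
position: [0.429, 0.2687, 0.2154]
tcp_rot: [-0.505, 1.934, -1.936]
ft_force: [-2.5, -3.8, 5.4]
grip_width: -0.0004
```

Emit:
{"name": "send_rows", "arguments": {"deltas": [{"travel":[0,0,-0.5],"turn":[0,0,0],"jaw":0},{"travel":[0,0,-0.9],"turn":[0,0,0],"jaw":0},{"travel":[0,0,-1.2],"turn":[0,0,0],"jaw":0},{"travel":[0,0,-1.5],"turn":[0,0,0],"jaw":0}]}}

```text
time: 4.57
position: [0.4237, 0.2818, 0.2161]
tcp_rot: [-0.5, 1.932, -1.935]
ft_force: [1.8, -1.6, 6.0]
grip_width: -0.0001
```

Emit:
{"name": "send_rows", "arguments": {"deltas": [{"travel":[0,0,-0.4],"turn":[0,0,0],"jaw":0},{"travel":[0,0,-0.7],"turn":[0,0,0],"jaw":0},{"travel":[0,0,-0.7],"turn":[0,0,0],"jaw":0}]}}

```text
time: 4.82
position: [0.4222, 0.2849, 0.2162]
tcp_rot: [-0.497, 1.923, -1.944]
ft_force: [6.2, -11.1, 5.2]
grip_width: -0.0001
```

```bash
python3 - <<'E'
from h import *
snap('wrist','w7'); p,r,o=cur(); print(o['time'],p.round(4),o['ft_force'])
im=cv2.imread('pics/w7.png'); b=im[50:350,80:480]; b=np.clip(255*(b/255.)**.55,0,255).astype(np.uint8)
cv2.imwrite('pics/w7a.png',cv2.resize(b,None,fx=2,fy=2))
E
```

```text
4.8667 [0.4222 0.2849 0.2162] [  5.07219742 -10.18076481   5.20885631]
```

View pics/w7a.png

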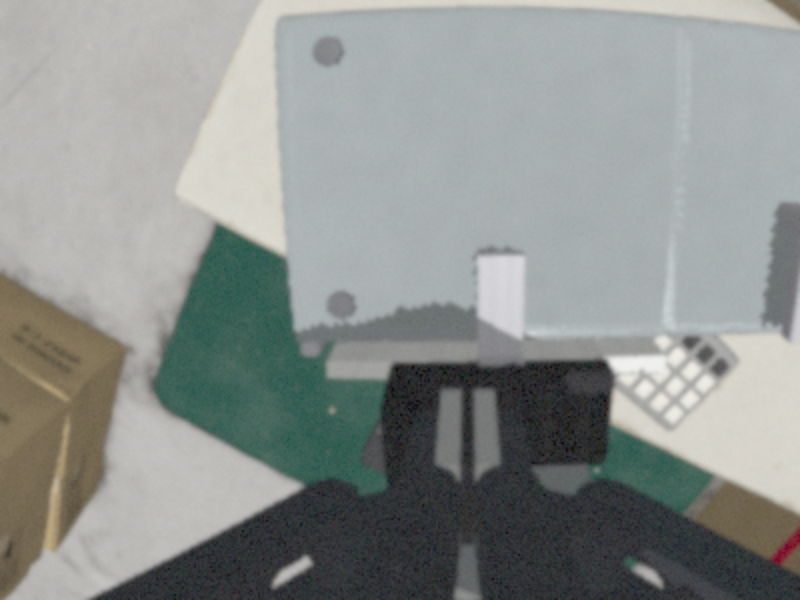

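```bash
cat >> h.py <<'E'
ST=np.array([.5035,.262,0]); SY=np.radians(29.7)
def st(p): return ST+R.from_euler('z',SY).apply(p)
E
python3 - <<'E'
from h import *
p,r,o=cur(); c=optics.calibration('wrist'); Tc=c['pose']
print('cam in tool',r.inv().apply(Tc[:3,3]-p).round(4),(r.inv().as_matrix()@Tc[:3,:3]).round(3).tolist())
co=r.inv().apply(Tc[:3,3]-p)
Rt=tool(SY,np.radians(45),True)
tgt=st([-.17,-.0535,.26])-Rt.apply(co); print(tgt, R.from_euler('z',-SY).apply(tgt-ST))
# waypoint: up
p1=p+np.array([0,0,.05]); delta(p1+R.from_euler('z',SY).apply([-.1,-.06,0.02]),r)
delta(tgt,Rt)
E
```

```text
cam in tool [-0.0825 -0.1425 -0.0022] [[-0.0, 0.948, 0.318], [0.001, -0.318, 0.948], [1.0, 0.001, -0.0]]
[0.42029728 0.15040224 0.10092531] [-0.12756458 -0.05571382  0.10092531]
travel [ 9.92 -6.96  6.18] turn [0. 0. 0.] rows>= 3.3
travel [ 6.76 11.64 11.52] turn [-0.84 -0.26 44.81] rows>= 6.3
```

Emit:
{"name": "send_rows", "arguments": {"deltas": [{"travel":[0,-1,0.5],"turn":[0,0,0],"jaw":0},{"travel":[1,-4,2],"turn":[0,0,5],"jaw":0},{"travel":[4,-5,4.5],"turn":[0,0,11],"jaw":0},{"travel":[7,-4,7],"turn":[0,0,18],"jaw":0},{"travel":[9,-1,9],"turn":[0,0,25],"jaw":0},{"travel":[9,3,11],"turn":[0,0,32],"jaw":0},{"travel":[8,7,11.5],"turn":[0,0,39],"jaw":0},{"travel":[7,10.5,11.5],"turn":[0,0,45],"jaw":0}]}}

```text
time: 5.53
position: [0.4139, 0.1513, 0.1392]
tcp_rot: [0.176, 1.783, -1.461]
ft_force: [0.6, -0.4, -1.9]
grip_width: 0.0
```

```bash
python3 - <<'E'
from h import *
snap('wrist','w8'); snap('wrist','w8'); p,r,o=cur(); print(o['time'],p.round(4),o['joint_pos'],o['ft_force'])
E
```

```text
5.6333 [0.411  0.1514 0.1341] [-0.02568001 -0.37313629 -1.05888907  0.26669994  0.34088801  2.72011149] [-1.64716683  0.04181881 -0.14237531]
```

View pics/w8.png

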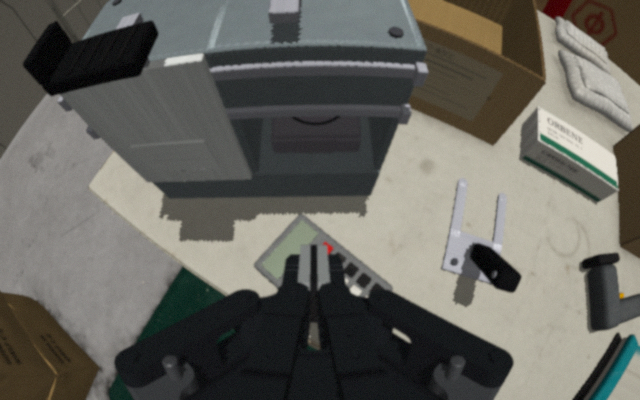

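```bash
python3 - <<'E'
from h import *
im=cv2.imread('pics/w8.png'); b=im[40:210,140:430]; b=np.clip(255*(b/255.)**.6,0,255).astype(np.uint8)
cv2.imwrite('pics/w8a.png',cv2.resize(b,None,fx=2.7,fy=2.7,interpolation=cv2.INTER_CUBIC))
b=im[165:315,420:530]
cv2.imwrite('pics/w8b.png',cv2.resize(b,None,fx=4,fy=4,interpolation=cv2.INTER_CUBIC))
E
```

```text
(no output)
```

View pics/w8a.png

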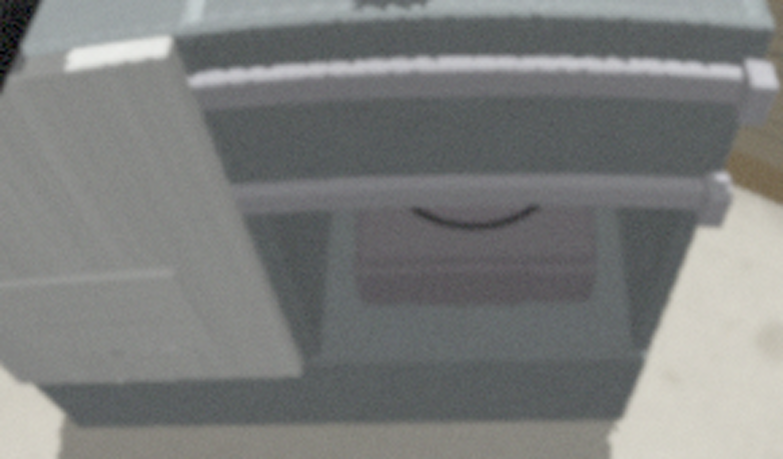

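View pics/w8b.png

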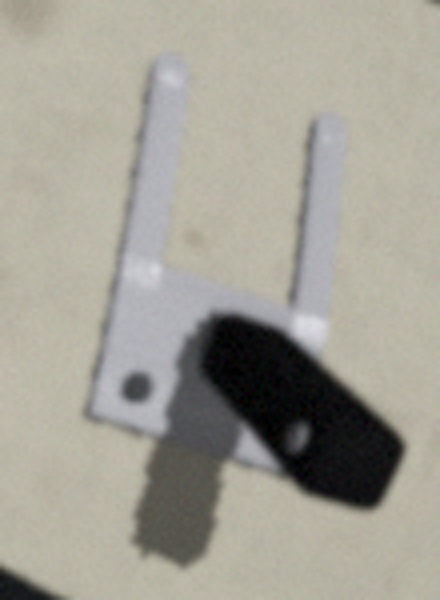

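```bash
cat >> h.py <<'E'
def loadw(f,r_from_cam=True):
    """wrist calib with lateral correction: camera image-x (=tool z) +2.2mm"""
    c=load(f); c['pose']=c['pose'].copy(); c['pose'][:3,3]+=c['pose'][:3,0]*.0022; return c
E
python3 - <<'E'
from h import *
w=loadw('w8'); m=lambda *a:tuple(np.array(a)/1e3)
A=lambda u,v:(140+u/2.7,40+v/2.7)
inv=R.from_euler('z',-SY)
cap=[(w,m(-36,36,97),A(355,266),1),(w,m(-36,-36,97),A(598,263),1),(w,m(-36,36,69),A(363,303),1),(w,m(-36,-36,69),A(591,300),1)]
x,r=fit(cap,[.528,.21,.52]); print('cap',x.round(4),np.degrees(x[2]).round(2),r.tolist(), inv.apply([x[0]-ST[0],x[1]-ST[1],0]).round(4))
sto=[(w,m(-48,-110,0),A(618,418),1),(w,m(-48,110,0),A(75,425),1),(w,m(-48,-104,55),A(643,355),1),(w,m(-48,-110,195),A(768,28),1),(w,m(-48,110,195),A(25,50),1)]
x,r=fit(sto,[.503,.26,.52]); print('st',x.round(4),np.degrees(x[2]).round(2),r.tolist())
w5=loadw('w5');B=lambda u,v:(70+u/2.3,40+v/2.3)
s5=[(w5,m(45,110,195),B(37,97),1),(w5,m(45,-110,195),B(744,38),1),(w5,m(-48,-110,195),B(735,360),1),(w5,m(-48,110,195),B(70,362),1)]
x,r=fit(s5,[.503,.26,.52]); print('st5',x.round(4),np.degrees(x[2]).round(2),r.tolist())
x,r=fit(s5+sto[:1]+sto[2:4],[.503,.26,.52]); print('st58',x.round(4),np.degrees(x[2]).round(2),r.tolist())
# puller
C=lambda u,v:(420+u/4,165+v/4)
o8=[(w,m(30,27,4),C(170,55),1),(w,m(30,-27,4),C(328,115),1),(w,m(-78,33,4),C(90,412),1),(w,m(-33,21,4),C(163,268),1),(w,m(-33,-21,4),C(293,305),1)]
x,r=fit(o8,[.564,.028,.17]); print('pul8',x.round(4),np.degrees(x[2]).round(2),r.tolist())
w3=loadw('w3');w4=loadw('w4')
C=lambda u,v:(370+u/5,60+v/5); D=lambda u,v:(230+u/5,30+v/5)
q=[m(30,27,4),m(30,-27,4),m(-78,33,4),m(-78,-33,4),m(-33,21,4),m(-33,-21,4)]
d3=[D(118,68),D(297,50),D(115,408),D(328,398),D(147,262),D(288,252)]
o3=[(w3,q_,p,True) for q_,p in zip(q,d3)]
o4=[(w4,m(30,27,4),C(203,52),True),(w4,m(30,-27,4),C(350,122),True),(w4,m(-78,33,4),C(72,358),True),(w4,m(-33,21,4),C(158,242),True),(w4,m(-33,-21,4),C(272,293),True)]
for n,o in (('3',o3),('4',o4),('348',o3+o4+o8)):
    x,r=fit(o,[.57,.02,.1]); print('pul',n,x.round(4),np.degrees(x[2]).round(2),abs(r).max())
E
```

```text
cap [0.532  0.2169 0.5256] 30.12 [[-1.9, -2.4], [2.2, -2.9], [-0.5, 2.0], [0.4, 1.6]] [ 0.0024 -0.0533  0.    ]
st [0.5175 0.266  0.4168] 23.88 [[0.5, 1.0], [4.0, -17.3], [-5.8, 0.0], [0.8, -0.9], [-80.8, 0.3]]
st5 [0.5055 0.2638 0.5203] 29.81 [[-2.3, -0.6], [1.3, -1.5], [0.2, 1.3], [-1.3, 2.9]]
st58 [0.5056 0.2644 0.5213] 29.87 [[-2.8, -0.9], [0.5, -2.3], [-0.3, 0.6], [-1.8, 2.5], [1.5, 0.9], [-4.6, 0.6], [2.7, -0.8]]
pul8 [0.5643 0.0276 0.183 ] 10.48 [[0.4, -0.6], [0.5, -1.3], [-0.3, 1.7], [-0.4, -0.5], [0.0, 0.8]]
pul 3 [0.5642 0.0261 0.1575] 9.03 1.2
pul 4 [0.5652 0.0281 0.1967] 11.27 1.1
pul 348 [0.5645 0.0272 0.175 ] 10.03 1.5
```

```bash
cat >> h.py <<'E'
T32=np.radians(32)
def pul_tcp(x,y,yaw,z,back=0.0,s=.019):
    """TCP pose gripping puller whose origin at x,y,z; back: distance behind along handle axis"""
    Rt=tool(yaw,T32,True); a=Rt.apply([0,1,0])
    g=np.array([x,y,z])+R.from_euler('z',yaw).apply([-.0778,0,.0549])
    return g+a*(s-back),Rt
E
python3 - <<'E'
from h import *
p,Rt=pul_tcp(.5645,.0272,np.radians(10),0,.09); print(p); delta(p,Rt)
E
```

```text
[0.45082929 0.00715679 0.11511141]
travel [ 3.84 -0.95 14.55] turn [11.8  15.19 -7.64] rows>= 3.6
```

Emit:
{"name": "send_rows", "arguments": {"deltas": [{"travel":[0.9,-0.3,3.6],"turn":[3,4,-2],"jaw":3},{"travel":[1.9,-0.5,7.2],"turn":[6,8,-4],"jaw":6},{"travel":[2.9,-0.7,10.8],"turn":[9,12,-6],"jaw":8.5},{"travel":[3.8,-1,14.5],"turn":[11.8,15.2,-7.6],"jaw":8.5},{"travel":[3.8,-1,14.5],"turn":[11.8,15.2,-7.6],"jaw":8.5}]}}

```text
time: 6.05
position: [0.4637, 0.0043, 0.1289]
tcp_rot: [0.383, 1.871, -1.791]
ft_force: [0.8, 0.2, 0.0]
grip_width: 0.0606
```

```bash
python3 - <<'E'
from h import *
snap('wrist','w9'); snap('wrist','w9'); p,r,o=cur(); print(o['time'],p.round(4),np.round(o['joint_pos'],3),o['ft_force'])
p,Rt=pul_tcp(.5645,.0272,np.radians(10),0,.09); print(p); delta(p,Rt)
E
```

```text
6.15 [0.4604 0.0079 0.1268] [-0.275 -0.26  -0.947  0.357  0.237  2.753] [-0.72602152  0.05019121 -0.21700028]
[0.45082929 0.00715679 0.11511141]
travel [ 1.44  0.46 -0.1 ] turn [-0.08  0.22 -0.82] rows>= 0.4
```

View pics/w9.png

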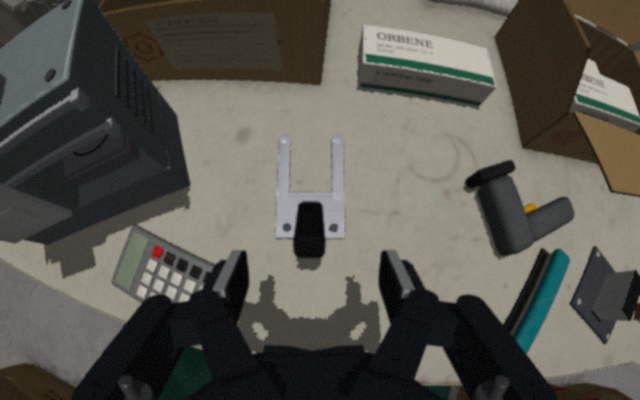

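```bash
python3 - <<'E'
from h import *
im=cv2.imread('pics/w9.png'); b=im[125:275,260:360]
cv2.imwrite('pics/w9a.png',cv2.resize(b,None,fx=4,fy=4,interpolation=cv2.INTER_CUBIC))
E
```

```text
(no output)
```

View pics/w9a.png

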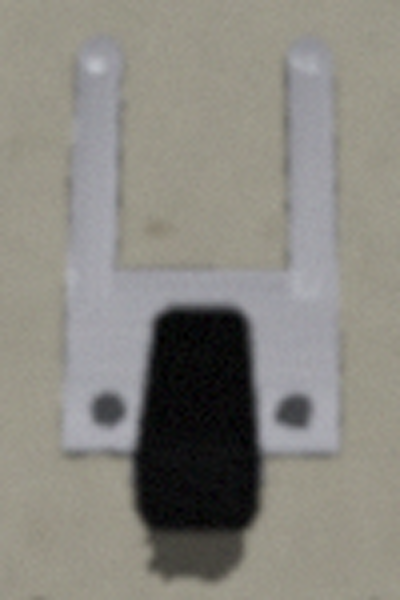

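```bash
python3 - <<'E'
from h import *
m=lambda *a:tuple(np.array(a)/1e3)
C=lambda u,v:(260+u/4,125+v/4)
q=[m(30,27,4),m(30,-27,4),m(-78,33,4),m(-78,-33,4),m(-33,21,4),m(-33,-21,4)]
d=[C(99,34),C(307,34),C(63,450),C(340,452),C(117,269),C(288,269)]
for w in (load('w9'),loadw('w9')):
  o=[(w,a,b,1) for a,b in zip(q,d)]
  for fz in (0,1):
    x,r=fit(o,[.564,.028,.17],fz); print(x.round(4),np.degrees(x[2]).round(2),r.tolist())
p,r,o=cur(); Rt=tool(x[2],T32,True); print('tool yaw check'); 
a=r.apply([0,1,0]); print('approach yaw',np.degrees(np.arctan2(a[1],a[0])),'tilt',np.degrees(np.arccos(-a[2])))
w=loadw('w9'); print(proj(w,p,True))
E
```

```text
[0.5639 0.0291 0.174 ] 9.97 [[-0.1, -0.3], [0.2, -0.2], [-0.5, 0.6], [0.6, 0.3], [-0.4, -0.3], [0.3, -0.2]]
[ 0.5645  0.0292  0.1737 -0.0024] 9.96 [[0.1, 0.2], [-0.0, 0.3], [-0.2, 0.2], [0.3, -0.1], [-0.2, -0.4], [0.1, -0.2]]
[0.5642 0.0269 0.174 ] 9.97 [[-0.1, -0.2], [0.2, -0.2], [-0.5, 0.6], [0.6, 0.3], [-0.4, -0.3], [0.3, -0.2]]
[ 0.5649  0.0271  0.1737 -0.0024] 9.96 [[0.1, 0.2], [-0.0, 0.3], [-0.2, 0.2], [0.3, -0.1], [-0.2, -0.4], [0.1, -0.2]]
tool yaw check
approach yaw 9.848695589578961 tilt 32.82051216473518
[[310.45791942 261.7863344 ]]
```

```bash
python3 - <<'E'
from h import *
for i in range(3):
  p,r,o=cur(); T=optics.calibration('wrist')['pose']; print(r.inv().apply(T[:3,3]-p).round(4),(r.inv().as_matrix()@T[:3,:3]).round(4).tolist())
T=load('w9')['pose']; print(r.inv().apply(T[:3,3]-p).round(4))
E
```

```text
[-0.0817 -0.1426 -0.0022] [[0.0001, 0.9479, 0.3185], [0.0007, -0.3185, 0.9479], [1.0, 0.0001, -0.0007]]
[-0.0817 -0.1426 -0.0022] [[0.0001, 0.9479, 0.3185], [0.0007, -0.3185, 0.9479], [1.0, 0.0001, -0.0007]]
[-0.0817 -0.1426 -0.0022] [[0.0001, 0.9479, 0.3185], [0.0007, -0.3185, 0.9479], [1.0, 0.0001, -0.0007]]
[-0.0832 -0.143  -0.0008]
```

```bash
python3 - <<'E'
from h import *
for bk in (.06,0):
  p,Rt=pul_tcp(.5643,.0270,np.radians(10),0,bk,s=.019); print(p); delta(p,Rt)
E
```

```text
[0.46628534 0.00971737 0.08966997]
travel [ 1.5   3.45 -0.09] turn [-0.08  0.22 -0.82] rows>= 0.9
[0.49759746 0.01523854 0.03878709]
travel [ 1.59  9.45 -0.1 ] turn [-0.08  0.22 -0.82] rows>= 2.3
```

Emit:
{"name": "send_rows", "arguments": {"deltas": [{"travel":[1.0,1,0],"turn":[0,0,-0.8],"jaw":8.5},{"travel":[1.55,3,-0.1],"turn":[0,0.2,-0.8],"jaw":8.5},{"travel":[1.55,5,-0.1],"turn":[0,0.2,-0.8],"jaw":8.5},{"travel":[1.55,5,-0.1],"turn":[0,0.2,-0.8],"jaw":8.5}]}}

```text
time: 6.48
position: [0.4691, 0.014, 0.0699]
tcp_rot: [0.357, 1.893, -1.796]
ft_force: [-0.6, 0.5, 1.1]
grip_width: 0.0851
```

```bash
python3 - <<'E'
from h import *
snap('wrist','w10');p,Rt=pul_tcp(.5643,.0270,np.radians(10),0,0,s=.019); print(p); delta(p,Rt)
E
```

```text
[0.49759746 0.01523854 0.03878709]
travel [-0.72  4.22  0.36] turn [0.16 0.06 0.43] rows>= 1.0
```

View pics/w10.png

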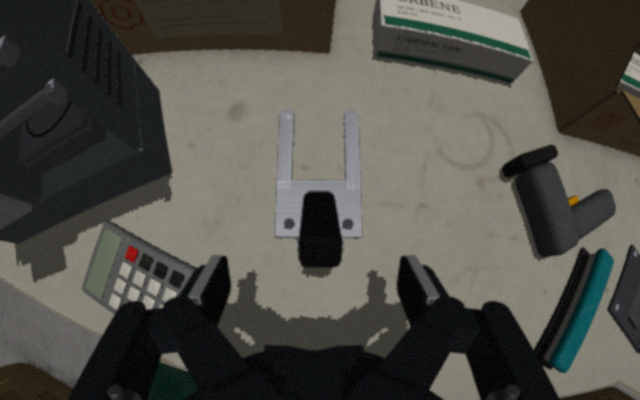

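Emit:
{"name": "send_rows", "arguments": {"deltas": [{"travel":[-0.7,1,0.35],"turn":[0,0,0.4],"jaw":8.5},{"travel":[-0.7,2.5,0.35],"turn":[0,0,0.4],"jaw":8.5},{"travel":[-0.7,4.2,0.35],"turn":[0,0,0.4],"jaw":8.5},{"travel":[-0.7,4.2,0.35],"turn":[0,0,0.4],"jaw":8.5},{"travel":[-0.7,4.2,0.35],"turn":[0,0,0.4],"jaw":8.5}]}}

```text
time: 6.95
position: [0.4989, 0.0142, 0.0414]
tcp_rot: [0.369, 1.885, -1.791]
ft_force: [0.8, -0.6, 0.7]
grip_width: 0.0846
```

```bash
python3 - <<'E'
from h import *
snap('wrist','w11');p,Rt=pul_tcp(.5643,.0270,np.radians(10),0,0,s=.019); print(p); delta(p,Rt); print(cur()[2]['joint_pos'],cur()[0])
E
```

```text
[0.49759746 0.01523854 0.03878709]
travel [ 0.28  0.2  -0.16] turn [-0.    0.04 -0.27] rows>= 0.1
[-0.22505988  0.01289772 -0.97522103  0.05583809  0.20919125  2.79787251] [0.49919658 0.01392118 0.04197441]
```

View pics/w11.png

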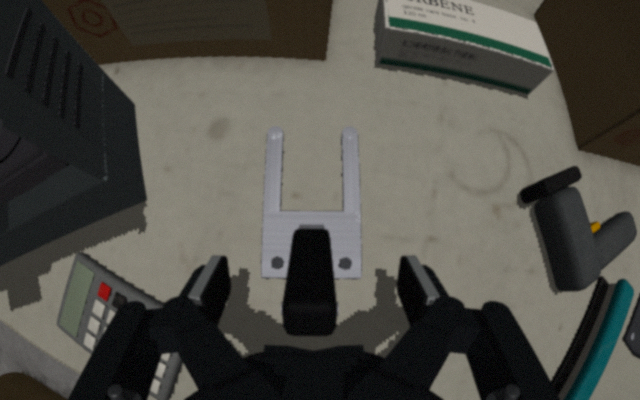

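Emit:
{"name": "send_rows", "arguments": {"deltas": [{"travel":[0.28,0.2,-0.16],"turn":[0,0,-0.3],"jaw":6},{"travel":[0.28,0.2,-0.16],"turn":[0,0,-0.3],"jaw":4},{"travel":[0.28,0.2,-0.16],"turn":[0,0,-0.3],"jaw":2.5},{"travel":[0.28,0.2,-0.16],"turn":[0,0,-0.3],"jaw":1.5},{"travel":[0.28,0.2,-0.16],"turn":[0,0,-0.3],"jaw":1},{"travel":[0.28,0.2,-0.16],"turn":[0,0,-0.3],"jaw":1},{"travel":[0.28,0.2,-0.16],"turn":[0,0,-0.3],"jaw":1}], "grip_force": 100}}

```text
time: 7.58
position: [0.4985, 0.0148, 0.039]
tcp_rot: [0.368, 1.885, -1.794]
ft_force: [-4.4, -0.9, 6.7]
grip_width: 0.021
```

```bash
python3 - <<'E'
from h import *
snap('wrist','w12');p,Rt=pul_tcp(.5643,.0270,np.radians(10),0,0,s=.019);delta(p,Rt); o=cur()[2];print(o['time'],o['position'],o['grip_width'],o['ft_force'],o['torque'])
im=cv2.imread('pics/w12.png');cv2.imwrite('pics/w12a.png',cv2.resize(im[90:330,220:420],None,fx=2.5,fy=2.5))
E
```

```text
travel [ 0.08 -0.03 -0.06] turn [-0.04  0.01 -0.07] rows>= 0.0
7.6333 [0.49853693 0.01479431 0.03895013] 0.020672512438619003 [-3.95967471 -1.39495129  6.12290354] [-0.00272108  0.56037439  0.12029454]
```

View pics/w12a.png

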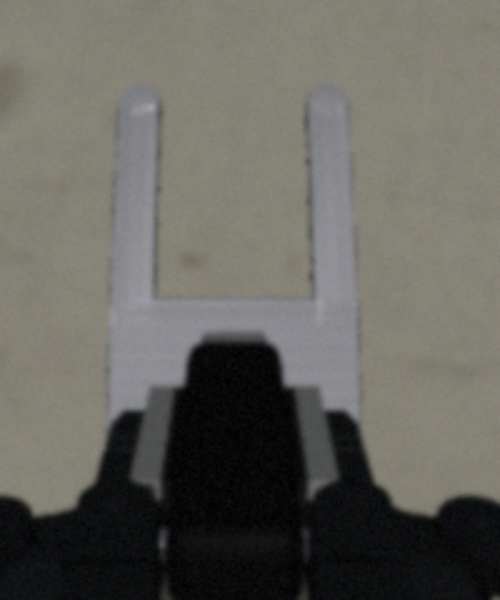

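```bash
cat > fk.py <<'E'
from h import *
D=[([-1.2114,.2772,-.0279,1.268,0,1.4674],[.2787,-.5585,.2301]),
([-.852,.085,-.049,1.437,0,2.802],[.4,-.359,.331]),
([-.276,-.102,-.235,1.439,0,2.744],[.433,-.055,.331]),
([.135,-.135,-.263,1.443,0,2.754],[.402,.12,.331]),
([.234,.065,-.238,1.268,-.001,2.866],[.4787,.1801,.2505]),
([-.0257,-.3731,-1.0589,.2667,.3409,2.7201],[.411,.1514,.1341]),
([-.275,-.26,-.947,.357,.237,2.753],[.4604,.0079,.1268]),
([-.22506,.0129,-.97522,.05584,.20919,2.79787],[.4992,.01392,.04197])]
o=manip.get_obs(); D.append((o['joint_pos'],o['position']))
def fk(q,P,full=False):
    h,d,a2,a3,e,L,d5,f=P
    r=a2*np.sin(q[1])+a3*np.cos(q[1]-q[2]+e); z=h+a2*np.cos(q[1])-a3*np.sin(q[1]-q[2]+e)
    p=q[1]-q[2]+q[3]; t=np.array([np.cos(p),0,-np.sin(p)]); n=np.array([np.sin(p),0,np.cos(p)]); l=np.array([0,1.,0])
    td=np.cos(q[4])*t+np.sin(q[4])*l*np.sign(f)
    # d5: link from j4 to j5 along t ; L after j5
    v=np.array([r,d,z])+d5*t+L*td
    Rz=R.from_euler('z',q[0]).as_matrix(); return Rz@v, Rz@td
if __name__=='__main__':
    best=None
    for f in (1,-1):
        g=lambda P:np.ravel([fk(q,list(P)+[f])[0]-x for q,x in D])
        s=least_squares(g,[.3,.06,.4,.4,0,.2,.05]); print(f,s.cost,s.x.round(4),abs(s.fun).max())
        if best is None or s.cost<best[0]: best=(s.cost,list(s.x)+[f])
    np.save('fk.npy',best[1])
    q=o['joint_pos']; print(fk(q,best[1])[1],R.from_rotvec(o['tcp_rot']).apply([0,1,0]))
E
python3 fk.py
```

```text
1 4.921194763049606e-07 [ 0.2305  0.0647  0.5477  0.4903 -0.029   0.2904  0.1033] 0.00036712322813931
-1 0.00027846681923537756 [ 0.2596  0.0654  0.5771  0.4939  0.0297 -0.2838  0.7046] 0.01729708124499263
[ 0.52299123  0.09153503 -0.8474087 ] [ 0.52299123  0.09153503 -0.8474087 ]
```

```bash
cat > ik.py <<'E'
from fk import *
P=np.load('fk.npy')
lo=np.array([-3.12,-.85,-1.08,-1.95,-1.57]);hi=np.array([3.12,1.88,1.24,2.15,1.53])
def ang6(q,Rt):
    p=q[1]-q[2]+q[3]; n=np.array([np.sin(p),0,np.cos(p)]); n=R.from_euler('z',q[0]).apply(n)
    t=Rt.apply([0,1,0]); n=n-t*(n@t); n/=np.linalg.norm(n); x=Rt.apply([1,0,0])
    return np.arctan2(np.cross(n,x)@t,n@x)
o=manip.get_obs(); c6=ang6(o['joint_pos'],R.from_rotvec(o['tcp_rot'])); 
def ik(p,Rt,q0=(-.2,0,-.9,.1,.2)):
    t=Rt.apply([0,1,0])
    g=lambda q:np.r_[(fk(q,P)[0]-p)*10,fk(q,P)[1]-t]
    s=least_squares(g,q0,bounds=(lo,hi)); 
    a=ang6(s.x,Rt)
    q6=o['joint_pos'][5]+((a-c6+np.pi)%(2*np.pi)-np.pi)
    return np.r_[s.x,q6],np.abs(s.fun).max()
if __name__=='__main__':
    SX,SYp,yaw=.531,.2165,np.radians(29.8); ex=np.array([np.cos(yaw),np.sin(yaw)])
    print('c6 check start',)
    for lx,z in ((-.1,.062),(-.1,.1),(-.11,.1),(-.12,.1),(-.1,.15),(-.1,.2),(0,.062),(0,.1)):
        xy=np.array([SX,SYp])+ex*lx; p,Rt=pul_tcp(*xy,yaw,z); q,e=ik(p,Rt); print('st',lx,z,q.round(3),e.round(4))
    yaw=np.radians(-30.9); ex=np.array([np.cos(yaw),np.sin(yaw)])
    for lx,z in ((0,.15),(0,.08),(0,.045),(-.07,.045),(-.08,.1)):
        xy=np.array([.4597,-.380])+ex*lx; p,Rt=pul_tcp(*xy,yaw,z); q,e=ik(p,Rt); print('rest',lx,z,q.round(3),e.round(4))
E
python3 ik.py
```

```text
c6 check start
st -0.1 0.062 [-0.032 -0.332 -1.045  0.368  0.282  2.66 ] 0.0
st -0.1 0.1 [-0.032 -0.405 -0.987  0.499  0.282  2.66 ] 0.0
st -0.11 0.1 [-0.054 -0.431 -0.999  0.519  0.292  2.64 ] 0.0
st -0.12 0.1 [-0.077 -0.457 -1.01   0.541  0.303  2.618] 0.0
st -0.1 0.15 [-0.032 -0.474 -0.904  0.651  0.282  2.66 ] 0.0
st -0.1 0.2 [-0.032 -0.518 -0.816  0.784  0.282  2.66 ] 0.0
st 0 0.062 [ 0.121 -0.104 -0.896  0.257  0.207  2.798] 0.0
st 0 0.1 [ 0.121 -0.172 -0.848  0.372  0.207  2.798] 0.0
rest 0 0.15 [-0.951 -0.19  -0.739  0.502  0.214  2.787] 0.0
rest 0 0.08 [-0.951 -0.088 -0.832  0.307  0.214  2.787] 0.0
rest 0 0.045 [-0.951 -0.023 -0.872  0.202  0.214  2.787] 0.0
rest -0.07 0.045 [-1.042 -0.161 -0.987  0.244  0.258  2.705] 0.0
rest -0.08 0.1 [-1.058 -0.292 -0.927  0.439  0.266  2.691] 0.0
```

```bash
cat > pl.py <<'E'
from h import *
import os
def relsave():
    p,r,o=cur(); Rp=R.from_euler('z',9.97,degrees=True); 
    np.savez('rel.npz',t=r.inv().apply(np.array([.5643,.027,0])-p),R=(r.inv()*Rp).as_matrix())
def target(x,y,z,yaw_deg):
    d=np.load('rel.npz'); Rp=R.from_euler('z',yaw_deg,degrees=True); Rt=Rp*R.from_matrix(d['R']).inv()
    return np.array([x,y,z])-Rt.apply(d['t']),Rt
def now():
    d=np.load('rel.npz'); p,r,o=cur(); Rp=r*R.from_matrix(d['R']); return p+r.apply(d['t']),Rp,o
STEM=np.array([.531,.2165]); SYAW=29.8
def at_st(lx,z,ly=0):
    return target(*(STEM+R.from_euler('z',SYAW,degrees=True).apply([lx,ly,0])[:2]),z,SYAW)
def rep():
    x,Rp,o=now(); print('t',round(o['time'],2),'puller',x.round(4),'ypr',Rp.as_euler('ZYX',degrees=True).round(2),'F',np.round(o['ft_force'],1),'M',np.round(o['torque'],2),'w',round(o['grip_width'],4),'q',np.round(o['joint_pos'],2))
    l=R.from_euler('z',-SYAW,degrees=True).apply(x-[*STEM,0]); print(' in stem frame',l.round(4))
E
python3 - <<'E'
from pl import *
relsave(); rep()
delta(*target(.5643,.027,.06,10))
delta(*target(.50,.04,.12,15))
delta(*target(.45,.10,.11,22))
E
```

```text
t 7.63 puller [ 0.5643  0.027  -0.    ] ypr [ 9.97  0.   -0.  ] F [-4.  -1.4  6.1] M [-0.    0.56  0.12] w 0.0207 q [-0.22  0.02 -0.98  0.05  0.21  2.8 ]
 in stem frame [-0.0653 -0.181  -0.    ]
travel [-3.19 -5.08  0.01] turn [-0.02 -0.03  0.  ] rows>= 1.4
travel [ -1.22 -13.4   -1.8 ] turn [-2.67 -4.26  0.  ] rows>= 3.3
travel [  2.49 -14.55  -7.77] turn [-6.390e+00 -1.019e+01  1.000e-02] rows>= 4.0
```

Emit:
{"name": "send_rows", "arguments": {"deltas": [{"travel":[-0.5,-0.8,0],"turn":[0,0,0],"jaw":1},{"travel":[-1.6,-2.5,0],"turn":[0,0,0],"jaw":1},{"travel":[-3,-5,0],"turn":[0,0,0],"jaw":1},{"travel":[-3,-8,-0.5],"turn":[-1,-1,0],"jaw":1},{"travel":[-2.2,-11,-1.2],"turn":[-2,-3,0],"jaw":1},{"travel":[-1.2,-13.4,-1.8],"turn":[-2.7,-4.3,0],"jaw":1},{"travel":[0.5,-14,-4.5],"turn":[-4.5,-7,0],"jaw":1},{"travel":[2.5,-14.5,-7.8],"turn":[-6.4,-10.2,0],"jaw":1}]}}

```text
time: 8.3
position: [0.389, 0.0736, 0.1501]
tcp_rot: [0.166, 1.846, -1.656]
ft_force: [-0.4, 1.6, -3.4]
grip_width: 0.0211
```

```bash
python3 - <<'E'
from pl import *
snap('wrist','w13'); snap('wrist','w13'); rep()
im=cv2.imread('pics/w13.png');b=im[0:330,120:420]; b=np.clip(255*(b/255.)**.7,0,255).astype(np.uint8)
cv2.imwrite('pics/w13a.png',cv2.resize(b,None,fx=1.8,fy=1.8,interpolation=cv2.INTER_CUBIC))
for lx,z in ((-.12,.1),(-.10,.08),(-.075,.075)): delta(*at_st(lx,z))
E
```

```text
t 8.4 puller [0.4424 0.1032 0.1036] ypr [22.19  0.54  0.35] F [-1.4 -0.2 -4.6] M [-0.36  0.96  0.04] w 0.021 q [-0.19 -0.46 -1.    0.56  0.3   2.63]
 in stem frame [-0.1332 -0.0543  0.1036]
travel [-0.29  0.71 -4.69] turn [-3.71 -6.66  0.52] rows>= 1.1
travel [-0.94  3.45 -4.94] turn [-3.71 -6.66  0.52] rows>= 1.5
travel [-2.79  5.18 -5.27] turn [-3.71 -6.66  0.52] rows>= 1.9
```

View pics/w13a.png

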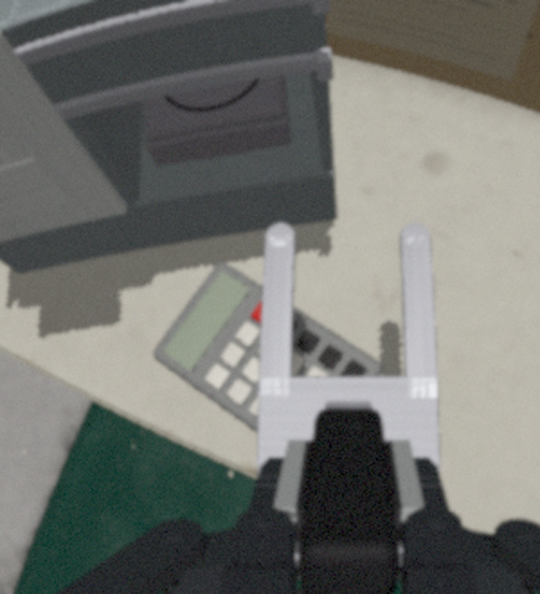

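Emit:
{"name": "send_rows", "arguments": {"deltas": [{"travel":[-0.1,0.3,-1.5],"turn":[-1.2,-2.2,0.2],"jaw":1},{"travel":[-0.2,0.5,-3.2],"turn":[-2.4,-4.4,0.4],"jaw":1},{"travel":[-0.5,1,-4.8],"turn":[-3.7,-6.7,0.5],"jaw":1},{"travel":[-0.8,1.8,-4.8],"turn":[-3.7,-6.7,0.5],"jaw":1},{"travel":[-0.8,1.8,-4.8],"turn":[-3.7,-6.7,0.5],"jaw":1}]}}

```text
time: 8.82
position: [0.3839, 0.1258, 0.135]
tcp_rot: [0.04, 1.812, -1.564]
ft_force: [0.8, -0.3, -3.5]
grip_width: 0.0208
```

```bash
python3 - <<'E'
from pl import *
rep(); snap('wrist','w14'); snap('wrist','w14'); rep()
im=cv2.imread('pics/w14.png');b=im[0:330,120:500]; b=np.clip(255*(b/255.)**.7,0,255).astype(np.uint8)
cv2.imwrite('pics/w14a.png',cv2.resize(b,None,fx=1.8,fy=1.8,interpolation=cv2.INTER_CUBIC))
for lx,z in ((-.10,.08),(-.075,.075),(-.075,.062)): delta(*at_st(lx,z))
E
```

```text
t 8.82 puller [0.4419 0.1593 0.0963] ypr [29.71 -0.2  -0.35] F [ 0.8 -0.3 -3.5] M [-0.47  0.86 -0.04] w 0.0208 q [-0.06 -0.41 -1.    0.49  0.29  2.64]
 in stem frame [-0.1057 -0.0053  0.0963]
t 8.92 puller [0.4422 0.1587 0.0971] ypr [29.64 -0.23 -0.36] F [-0.4  0.3 -2.5] M [-0.42  0.77 -0.05] w 0.0209 q [-0.06 -0.41 -1.    0.49  0.29  2.64]
 in stem frame [-0.1058 -0.006   0.0971]
travel [ 0.39  1.73 -0.57] turn [-0.39  0.05 -0.23] rows>= 0.4
travel [-1.45  3.49 -0.58] turn [-0.39  0.05 -0.23] rows>= 0.9
travel [-0.76  4.59 -0.59] turn [-0.39  0.05 -0.23] rows>= 1.1
```

View pics/w14a.png

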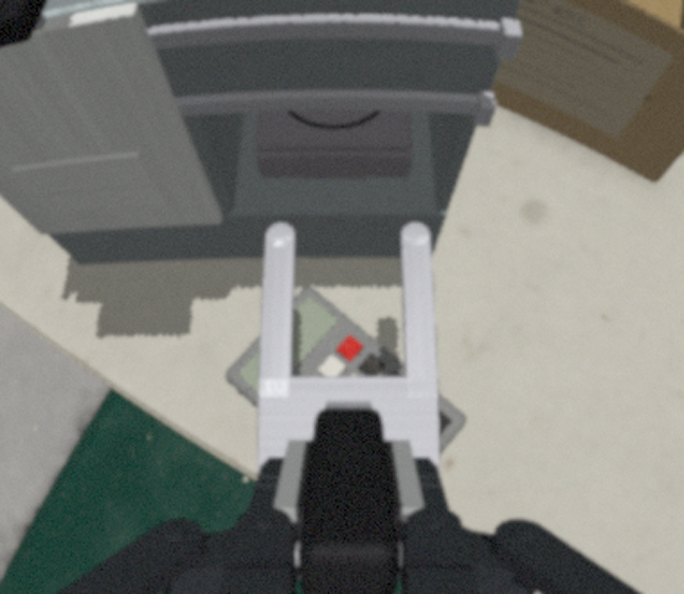

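```bash
python3 - <<'E'
from h import *
im=cv2.imread('pics/w14.png');b=im[50:280,240:390]; b=np.clip(255*(b/255.)**.6,0,255).astype(np.uint8)
cv2.imwrite('pics/w14b.png',cv2.resize(b,None,fx=4,fy=4,interpolation=cv2.INTER_CUBIC)[:600]); cv2.imwrite('pics/w14c.png',cv2.resize(b,None,fx=4,fy=4,interpolation=cv2.INTER_CUBIC)[320:])
E
```

```text
(no output)
```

View pics/w14b.png

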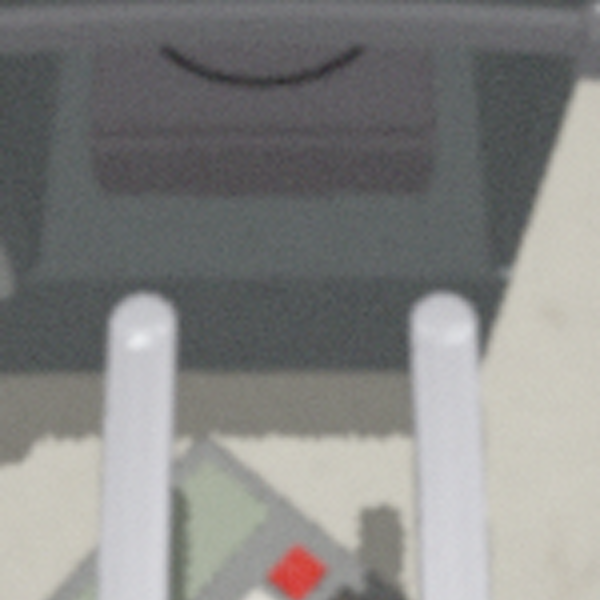

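View pics/w14c.png

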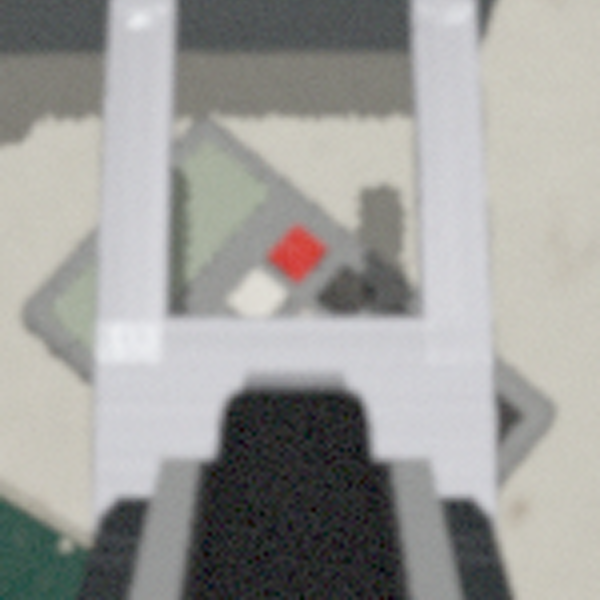

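```bash
cat > capfit.py <<'E'
from pl import *
m=lambda *a:tuple(np.array(a)/1e3)
def forkchk(w,pts,pose):
    x,Rp=pose
    for a,uv in pts: print('  fork',a,'pred-obs px',(proj(w,x+Rp.apply(a),True)[0]-uv).round(1))
E
python3 - <<'E'
from capfit import *
w=loadw('w14'); A=lambda u,v:(240+u/4,50+v/4)
x,Rp,o=now()
fk_=[(m(30,27,4),A(143,291)),(m(30,-27,4),A(444,291)),(m(-33,21,4),A(170,638)),(m(-33,-21,4),A(418,638))]
forkchk(w,fk_,(x,Rp))
cap=[(w,m(-36,36,97),A(90,132),1),(w,m(-36,-36,97),A(438,132),1),(w,m(-36,36,69),A(101,193),1),(w,m(-36,-36,69),A(428,192),1)]
for fz in (0,1):
  xx,r=fit(cap,[.531,.2165,.52],fz); print('cap',xx.round(4),np.degrees(xx[2]).round(2),r.tolist())
sill=[(w,m(-48,-104,55),A(505,270),1),(w,m(-48,-110,0),A(487,370),1)]
# full 6dof fork fit w/ fork in camera
def res(v):
    return np.ravel([proj(w,x+v[:3]+(R.from_rotvec(v[3:])*Rp).apply(a),True)[0]-uv for a,uv in fk_])
s=least_squares(lambda v:np.r_[res(v),v[:3]*300,v[3:]*60],np.zeros(6)); print('fork corr mm',(s.x[:3]*1e3).round(1),'deg',np.degrees(s.x[3:]).round(2),res(s.x).round(1))
for a in (-.036,): 
  P=[[*(STEM+R.from_euler('z',SYAW,degrees=True).apply([-.036,b,0])[:2]),z] for b in (.036,-.036) for z in (.097,.069)]
  print('pred cap for STEM',((proj(w,np.array(P),True)-[240,50])*4).round(0).tolist())
E
```

```text
fork (np.float64(0.03), np.float64(0.027), np.float64(0.004)) pred-obs px [-0.1  1.3]
  fork (np.float64(0.03), np.float64(-0.027), np.float64(0.004)) pred-obs px [-0.2  1.3]
  fork (np.float64(-0.033), np.float64(0.021), np.float64(0.004)) pred-obs px [-1.4  0.8]
  fork (np.float64(-0.033), np.float64(-0.021), np.float64(0.004)) pred-obs px [0.6 0.9]
cap [0.5325 0.217  0.516 ] 29.57 [[-2.4, -1.8], [1.7, -1.8], [-0.5, 1.2], [0.6, 1.5]]
cap [ 0.5371  0.2197  0.5175 -0.0087] 29.65 [[-0.4, -1.0], [0.2, -1.2], [1.2, 1.2], [-0.7, 1.4]]
fork corr mm [ 0.8  0.2 -0.1] deg [ 0.21 -0.34  0.09] [ 0.1  0.3 -0.1  0.3 -0.9 -0.2  0.9 -0.2]
pred cap for STEM [[79.0, 132.0], [98.0, 204.0], [445.0, 130.0], [430.0, 203.0]]
```

```bash
sed -i 's/^STEM=.*/STEM=np.array([.532,.217]); SYAW=29.7/' pl.py; python3 - <<'E'
from pl import *
rep()
for lx,z in ((-.10,.08),(-.078,.075),(-.078,.0618)): delta(*at_st(lx,z))
E
```

```text
t 8.92 puller [0.4422 0.1587 0.0971] ypr [29.64 -0.23 -0.36] F [-0.4  0.3 -2.5] M [-0.42  0.77 -0.05] w 0.0209 q [-0.06 -0.41 -1.    0.49  0.29  2.64]
 in stem frame [-0.1069 -0.0061  0.0971]
travel [ 0.3   1.79 -0.6 ] turn [-0.34  0.14 -0.23] rows>= 0.5
travel [-1.29  3.39 -0.6 ] turn [-0.34  0.14 -0.23] rows>= 0.9
travel [-0.59  4.51 -0.61] turn [-0.34  0.14 -0.23] rows>= 1.1
```

Emit:
{"name": "send_rows", "arguments": {"deltas": [{"travel":[0.3,1,-0.3],"turn":[-0.2,0,0],"jaw":1},{"travel":[0.3,1.8,-0.6],"turn":[-0.34,0.14,-0.2],"jaw":1},{"travel":[-0.5,2.6,-0.6],"turn":[-0.34,0.14,-0.2],"jaw":1},{"travel":[-1.3,3.4,-0.6],"turn":[-0.34,0.14,-0.2],"jaw":1},{"travel":[-1.3,3.4,-0.6],"turn":[-0.34,0.14,-0.2],"jaw":1},{"travel":[-1.3,3.4,-0.6],"turn":[-0.34,0.14,-0.2],"jaw":1}]}}

```text
time: 9.42
position: [0.4076, 0.1444, 0.1151]
tcp_rot: [0.04, 1.818, -1.562]
ft_force: [-0.5, -0.1, -3.1]
grip_width: 0.0208
```

```bash
python3 - <<'E'
from pl import *
snap('wrist','w15'); snap('wrist','w15'); rep()
im=cv2.imread('pics/w15.png');b=im[0:280,200:420]; b=np.clip(255*(b/255.)**.6,0,255).astype(np.uint8)
cv2.imwrite('pics/w15a.png',cv2.resize(b,None,fx=2.1,fy=2.1,interpolation=cv2.INTER_CUBIC))
for lx,z in ((-.078,.0618),(-.05,.0618),(0,.0618)): delta(*at_st(lx,z))
E
```

```text
t 9.52 puller [0.465  0.178  0.0762] ypr [29.66 -0.14 -0.04] F [-0.2  0.4 -3. ] M [-0.41  0.8   0.05] w 0.0207 q [ 0.01 -0.3  -0.99  0.37  0.26  2.7 ]
 in stem frame [-0.0775 -0.0007  0.0762]
travel [ 0.79  1.18 -0.06] turn [-0.06 -0.01 -0.14] rows>= 0.3
travel [-1.57  2.67 -0.06] turn [-0.06 -0.01 -0.14] rows>= 0.7
travel [-5.81  5.34 -0.07] turn [-0.06 -0.01 -0.14] rows>= 1.9
```

View pics/w15a.png

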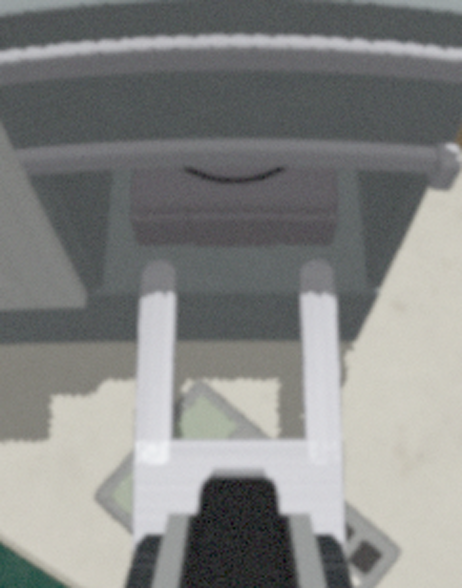

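Emit:
{"name": "send_rows", "arguments": {"deltas": [{"travel":[0.4,0.6,-0.06],"turn":[0,0,-0.14],"jaw":1},{"travel":[0.79,1.2,-0.06],"turn":[0,0,-0.14],"jaw":1},{"travel":[0.79,1.2,-0.06],"turn":[0,0,-0.14],"jaw":1},{"travel":[0.79,1.2,-0.06],"turn":[0,0,-0.14],"jaw":1}]}}

```text
time: 9.85
position: [0.4061, 0.1449, 0.0999]
tcp_rot: [0.037, 1.819, -1.563]
ft_force: [0.4, -0.1, -2.4]
grip_width: 0.0207
```

```bash
python3 - <<'E'
from pl import *
snap('wrist','w16'); snap('wrist','w16'); rep()
im=cv2.imread('pics/w16.png');b=im[0:280,200:420]; b=np.clip(255*(b/255.)**.6,0,255).astype(np.uint8)
cv2.imwrite('pics/w16a.png',cv2.resize(b,None,fx=2.1,fy=2.1,interpolation=cv2.INTER_CUBIC))
for lx,z in ((-.05,.0618),(0,.0618)): delta(*at_st(lx,z))
E
```

```text
t 9.95 puller [0.4651 0.1787 0.0621] ypr [29.69 -0.07 -0.07] F [ 0.8  0.5 -2.8] M [-0.4   0.75  0.01] w 0.0209 q [ 0.02 -0.27 -1.01  0.32  0.26  2.7 ]
 in stem frame [-0.0771 -0.0001  0.0621]
travel [-2.28  1.46 -0.  ] turn [-0.06  0.03 -0.07] rows>= 0.7
travel [-6.52  4.12 -0.  ] turn [-0.06  0.03 -0.07] rows>= 1.8
```

View pics/w16a.png

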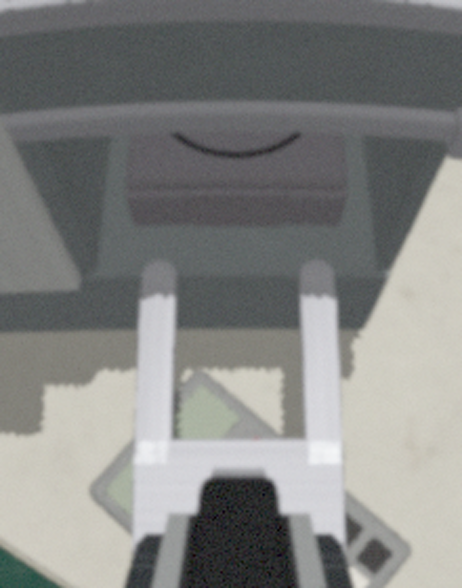

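Emit:
{"name": "send_rows", "arguments": {"deltas": [{"travel":[-0.85,0.53,0],"turn":[0,0,0],"jaw":1},{"travel":[-1.7,1.06,0],"turn":[0,0,0],"jaw":1},{"travel":[-2.55,1.6,0],"turn":[0,0,0],"jaw":1},{"travel":[-3.4,2.13,0],"turn":[0,0,0],"jaw":1},{"travel":[-3.4,2.13,0],"turn":[0,0,0],"jaw":1}]}}

```text
time: 10.37
position: [0.4455, 0.1662, 0.1024]
tcp_rot: [0.04, 1.815, -1.56]
ft_force: [0.6, -0.4, -1.9]
grip_width: 0.0206
```

```bash
python3 - <<'E'
from pl import *
snap('wrist','w17'); rep()
im=cv2.imread('pics/w17.png');b=im[0:280,200:420]; b=np.clip(255*(b/255.)**.6,0,255).astype(np.uint8)
cv2.imwrite('pics/w17a.png',cv2.resize(b,None,fx=2.1,fy=2.1,interpolation=cv2.INTER_CUBIC))
for lx,z in ((0,.0618),): delta(*at_st(lx,z))
E
```

```text
t 10.42 puller [0.5018 0.1996 0.0628] ypr [29.78 -0.13 -0.1 ] F [ 0.5  0.3 -2.3] M [-0.5   0.82  0.01] w 0.021 q [ 0.08 -0.18 -0.95  0.28  0.23  2.76]
 in stem frame [-0.0348 -0.0001  0.0628]
travel [-2.91  1.94 -0.01] turn [-0.04  0.12 -0.13] rows>= 0.8
```

View pics/w17a.png

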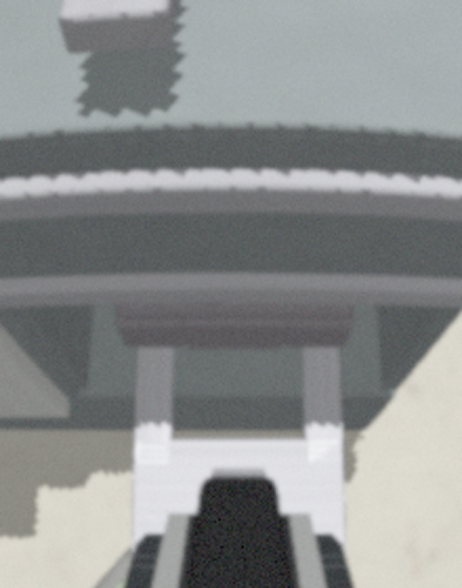

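Emit:
{"name": "send_rows", "arguments": {"deltas": [{"travel":[-0.8,0.58,0],"turn":[0,0.1,-0.1],"jaw":1},{"travel":[-1.5,1.05,0],"turn":[0,0.1,-0.1],"jaw":1},{"travel":[-2.2,1.5,0],"turn":[0,0.1,-0.1],"jaw":1},{"travel":[-2.9,1.95,0],"turn":[0,0.1,-0.1],"jaw":1},{"travel":[-2.9,1.95,0],"turn":[0,0.1,-0.1],"jaw":1}]}}

```text
time: 10.83
position: [0.4749, 0.1832, 0.1009]
tcp_rot: [0.04, 1.818, -1.562]
ft_force: [0.5, -1.4, -2.0]
grip_width: 0.021
```

```bash
python3 - <<'E'
from pl import *
snap('wrist','w18'); snap('side','s18'); rep()
im=cv2.imread('pics/w18.png');b=im[0:280,200:420]; b=np.clip(255*(b/255.)**.5,0,255).astype(np.uint8)
cv2.imwrite('pics/w18a.png',cv2.resize(b,None,fx=2.1,fy=2.1,interpolation=cv2.INTER_CUBIC))
delta(*at_st(0,.0618)); delta(*at_st(0,.10))
E
```

```text
t 10.93 puller [0.5306 0.2162 0.0608] ypr [ 2.964e+01  6.000e-02 -1.000e-02] F [-0.5 -0.4 -2.6] M [-0.43  0.76 -0.04] w 0.0206 q [ 0.12 -0.1  -0.9   0.25  0.21  2.8 ]
 in stem frame [-0.0017 -0.      0.0608]
travel [-0.19  0.01  0.01] turn [-0.04 -0.05  0.06] rows>= 0.0
travel [-2.21 -3.23  0.01] turn [-0.04 -0.05  0.06] rows>= 0.9
```

View pics/w18a.png

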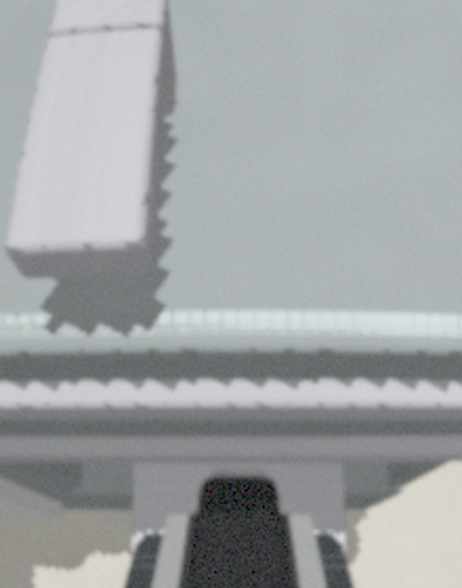

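Emit:
{"name": "send_rows", "arguments": {"deltas": [{"travel":[-0.13,0.08,0],"turn":[0,0,0],"jaw":1},{"travel":[-0.23,-0.09,0],"turn":[0,0,0],"jaw":1},{"travel":[-0.31,-0.22,0],"turn":[0,0,0],"jaw":1},{"travel":[-0.37,-0.3,0],"turn":[0,0,0],"jaw":1},{"travel":[-0.42,-0.39,0],"turn":[0,0,0],"jaw":1},{"travel":[-0.47,-0.47,0],"turn":[0,0,0],"jaw":1}]}}

```text
time: 11.43
position: [0.4729, 0.1828, 0.1057]
tcp_rot: [0.037, 1.82, -1.565]
ft_force: [2.0, 0.6, -7.9]
grip_width: 0.0208
```

```bash
python3 - <<'E'
from pl import *
rep()
delta(*at_st(0,.10))
E
```

```text
t 11.43 puller [0.5306 0.2163 0.0665] ypr [29.59  0.14  0.  ] F [ 2.   0.6 -7.9] M [-0.78  1.17 -0.01] w 0.0208 q [ 0.12 -0.11 -0.89  0.27  0.2   2.8 ]
 in stem frame [-0.0015  0.0001  0.0665]
travel [-1.88 -2.75  0.02] turn [-0.06 -0.09  0.14] rows>= 0.8
```

Emit:
{"name": "send_rows", "arguments": {"deltas": [{"travel":[-0.06,-0.1,0],"turn":[0,0,0],"jaw":1},{"travel":[-0.11,-0.18,0],"turn":[0,0,0],"jaw":1},{"travel":[-0.16,-0.26,0],"turn":[0,0,0],"jaw":1},{"travel":[-0.21,-0.34,0],"turn":[0,0,0],"jaw":1}]}}

```text
time: 11.77
position: [0.472, 0.1826, 0.1086]
tcp_rot: [0.035, 1.822, -1.567]
ft_force: [3.4, 0.1, -12.1]
grip_width: 0.021
```

```bash
python3 - <<'E'
from pl import *
rep()
E
```

```text
t 11.77 puller [0.5296 0.2161 0.0694] ypr [29.59  0.28  0.04] F [  3.4   0.1 -12.1] M [-1.11  1.83 -0.1 ] w 0.021 q [ 0.12 -0.12 -0.88  0.29  0.2   2.8 ]
 in stem frame [-0.0025  0.0004  0.0694]
```

Emit:
{"name": "send_rows", "arguments": {"deltas": [{"travel":[-0.12,-0.02,0],"turn":[0,0,0],"jaw":1},{"travel":[-0.22,-0.1,0],"turn":[0,0,0],"jaw":1},{"travel":[-0.27,-0.18,0],"turn":[0,0,0],"jaw":1},{"travel":[-0.32,-0.26,0],"turn":[0,0,0],"jaw":1}]}}

```text
time: 12.1
position: [0.4751, 0.184, 0.1147]
tcp_rot: [0.038, 1.819, -1.563]
ft_force: [-1.6, -1.1, -5.3]
grip_width: 0.0211
```

```bash
python3 - <<'E'
from pl import *
rep(); snap('wrist','w19')
im=cv2.imread('pics/w19.png');b=im[120:340,200:420]; b=np.clip(255*(b/255.)**.5,0,255).astype(np.uint8)
cv2.imwrite('pics/w19a.png',cv2.resize(b,None,fx=2.6,fy=2.6,interpolation=cv2.INTER_CUBIC))
E
```

```text
t 12.1 puller [0.5329 0.2176 0.0758] ypr [ 2.964e+01 -1.000e-02 -0.000e+00] F [-1.6 -1.1 -5.3] M [-0.75  1.41 -0.  ] w 0.0211 q [ 0.12 -0.12 -0.88  0.3   0.2   2.8 ]
 in stem frame [0.0011 0.0001 0.0758]
```

View pics/w19a.png

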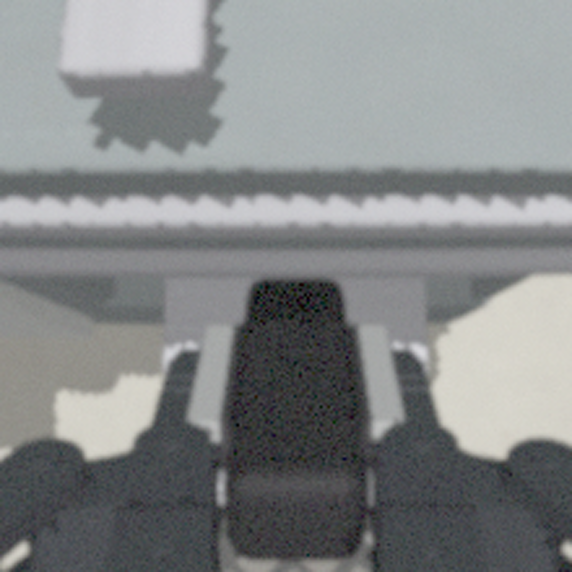

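Emit:
{"name": "send_rows", "arguments": {"deltas": [{"travel":[-0.08,-0.13,0],"turn":[0,0,0],"jaw":1},{"travel":[-0.2,-0.32,0],"turn":[0,0,0],"jaw":1},{"travel":[-0.35,-0.57,0],"turn":[0,0,0],"jaw":1},{"travel":[-0.5,-0.82,0],"turn":[0,0,0],"jaw":1},{"travel":[-0.65,-1.07,0],"turn":[0,0,0],"jaw":1},{"travel":[-0.78,-1.28,0],"turn":[0,0,0],"jaw":1},{"travel":[-0.87,-1.43,0],"turn":[0,0,0],"jaw":1},{"travel":[-0.92,-1.5,0],"turn":[0,0,0],"jaw":1}]}}

```text
time: 12.82
position: [0.475, 0.1837, 0.1323]
tcp_rot: [0.039, 1.819, -1.564]
ft_force: [-0.4, -0.5, -2.8]
grip_width: 0.0209
```

```bash
python3 - <<'E'
from pl import *
snap('wrist','w20');snap('side','s20');rep()
im=cv2.imread('pics/w20.png');b=im[120:340,200:420]; b=np.clip(255*(b/255.)**.5,0,255).astype(np.uint8)
cv2.imwrite('pics/w20a.png',cv2.resize(b,None,fx=2.6,fy=2.6,interpolation=cv2.INTER_CUBIC))
for lx in (0,-.05,-.1): delta(*at_st(lx,.0945))
E
```

```text
t 12.92 puller [0.5327 0.2173 0.0931] ypr [ 2.962e+01  2.000e-02 -2.000e-02] F [-0.6  0.2 -3.6] M [-0.49  0.85  0.03] w 0.0207 q [ 0.12 -0.16 -0.85  0.35  0.2   2.8 ]
 in stem frame [ 0.0008 -0.0001  0.0931]
travel [-0.01 -0.16  0.  ] turn [-0.06 -0.06  0.02] rows>= 0.0
travel [ 4.23 -2.81  0.01] turn [-0.06 -0.06  0.02] rows>= 1.2
travel [ 8.47 -5.47  0.01] turn [-0.06 -0.06  0.02] rows>= 2.4
```

View pics/w20a.png

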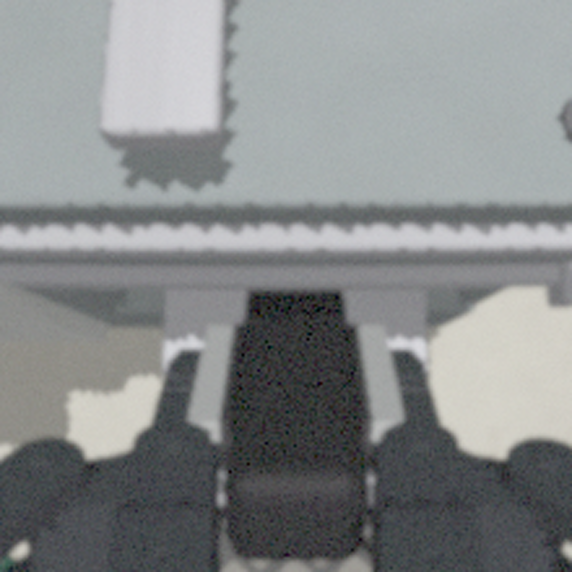

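Emit:
{"name": "send_rows", "arguments": {"deltas": [{"travel":[0.1,-0.15,0],"turn":[0,0,0],"jaw":1},{"travel":[0.4,-0.4,0],"turn":[0,0,0],"jaw":1},{"travel":[0.9,-0.72,0],"turn":[0,0,0],"jaw":1},{"travel":[1.5,-1.1,0],"turn":[0,0,0],"jaw":1},{"travel":[2.1,-1.48,0],"turn":[0,0,0],"jaw":1},{"travel":[2.6,-1.79,0],"turn":[0,0,0],"jaw":1},{"travel":[2.9,-1.98,0],"turn":[0,0,0],"jaw":1},{"travel":[3,-2.04,0],"turn":[0,0,0],"jaw":1}]}}

```text
time: 13.58
position: [0.4423, 0.1653, 0.1329]
tcp_rot: [0.038, 1.82, -1.565]
ft_force: [-0.2, 0.3, -3.7]
grip_width: 0.0208
```

```bash
python3 - <<'E'
from pl import *
snap('wrist','w21');rep()
im=cv2.imread('pics/w21.png');b=im[60:340,200:420]; b=np.clip(255*(b/255.)**.5,0,255).astype(np.uint8)
cv2.imwrite('pics/w21a.png',cv2.resize(b,None,fx=2.1,fy=2.1,interpolation=cv2.INTER_CUBIC))
for lx in (-.05,-.105): delta(*at_st(lx,.095))
E
```

```text
t 13.63 puller [0.5005 0.199  0.0941] ypr [ 2.959e+01  4.000e-02 -1.000e-02] F [ 0.6  0.8 -2.9] M [-0.5   0.91  0.03] w 0.0211 q [ 0.08 -0.24 -0.91  0.38  0.23  2.76]
 in stem frame [-0.0363 -0.      0.0941]
travel [ 1.12 -0.8   0.01] turn [-0.07 -0.08  0.04] rows>= 0.3
travel [ 5.78 -3.72  0.02] turn [-0.07 -0.08  0.04] rows>= 1.6
```

View pics/w21a.png

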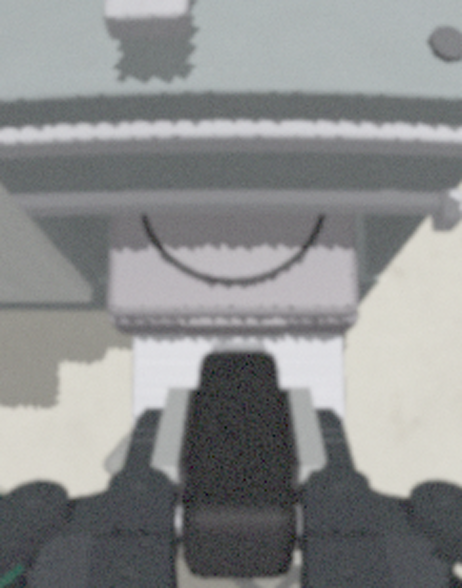

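Emit:
{"name": "send_rows", "arguments": {"deltas": [{"travel":[0.2,-0.15,0],"turn":[0,0,0],"jaw":1},{"travel":[0.8,-0.54,0],"turn":[0,0,0],"jaw":1},{"travel":[1.6,-1.05,0],"turn":[0,0,0],"jaw":1},{"travel":[2.5,-1.63,0],"turn":[0,0,0],"jaw":1},{"travel":[3.4,-2.2,0],"turn":[0,0,0],"jaw":1},{"travel":[4.3,-2.78,0],"turn":[0,0,0],"jaw":1},{"travel":[5.1,-3.3,0],"turn":[0,0,0],"jaw":1},{"travel":[5.6,-3.62,0],"turn":[0,0,0],"jaw":1}]}}

```text
time: 14.3
position: [0.3837, 0.1323, 0.1336]
tcp_rot: [0.038, 1.82, -1.565]
ft_force: [1.0, -0.0, -3.3]
grip_width: 0.0212
```

```bash
python3 - <<'E'
from pl import *
snap('wrist','w22');snap('wrist','w22');rep()
im=cv2.imread('pics/w22.png');b=im[60:340,200:420]; b=np.clip(255*(b/255.)**.6,0,255).astype(np.uint8)
cv2.imwrite('pics/w22a.png',cv2.resize(b,None,fx=2.1,fy=2.1,interpolation=cv2.INTER_CUBIC))
E
```

```text
t 14.4 puller [0.442  0.1658 0.0947] ypr [ 2.956e+01  6.000e-02 -1.000e-02] F [-0.3  0.2 -3.9] M [-0.52  0.89 -0.01] w 0.0208 q [-0.03 -0.4  -1.    0.48  0.28  2.66]
 in stem frame [-1.035e-01  1.000e-04  9.470e-02]
```

View pics/w22a.png

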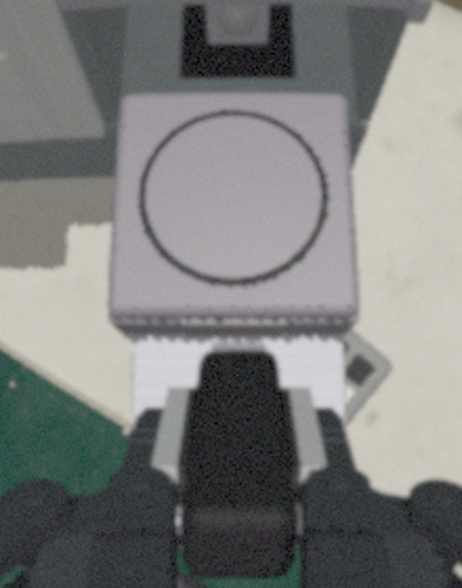

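```bash
cat > cf.py <<'E'
from pl import *
m=lambda *a:tuple(np.array(a)/1e3)
def capfit(f,px,half=36.,zt=32.):
    """cap top corners px order: (+x,+y),(+x,-y),(-x,-y),(-x,+y), fork frame fit"""
    w=loadw(f); x,Rp,o=now(); C=[(half,half),(half,-half),(-half,-half),(-half,half)]
    def res(v):
        Rz=R.from_euler('z',v[2]); return np.ravel([proj(w,x+Rp.apply(Rz.apply([a/1e3,b/1e3,0])+[v[0],v[1],zt/1e3]),True)[0]-uv for (a,b),uv in zip(C,px)])
    s=least_squares(res,[0,0,0]); print('cap in fork mm',(s.x[:2]*1e3).round(2),'deg',np.degrees(s.x[2]).round(2),'res',s.fun.round(1))
E
python3 - <<'E'
from cf import *
im=cv2.imread('pics/w22.png');b=im[90:240,235:385]
cv2.imwrite('pics/w22b.png',cv2.resize(b,None,fx=4,fy=4,interpolation=cv2.INTER_CUBIC))
A=lambda u,v:(200+u/2.1,60+v/2.1)
capfit('w22',[A(120,94),A(348,94),A(360,314),A(107,314)])
E
```

```text
cap in fork mm [-4.49  1.11] deg 0.03 res [-1.7 -3.3  1.7 -3.4  3.   2.3 -3.1  2.3]
```

View pics/w22b.png

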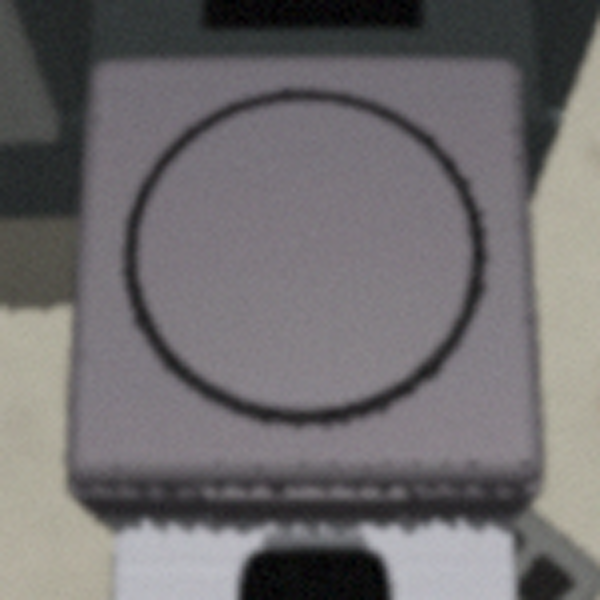

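```bash
python3 - <<'E'
from cf import *
A=lambda u,v:(235+u/4,90+v/4)
for h in (34,35,36): capfit('w22',[A(93,58),A(523,60),A(535,468),A(74,468)],h)
# rear bottom edge prediction: point in fork frame (-36+dx, +-36, 4)
w=loadw('w22'); x,Rp,o=now()
for dx in (-4,-2,0,2):
    print(dx,[((proj(w,x+Rp.apply(m(-36+dx,s*30,4)),True)[0]-[235,90])*4).round(0) for s in (1,-1)],[((proj(w,x+Rp.apply(m(36+dx,s*36,32)),True)[0]-[235,90])*4).round(0) for s in (1,-1)])
print(((proj(w,x+Rp.apply(m(-78,0,4)),True)[0]-[235,90])*4), ((proj(w,x+Rp.apply(m(-50,33,4)),True)[0]-[235,90])*4),((proj(w,x+Rp.apply(m(-50,-33,4)),True)[0]-[235,90])*4))
E
```

```text
cap in fork mm [-4.19  0.95] deg -0.22 res [ 0.5 -1.1 -0.7 -1.3  2.1  1.2 -2.   0.6]
cap in fork mm [-3.85  0.95] deg -0.22 res [-0.8 -2.8  0.7 -3.   3.9  2.3 -3.7  1.8]
cap in fork mm [-3.5   0.96] deg -0.22 res [-2.2 -4.6  2.  -4.8  5.6  3.4 -5.5  2.8]
-4 [array([129., 517.]), array([496., 517.])] [array([89., 43.]), array([536.,  43.])]
-2 [array([129., 505.]), array([495., 505.])] [array([90., 33.]), array([535.,  33.])]
0 [array([130., 493.]), array([495., 493.])] [array([91., 22.]), array([534.,  22.])]
2 [array([130., 481.]), array([495., 481.])] [array([92., 12.]), array([534.,  12.])]
[312.08217297 752.79090807] [109.29225868 577.40856707] [515.2829079  577.73826198]
```

```bash
cat > path.py <<'E'
from pl import *
from scipy.interpolate import PchipInterpolator
from scipy.spatial.transform import Slerp
import json
def plan(wps,n,ease=True,base=None):
    """wps: list (x,y,z,yaw) starting with current; n rows; prints calls"""
    W=np.array(wps,float); L=np.r_[0,np.cumsum(np.linalg.norm(np.diff(W*[1,1,1,.004],axis=0),axis=1))]; L/=L[-1]
    f=PchipInterpolator(L,W)
    s=np.linspace(0,1,n+1)[1:]; 
    if ease: s=np.where(True,s*s*s*(10-15*s+6*s*s),s)
    p0,R0,_=cur() if base is None else base
    for k in range(0,n,8):
        rows=[]
        for u in s[k:k+8]:
            p,Rt=target(*f(u)); d=R0.inv().apply(p-p0)*100; w=np.degrees((R0.inv()*Rt).as_rotvec())
            d=d.round(2); w=w.round(1); rows.append({"travel":d.tolist(),"turn":w.tolist(),"jaw":1})
        print(json.dumps(rows)); 
        p0=p0+R0.apply(d/100); R0=R0*R.from_rotvec(np.radians(w))
E
python3 - <<'E'
from path import *
from ik import ik
x,Rp,o=now(); rep()
W=[(*x,29.56),(.43,.05,.14,12),(.425,-.1,.15,-6),(.42,-.24,.15,-20),(.4254,-.3594,.15,-30.9)]
plan(W,32)
for w in W:
    q,e=ik(*target(*w)); print(q.round(2),e.round(4))
E
```

```text
t 14.4 puller [0.442  0.1658 0.0947] ypr [ 2.956e+01  6.000e-02 -1.000e-02] F [-0.3  0.2 -3.9] M [-0.52  0.89 -0.01] w 0.0208 q [-0.03 -0.4  -1.    0.48  0.28  2.66]
 in stem frame [-1.035e-01  1.000e-04  9.470e-02]
[{"travel": [0.01, -0.01, 0.01], "turn": [0.0, 0.0, 0.1], "jaw": 1}, {"travel": [0.03, -0.08, 0.06], "turn": [0.1, 0.1, 0.1], "jaw": 1}, {"travel": [0.08, -0.26, 0.2], "turn": [0.3, 0.5, 0.1], "jaw": 1}, {"travel": [0.17, -0.58, 0.44], "turn": [0.6, 1.0, 0.1], "jaw": 1}, {"travel": [0.31, -1.07, 0.82], "turn": [1.2, 1.9, 0.1], "jaw": 1}, {"travel": [0.51, -1.75, 1.36], "turn": [1.9, 3.1, 0.1], "jaw": 1}, {"travel": [0.77, -2.6, 2.06], "turn": [2.9, 4.7, 0.1], "jaw": 1}, {"travel": [1.11, -3.6, 2.95], "turn": [4.1, 6.5, 0.1], "jaw": 1}]
[{"travel": [0.29, -1.03, 1.2], "turn": [1.4, 2.2, -0.0], "jaw": 1}, {"travel": [0.69, -2.07, 2.63], "turn": [2.9, 4.7, -0.1], "jaw": 1}, {"travel": [1.21, -3.02, 4.28], "turn": [4.6, 7.3, -0.1], "jaw": 1}, {"travel": [1.87, -3.81, 6.17], "turn": [6.3, 10.2, -0.1], "jaw": 1}, {"travel": [2.6, -4.59, 8.28], "turn": [8.2, 13.1, -0.1], "jaw": 
[... 820 characters left out ...]
 0.0], "jaw": 1}, {"travel": [-1.25, 0.79, 2.33], "turn": [1.4, 2.3, 0.0], "jaw": 1}, {"travel": [-1.7, 1.07, 3.13], "turn": [1.9, 3.1, 0.0], "jaw": 1}, {"travel": [-2.03, 1.28, 3.72], "turn": [2.3, 3.7, 0.0], "jaw": 1}, {"travel": [-2.24, 1.41, 4.09], "turn": [2.5, 4.0, 0.0], "jaw": 1}, {"travel": [-2.36, 1.49, 4.3], "turn": [2.6, 4.2, 0.0], "jaw": 1}, {"travel": [-2.41, 1.52, 4.38], "turn": [2.7, 4.3, 0.0], "jaw": 1}, {"travel": [-2.42, 1.52, 4.4], "turn": [2.7, 4.3, 0.0], "jaw": 1}]
[-0.03 -0.4  -1.    0.48  0.28  2.66] 0.0
[-0.29 -0.59 -0.97  0.69  0.26  2.71] 0.0
[-0.66 -0.58 -0.95  0.72  0.28  2.66] 0.0
[-0.9  -0.45 -0.89  0.64  0.28  2.66] 0.0
[-1.   -0.27 -0.8   0.53  0.24  2.74] 0.0
```

Emit:
{"name": "send_rows", "arguments": {"deltas": [{"travel":[0.01,-0.01,0.01],"turn":[0,0,0],"jaw":1},{"travel":[0.03,-0.08,0.06],"turn":[0.1,0.1,0.1],"jaw":1},{"travel":[0.08,-0.26,0.2],"turn":[0.3,0.5,0.1],"jaw":1},{"travel":[0.17,-0.58,0.44],"turn":[0.6,1.0,0.1],"jaw":1},{"travel":[0.31,-1.07,0.82],"turn":[1.2,1.9,0.1],"jaw":1},{"travel":[0.51,-1.75,1.36],"turn":[1.9,3.1,0.1],"jaw":1},{"travel":[0.77,-2.6,2.06],"turn":[2.9,4.7,0.1],"jaw":1},{"travel":[1.11,-3.6,2.95],"turn":[4.1,6.5,0.1],"jaw":1}]}}

```text
time: 15.07
position: [0.3747, 0.0924, 0.1593]
tcp_rot: [0.167, 1.849, -1.657]
ft_force: [-0.0, -0.5, -4.1]
grip_width: 0.0207
```

Emit:
{"name": "send_rows", "arguments": {"deltas": [{"travel":[0.29,-1.03,1.2],"turn":[1.4,2.2,0],"jaw":1},{"travel":[0.69,-2.07,2.63],"turn":[2.9,4.7,-0.1],"jaw":1},{"travel":[1.21,-3.02,4.28],"turn":[4.6,7.3,-0.1],"jaw":1},{"travel":[1.87,-3.81,6.17],"turn":[6.3,10.2,-0.1],"jaw":1},{"travel":[2.6,-4.59,8.28],"turn":[8.2,13.1,-0.1],"jaw":1},{"travel":[3.37,-5.36,10.58],"turn":[10.1,16.2,-0.1],"jaw":1},{"travel":[4.19,-6.09,13.02],"turn":[12.0,19.3,-0.1],"jaw":1},{"travel":[5.07,-6.75,15.53],"turn":[13.9,22.3,-0.1],"jaw":1}]}}

```text
time: 15.73
position: [0.3595, -0.0821, 0.1904]
tcp_rot: [0.634, 1.907, -1.954]
ft_force: [1.2, -0.5, -3.8]
grip_width: 0.0208
```

Emit:
{"name": "send_rows", "arguments": {"deltas": [{"travel":[-0.13,0.07,2.75],"turn":[1.8,2.9,0],"jaw":1},{"travel":[-0.23,0.13,5.5],"turn":[3.6,5.6,0],"jaw":1},{"travel":[-0.35,0.21,8.2],"turn":[5.2,8.2,0],"jaw":1},{"travel":[-0.5,0.3,10.78],"turn":[6.7,10.6,0],"jaw":1},{"travel":[-0.7,0.43,13.21],"turn":[8.0,12.8,0],"jaw":1},{"travel":[-0.94,0.58,15.44],"turn":[9.3,14.8,0],"jaw":1},{"travel":[-1.2,0.74,17.44],"turn":[10.4,16.6,0],"jaw":1},{"travel":[-1.46,0.9,19.2],"turn":[11.4,18.1,0],"jaw":1}]}}

```text
time: 16.4
position: [0.3619, -0.2753, 0.1902]
tcp_rot: [1.053, 1.895, -2.168]
ft_force: [0.3, 1.3, -3.4]
grip_width: 0.021
```

Emit:
{"name": "send_rows", "arguments": {"deltas": [{"travel":[-0.68,0.43,1.28],"turn":[0.8,1.3,0],"jaw":1},{"travel":[-1.25,0.79,2.33],"turn":[1.4,2.3,0],"jaw":1},{"travel":[-1.7,1.07,3.13],"turn":[1.9,3.1,0],"jaw":1},{"travel":[-2.03,1.28,3.72],"turn":[2.3,3.7,0],"jaw":1},{"travel":[-2.24,1.41,4.09],"turn":[2.5,4.0,0],"jaw":1},{"travel":[-2.36,1.49,4.3],"turn":[2.6,4.2,0],"jaw":1},{"travel":[-2.41,1.52,4.38],"turn":[2.7,4.3,0],"jaw":1},{"travel":[-2.42,1.52,4.4],"turn":[2.7,4.3,0],"jaw":1}]}}

```text
time: 17.07
position: [0.3693, -0.3247, 0.1891]
tcp_rot: [1.151, 1.886, -2.211]
ft_force: [0.5, -1.0, -2.6]
grip_width: 0.0211
```

```bash
python3 - <<'E'
from pl import *
snap('wrist','w23');snap('wrist','w23');snap('top','t23');snap('side','s23');rep()
t=cv2.imread('pics/t23.png');cv2.imwrite('pics/t23a.png',cv2.resize(t[190:280,350:470],None,fx=5,fy=5,interpolation=cv2.INTER_CUBIC))
s=cv2.imread('pics/s23.png');cv2.imwrite('pics/s23a.png',cv2.resize(s[100:220,280:420],None,fx=5,fy=5,interpolation=cv2.INTER_CUBIC))
E
```

```text
t 17.27 puller [ 0.427  -0.3584  0.1502] ypr [-3.079e+01  1.000e-02 -1.000e-02] F [-0.2 -1.2 -4.7] M [ 0.56  0.91 -0.02] w 0.0205 q [-0.99 -0.27 -0.8   0.53  0.24  2.75]
 in stem frame [-0.3763 -0.4478  0.1502]
```

View pics/w23.png

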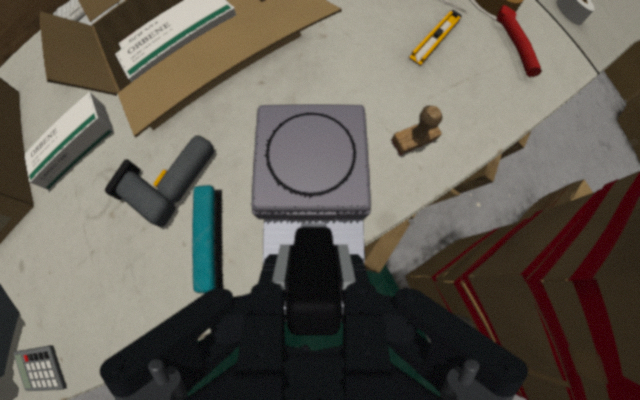

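View pics/t23a.png

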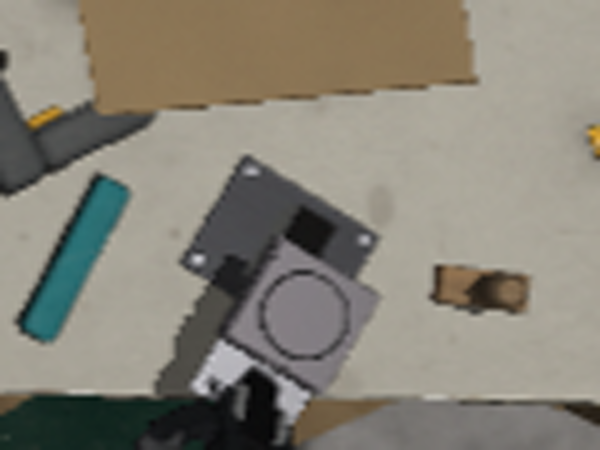

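View pics/s23a.png

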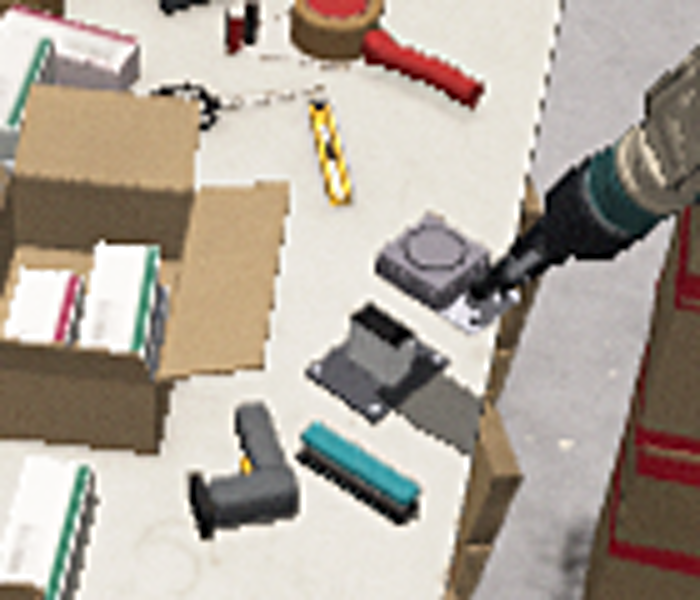

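```bash
cat > circ.py <<'E'
from pl import *
E
python3 - <<'E'
from pl import *
t=load('t23');s=load('s23');w=loadw('w23')
x,Rp,o=now()
ct=(350+304/5,190+315/5); cs=(280+435/5,100+249/5); cw=(310.5,153.5)
inv=lambda p:Rp.inv().apply(p-x)*1e3
for n,ob in (('ts',[(t,ct,0),(s,cs,0)]),('tw',[(t,ct,0),(w,cw,1)]),('sw',[(s,cs,0),(w,cw,1)]),('tsw',[(t,ct,0),(s,cs,0),(w,cw,1)])):
    p,r=tri(ob); print(n,p.round(4),'in fork',inv(p).round(1),r)
for n,c,uv,fi in (('t',t,ct,0),('s',s,cs,0),('w',w,cw,1)):
    p=atz(c,uv,x[2]+.032,fi); print(n,p.round(4),inv(p).round(1))
E
```

```text
ts [ 0.423  -0.3589  0.1784] in fork [-3.2 -2.5 28.1] [array([0., 0.]), array([-0., -0.])]
tw [ 0.423  -0.3569  0.1795] in fork [-4.2 -0.7 29.3] [array([-0.6,  0. ]), array([ 2.3, -1.7])]
sw [ 0.4224 -0.3548  0.1818] in fork [-5.8  0.7 31.5] [array([0.1, 0.1]), array([-0.2, -0.7])]
tsw [ 0.4229 -0.3568  0.1802] in fork [-4.4 -0.7 30. ] [array([-0.6,  0.1]), array([-0.,  0.]), array([ 2.2, -2. ])]
t [ 0.4232 -0.358   0.1822] [-3.5 -1.6 32. ]
s [ 0.4228 -0.3546  0.1822] [-5.6  1.1 32. ]
w [ 0.4218 -0.3546  0.1822] [-6.5  0.6 32. ]
```

```bash
python3 - <<'E'
from path import *
x,Rp,o=now(); rep()
t=load('t23'); print('flap',atz(t,(350+100/5,190+112/5),.13),atz(t,(350+475/5,190+80/5),.13))
plan([(*x,-30.79),(.4608,-.3813,.14,-30.9),(.4608,-.3813,.080,-30.9)],16)
E
```

```text
t 17.27 puller [ 0.427  -0.3584  0.1502] ypr [-3.079e+01  1.000e-02 -1.000e-02] F [-0.2 -1.2 -4.7] M [ 0.56  0.91 -0.02] w 0.0205 q [-0.99 -0.27 -0.8   0.53  0.24  2.75]
 in stem frame [-0.3763 -0.4478  0.1502]
flap [ 0.54807573 -0.24024966  0.13      ] [ 0.57187665 -0.4801374   0.13      ]
[{"travel": [-0.02, 0.02, 0.0], "turn": [-0.0, 0.0, 0.0], "jaw": 1}, {"travel": [-0.19, 0.12, 0.01], "turn": [-0.0, 0.0, 0.0], "jaw": 1}, {"travel": [-0.57, 0.38, 0.04], "turn": [0.0, 0.0, 0.0], "jaw": 1}, {"travel": [-1.18, 0.84, 0.08], "turn": [0.0, 0.0, 0.0], "jaw": 1}, {"travel": [-1.94, 1.51, 0.14], "turn": [0.0, 0.1, 0.0], "jaw": 1}, {"travel": [-2.64, 2.27, 0.19], "turn": [0.0, 0.1, 0.0], "jaw": 1}, {"travel": [-2.94, 2.92, 0.22], "turn": [0.1, 0.1, 0.0], "jaw": 1}, {"travel": [-2.67, 3.41, 0.23], "turn": [0.1, 0.1, 0.0], "jaw": 1}]
[{"travel": [0.46, 0.74, -0.01], "turn": [-0.0, 0.0, 0.0], "jaw": 1}, {"travel": [1.04, 1.66, -0.01], "turn": [-0.0, 0.0, 0.0], "jaw": 1}, {"travel": [1.63, 2.61, -0.01], "turn": [-0.0, 0.0, 0.0], "jaw": 1}, {"travel": [2.17, 3.46, -0.01], "turn": [-0.0, 0.0, 0.0], "jaw": 1}, {"travel": [2.57, 4.11, -0.01], "turn": [-0.0, 0.0, 0.0], "jaw": 1}, {"travel": [2.82, 4.51, -0.01], "turn": [-0.0, 0.0, 0.0], "jaw": 1}, {"travel": [2.93, 4.68, -0.01], "turn": [-0.0, 0.0, 0.0], "jaw": 1}, {"travel": [2.95, 4.71, -0.01], "turn": [-0.0, 0.0, 0.0], "jaw": 1}]
```

Emit:
{"name": "send_rows", "arguments": {"deltas": [{"travel":[-0.02,0.02,0],"turn":[0,0,0],"jaw":1},{"travel":[-0.19,0.12,0.01],"turn":[0,0,0],"jaw":1},{"travel":[-0.57,0.38,0.04],"turn":[0,0,0],"jaw":1},{"travel":[-1.18,0.84,0.08],"turn":[0,0,0],"jaw":1},{"travel":[-1.94,1.51,0.14],"turn":[0,0.1,0],"jaw":1},{"travel":[-2.64,2.27,0.19],"turn":[0,0.1,0],"jaw":1},{"travel":[-2.94,2.92,0.22],"turn":[0.1,0.1,0],"jaw":1},{"travel":[-2.67,3.41,0.23],"turn":[0.1,0.1,0],"jaw":1}]}}

```text
time: 17.93
position: [0.4049, -0.3496, 0.1752]
tcp_rot: [1.155, 1.882, -2.213]
ft_force: [1.4, -0.6, -3.2]
grip_width: 0.0209
```

Emit:
{"name": "send_rows", "arguments": {"deltas": [{"travel":[0.46,0.74,-0.01],"turn":[0,0,0],"jaw":1},{"travel":[1.04,1.66,-0.01],"turn":[0,0,0],"jaw":1},{"travel":[1.63,2.61,-0.01],"turn":[0,0,0],"jaw":1},{"travel":[2.17,3.46,-0.01],"turn":[0,0,0],"jaw":1},{"travel":[2.57,4.11,-0.01],"turn":[0,0,0],"jaw":1},{"travel":[2.82,4.51,-0.01],"turn":[0,0,0],"jaw":1},{"travel":[2.93,4.68,-0.01],"turn":[0,0,0],"jaw":1},{"travel":[2.95,4.71,-0.01],"turn":[0,0,0],"jaw":1}]}}

```text
time: 18.6
position: [0.4028, -0.3477, 0.1183]
tcp_rot: [1.154, 1.886, -2.213]
ft_force: [-0.2, 0.9, -4.0]
grip_width: 0.0204
```

```bash
python3 - <<'E'
from pl import *
snap('wrist','w24');snap('wrist','w24');snap('top','t24');snap('side','s24');rep()
t=cv2.imread('pics/t24.png');cv2.imwrite('pics/t24a.png',cv2.resize(t[200:270,370:450],None,fx=8,fy=8,interpolation=cv2.INTER_CUBIC))
s=cv2.imread('pics/s24.png');cv2.imwrite('pics/s24a.png',cv2.resize(s[130:200,320:400],None,fx=8,fy=8,interpolation=cv2.INTER_CUBIC))
w=cv2.imread('pics/w24.png');cv2.imwrite('pics/w24a.png',cv2.resize(w[70:270,200:420],None,fx=3,fy=3,interpolation=cv2.INTER_CUBIC))
E
```

```text
t 18.8 puller [ 0.4612 -0.3826  0.0811] ypr [-30.95  -0.09  -0.09] F [ 0.7 -0.6 -3. ] M [ 0.52  0.9  -0.07] w 0.0209 q [-0.95 -0.08 -0.83  0.3   0.21  2.79]
 in stem frame [-0.3585 -0.4857  0.0811]
```

View pics/w24a.png

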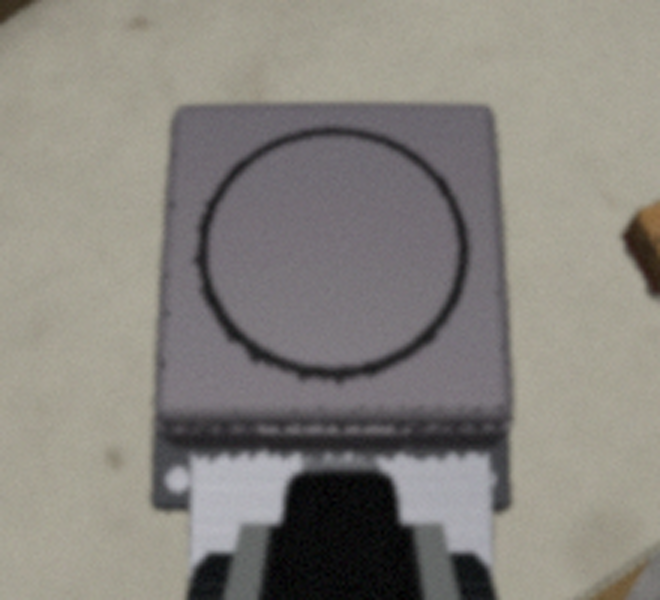

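View pics/t24a.png

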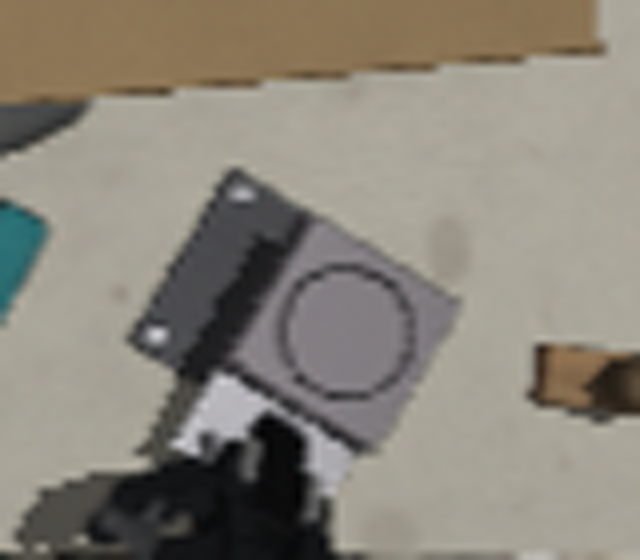

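View pics/s24a.png

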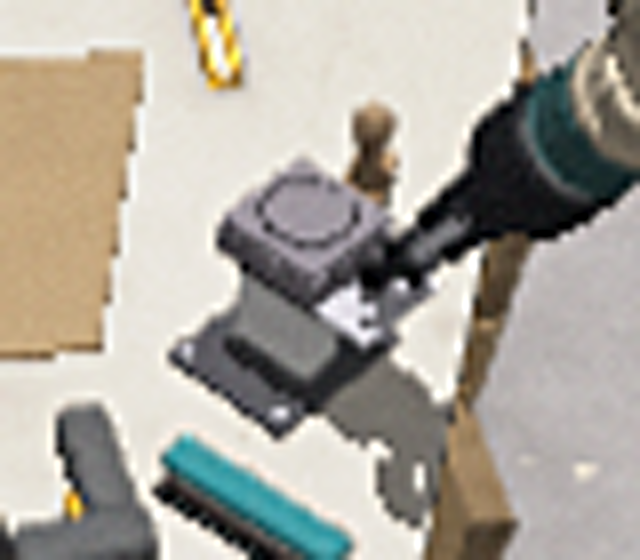

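```bash
python3 - <<'E'
from pl import *
m=lambda *a:tuple(np.array(a)/1e3)
t=load('t24');s=load('s24');w=loadw('w24');t0=load('top0')
x,Rp,o=now(); ry=R.from_euler('z',30.9,degrees=True)
z=x[2]+.032
# top
B=lambda u,v:(370+u/8,200+v/8); S=lambda u,v:(320+u/8,130+v/8); W=lambda u,v:(200+u/3,70+v/3)
T0=lambda u,v:(310+u/5,180+v/5)
blk=[(28,14),(28,-14),(-28,-14),(-28,14)]; bs=[(45,55),(45,-55),(-45,-55),(-45,55)]
tb=[(503,257),(537,275),(497,347),(460,328)]; ts=[(447,207),(580,288),(515,393),(380,312)]
ot=[(t0,(a/1e3,b/1e3,.06),T0(*p),0) for (a,b),p in zip(blk,tb)]+[(t0,(a/1e3,b/1e3,.006),T0(*p),0) for (a,b),p in zip(bs,ts)]
rt,_=fit(ot,[.46,-.38,-.54]); 
ct=atz(t,B(347,331),z); print('top rest',rt.round(4),np.degrees(rt[2]).round(1),'cap',ct.round(4),'cap in rest',(ry.apply(ct-[rt[0],rt[1],0])*1e3).round(1))
# side: base corners in s24 left(170,353) near(280,435); 
s0=load('side0'); S2=lambda u,v:(280+u/6,130+v/6)
os=[(s,m(45,55,6),S(168,353),0),(s,m(-45,55,6),S(280,437),0),(s0,m(-45,55,6),S2(450,327),0),(s0,m(45,55,6),S2(367,267),0),(s0,m(-45,-55,6),S2(540,252),0)]
rs,r=fit(os,[.46,-.38,-.54]); cs=atz(s,S(309,209),z); print('side rest',rs.round(4),np.degrees(rs[2]).round(1),r.tolist(),'cap',cs.round(4),'cap in rest',(ry.apply(cs-[rs[0],rs[1],0])*1e3).round(1))
ow=[(w,m(-45,55,6),W(152,508),1),(w,m(-45,-55,6),W(510,508),1)]
rw,r=fit(ow,[.46,-.38,-.54]); cw=atz(w,W(334,254),z,True); print('wrist rest',rw.round(4),np.degrees(rw[2]).round(1),r.tolist(),'cap',cw.round(4),'cap in rest',(ry.apply(cw-[rw[0],rw[1],0])*1e3).round(1))
ow2=[(loadw('w2'),(a/1e3,b/1e3,.06),(220+p[0]/5,70+p[1]/5),1) for (a,b),p in zip(blk,[(372,107),(478,109),(474,314),(369,312)])]
print(fit(ow2,[.46,-.38,-.54])[0].round(4))
E
```

```text
top rest [ 0.4603 -0.3827 -0.5407] -31.0 cap [ 0.4575 -0.3824  0.1131] cap in rest [ -2.5  -1.1 113.1]
side rest [ 0.4601 -0.3765 -0.5355] -30.7 [[-0.4, 0.2], [0.2, -0.2], [0.2, -0.1], [-0.5, -0.2], [0.5, 0.2]] cap [ 0.4569 -0.3808  0.1131] cap in rest [ -0.5  -5.3 113.1]
wrist rest [ 0.4602 -0.3797 -0.5386] -30.9 [[-0.9, -0.0], [0.9, -0.0]] cap [ 0.4543 -0.378   0.1131] cap in rest [ -6.   -1.5 113.1]
[ 0.4598 -0.38   -0.542 ]
```

```bash
python3 - <<'E'
from path import *
x,Rp,o=now()
ey=np.array([.5135,.858,0])*.0018
p1=x+ey; print(p1)
plan([(*x,-30.95),(*p1[:2],.070,-30.95),(*p1[:2],.0485,-30.95)],16)
E
```

```text
[ 0.46215158 -0.38100811  0.08108073]
[{"travel": [-0.01, 0.0, 0.0], "turn": [-0.1, 0.0, -0.1], "jaw": 1}, {"travel": [0.02, 0.04, -0.01], "turn": [-0.1, 0.0, -0.1], "jaw": 1}, {"travel": [0.07, 0.13, -0.03], "turn": [-0.1, 0.0, -0.1], "jaw": 1}, {"travel": [0.17, 0.28, -0.07], "turn": [-0.1, 0.0, -0.1], "jaw": 1}, {"travel": [0.3, 0.49, -0.12], "turn": [-0.1, 0.0, -0.1], "jaw": 1}, {"travel": [0.46, 0.75, -0.17], "turn": [-0.1, 0.0, -0.1], "jaw": 1}, {"travel": [0.65, 1.05, -0.18], "turn": [-0.1, 0.0, -0.1], "jaw": 1}, {"travel": [0.85, 1.36, -0.18], "turn": [-0.1, 0.0, -0.1], "jaw": 1}]
[{"travel": [0.2, 0.33, 0.0], "turn": [0.0, 0.0, 0.0], "jaw": 1}, {"travel": [0.39, 0.63, 0.0], "turn": [0.0, 0.0, 0.0], "jaw": 1}, {"travel": [0.56, 0.89, 0.0], "turn": [0.0, 0.0, 0.0], "jaw": 1}, {"travel": [0.69, 1.1, 0.0], "turn": [0.0, 0.0, 0.0], "jaw": 1}, {"travel": [0.79, 1.26, 0.0], "turn": [0.0, 0.0, 0.0], "jaw": 1}, {"travel": [0.84, 1.35, 0.0], "turn": [0.0, 0.0, 0.0], "jaw": 1}, {"travel": [0.87, 1.39, 0.0], "turn": [0.0, 0.0, 0.0], "jaw": 1}, {"travel": [0.87, 1.39, 0.0], "turn": [0.0, 0.0, 0.0], "jaw": 1}]
```

Emit:
{"name": "send_rows", "arguments": {"deltas": [{"travel":[-0.01,0,0],"turn":[-0.1,0,-0.1],"jaw":1},{"travel":[0.02,0.04,-0.01],"turn":[-0.1,0,-0.1],"jaw":1},{"travel":[0.07,0.13,-0.03],"turn":[-0.1,0,-0.1],"jaw":1},{"travel":[0.17,0.28,-0.07],"turn":[-0.1,0,-0.1],"jaw":1},{"travel":[0.3,0.49,-0.12],"turn":[-0.1,0,-0.1],"jaw":1},{"travel":[0.46,0.75,-0.17],"turn":[-0.1,0,-0.1],"jaw":1},{"travel":[0.65,1.05,-0.18],"turn":[-0.1,0,-0.1],"jaw":1},{"travel":[0.85,1.36,-0.18],"turn":[-0.1,0,-0.1],"jaw":1}]}}

```text
time: 19.47
position: [0.404, -0.3463, 0.1025]
tcp_rot: [1.153, 1.888, -2.212]
ft_force: [0.7, -0.9, -3.1]
grip_width: 0.0213
```

Emit:
{"name": "send_rows", "arguments": {"deltas": [{"travel":[0.1,0.16,0],"turn":[0,0,0],"jaw":1},{"travel":[0.2,0.33,0],"turn":[0,0,0],"jaw":1},{"travel":[0.3,0.48,0],"turn":[0,0,0],"jaw":1},{"travel":[0.36,0.58,0],"turn":[0,0,0],"jaw":1}]}}

```text
time: 19.8
position: [0.404, -0.3465, 0.0959]
tcp_rot: [1.153, 1.888, -2.212]
ft_force: [0.1, -0.3, -3.2]
grip_width: 0.0213
```

```bash
python3 - <<'E'
from pl import *
snap('wrist','w25');snap('wrist','w25');rep()
w=cv2.imread('pics/w25.png');cv2.imwrite('pics/w25a.png',cv2.resize(w[70:270,200:420],None,fx=3,fy=3,interpolation=cv2.INTER_CUBIC))
E
```

```text
t 19.9 puller [ 0.4616 -0.3801  0.0568] ypr [-30.9    0.13   0.04] F [ 0.1  0.  -3.5] M [0.53 0.91 0.01] w 0.0212 q [-0.95 -0.04 -0.85  0.24  0.21  2.79]
 in stem frame [-0.357  -0.4838  0.0568]
```

View pics/w25a.png

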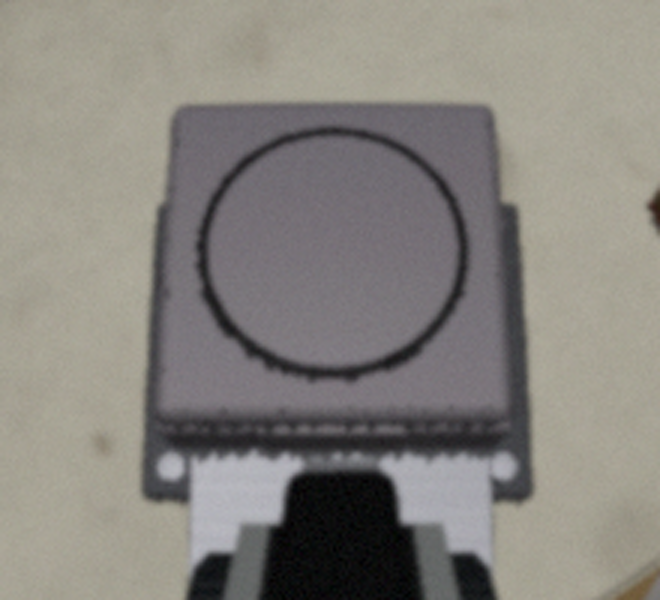

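```bash
python3 - <<'E'
from pl import *
m=lambda *a:tuple(np.array(a)/1e3)
w=loadw('w25');x,Rp,o=now(); ry=R.from_euler('z',30.9,degrees=True)
W=lambda u,v:(200+u/3,70+v/3)
ow=[(w,m(-45,55,6),W(142,498),1),(w,m(-45,-55,6),W(533,498),1),(w,m(-38,48,6),W(171,466),1),(w,m(-38,-48,6),W(504,466),1)]
for k in (2,): 
  rw,r=fit(ow[:k],[.46,-.38,-.54]); print('wrist rest',rw.round(4),np.degrees(rw[2]).round(1),r.tolist())
# cap rear bottom edge (fork z4): observed v~440..455; front top 103
for dx in (-6,-5,-4,-3): print(dx,[(((proj(w,x+Rp.apply(m(a+dx,36,z)),True)[0])-[200,70])*3).round(0) for a,z in ((-36,4),(36,32),(-36,32))])
cw=atz(w,W(334,253),x[2]+.032,True); print('cap c in fork',(Rp.inv().apply(cw-x)*1e3).round(1),'in rest',(ry.apply(cw-[rw[0],rw[1],0])*1e3).round(1))
E
```

```text
wrist rest [ 0.4602 -0.3798 -0.5385] -30.9 [[-0.7, -0.0], [0.7, -0.0]]
-6 [array([171., 451.]), array([167.,  96.]), array([145., 427.])]
-5 [array([171., 446.]), array([168.,  92.]), array([145., 422.])]
-4 [array([171., 442.]), array([168.,  88.]), array([145., 416.])]
-3 [array([171., 437.]), array([168.,  84.]), array([145., 411.])]
cap c in fork [-7.   0.1 32. ] in rest [-5.6  0.4 88.8]
```

Emit:
{"name": "send_rows", "arguments": {"deltas": [{"travel":[0.06,0.1,0],"turn":[0,0,0],"jaw":1},{"travel":[0.14,0.22,0],"turn":[0,0,0],"jaw":1},{"travel":[0.24,0.38,0],"turn":[0,0,0],"jaw":1},{"travel":[0.36,0.57,0],"turn":[0,0,0],"jaw":1},{"travel":[0.45,0.72,0],"turn":[0,0,0],"jaw":1},{"travel":[0.48,0.77,0],"turn":[0,0,0],"jaw":1}]}}

```text
time: 20.4
position: [0.4039, -0.3463, 0.0867]
tcp_rot: [1.153, 1.888, -2.212]
ft_force: [0.1, -0.1, -2.5]
grip_width: 0.0205
```

```bash
python3 - <<'E'
from pl import *
snap('wrist','w26');snap('wrist','w26');snap('side','s26');snap('top','t26');rep()
w=cv2.imread('pics/w26.png');cv2.imwrite('pics/w26a.png',cv2.resize(w[70:270,200:420],None,fx=3,fy=3,interpolation=cv2.INTER_CUBIC))
t=cv2.imread('pics/t26.png');a=cv2.resize(t[210:270,375:445],None,fx=5.7,fy=5.7,interpolation=cv2.INTER_CUBIC)
s=cv2.imread('pics/s26.png');b=cv2.resize(s[140:200,330:400],None,fx=5.7,fy=5.7,interpolation=cv2.INTER_CUBIC)
cv2.imwrite('pics/c26.png',np.hstack([a,b]))
E
```

```text
t 20.6 puller [ 0.4618 -0.3803  0.0481] ypr [-3.089e+01  1.000e-01  3.000e-02] F [-0.2  0.7 -3.3] M [ 0.45  0.78 -0.04] w 0.0208 q [-0.95 -0.02 -0.86  0.21  0.21  2.79]
 in stem frame [-0.357  -0.484   0.0481]
```

View pics/w26a.png

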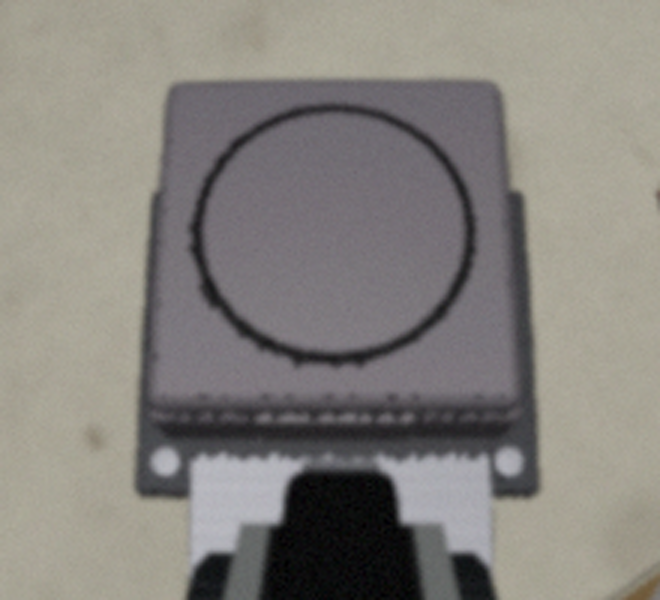

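View pics/c26.png

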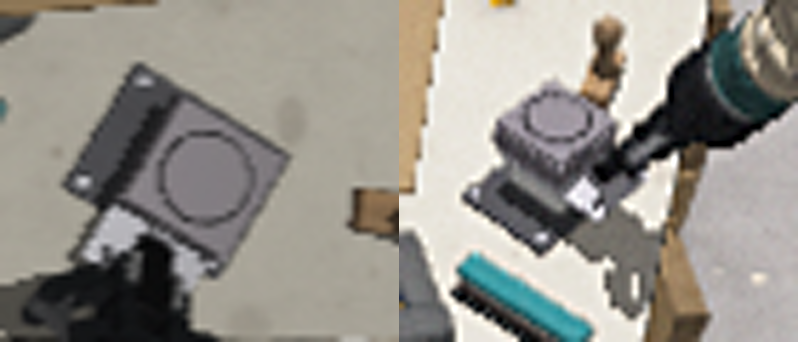

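```bash
cat > meas.py <<'E'
from pl import *
m=lambda *a:tuple(np.array(a)/1e3)
ry=R.from_euler('z',30.9,degrees=True)
def run(f,corn,circ,edges=None,scale=3,off=(200,70)):
    w=loadw(f); W=lambda u,v:(off[0]+u/scale,off[1]+v/scale)
    ow=[(w,m(-45,55,6),W(*corn[0]),1),(w,m(-45,-55,6),W(*corn[1]),1)]
    rw,r=fit(ow,[.46,-.38,-.54]); cw=atz(w,W(*circ),.088,True)
    print('wrist rest',rw.round(4),'cap',cw[:2].round(4),'cap in rest mm',(ry.apply(cw-[rw[0],rw[1],0])*1e3)[:2].round(1))
    P=[(-36,4-4+60),(36,88),(-36,88)]
    for dx in (-6,-4,-2,0,2):
        print('  dx',dx,[(np.subtract(proj(w,np.r_[rw[0],rw[1],0]+ry.inv().apply(m(a+dx,0,z)),True)[0],off)*scale)[1].round(0) for a,z in P])
E
python3 - <<'E'
from meas import *
run('w26',[(135,495),(540,495)],(333.5,230))
t=load('t26');s=load('s26'); A=lambda u,v:(375+u/5.7,210+v/5.7); S=lambda u,v:(330+(u-399)/5.7,140+v/5.7)
c=atz(t,A(206,177),.088); print('top',(ry.apply(c-[.4603,-.3827,0])*1e3).round(1), c)
c=atz(s,S(558,117),.088); print('side',(ry.apply(c-[.4601,-.3765,0])*1e3).round(1),c)
E
```

```text
wrist rest [ 0.46   -0.3796 -0.5385] cap [ 0.4569 -0.3772] cap in rest mm [-3.9  0.5]
  dx -6 [np.float64(453.0), np.float64(79.0), np.float64(428.0)]
  dx -4 [np.float64(444.0), np.float64(71.0), np.float64(417.0)]
  dx -2 [np.float64(434.0), np.float64(63.0), np.float64(406.0)]
  dx 0 [np.float64(425.0), np.float64(55.0), np.float64(395.0)]
  dx 2 [np.float64(415.0), np.float64(47.0), np.float64(385.0)]
top [-2.8  0.4 88. ] [ 0.45813407 -0.38096195  0.088     ]
side [-1.4 -2.9 88. ] [ 0.45735725 -0.37826724  0.088     ]
```

Emit:
{"name": "send_rows", "arguments": {"deltas": [{"travel":[0.15,-0.1,0],"turn":[0,0,0],"jaw":1},{"travel":[0.4,-0.25,0],"turn":[0,0,0],"jaw":1},{"travel":[0.4,-0.25,0],"turn":[0,0,0],"jaw":1},{"travel":[0.28,-0.44,0],"turn":[0,0,0],"jaw":1},{"travel":[0.16,-0.64,0],"turn":[0,0,0],"jaw":1},{"travel":[0.04,-0.83,0],"turn":[0,0,0],"jaw":1},{"travel":[-0.06,-0.99,0],"turn":[0,0,0],"jaw":1},{"travel":[-0.16,-1.15,0],"turn":[0,0,0],"jaw":1}]}}

```text
time: 21.27
position: [0.3999, -0.344, 0.0979]
tcp_rot: [1.153, 1.888, -2.212]
ft_force: [-0.0, -0.0, -4.0]
grip_width: 0.0211
```

```bash
python3 - <<'E'
from path import *
rep(); snap('wrist','w27');rep()
w=cv2.imread('pics/w27.png');cv2.imwrite('pics/w27a.png',cv2.resize(w[70:270,200:420],None,fx=3,fy=3,interpolation=cv2.INTER_CUBIC))
E
```

```text
t 21.27 puller [ 0.4576 -0.3778  0.0588] ypr [-3.09e+01  1.20e-01  3.00e-02] F [-0. -0. -4.] M [0.53 0.97 0.02] w 0.0211 q [-0.95 -0.05 -0.86  0.25  0.21  2.79]
 in stem frame [-0.3593 -0.4798  0.0588]
t 21.32 puller [ 0.4578 -0.378   0.0592] ypr [-3.089e+01  8.000e-02  2.000e-02] F [-0.1 -0.1 -2.3] M [0.53 0.83 0.06] w 0.0208 q [-0.95 -0.05 -0.86  0.25  0.21  2.79]
 in stem frame [-0.3593 -0.48    0.0592]
```

View pics/w27a.png

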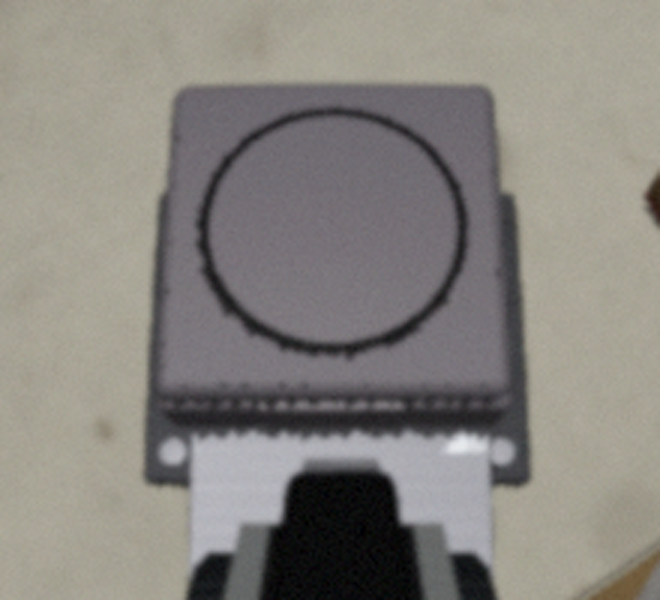

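Emit:
{"name": "send_rows", "arguments": {"deltas": [{"travel":[-0.08,-0.13,0],"turn":[0,0,0],"jaw":1},{"travel":[-0.16,-0.26,0],"turn":[0,0,0],"jaw":1},{"travel":[-0.25,-0.2,0],"turn":[0,0,0],"jaw":1},{"travel":[-0.38,-0.12,0],"turn":[0,0,0],"jaw":1},{"travel":[-0.46,-0.07,0],"turn":[0,0,0],"jaw":1},{"travel":[-0.46,-0.07,0],"turn":[0,0,0],"jaw":1},{"travel":[-0.41,0.01,0],"turn":[0,0,0],"jaw":1},{"travel":[-0.31,0.17,0],"turn":[0,0,0],"jaw":1}]}}

```text
time: 21.98
position: [0.4031, -0.346, 0.0979]
tcp_rot: [1.153, 1.887, -2.212]
ft_force: [-0.1, 0.1, -3.4]
grip_width: 0.021
```

```bash
python3 - <<'E'
from pl import *
snap('wrist','w28');rep()
w=cv2.imread('pics/w28.png');cv2.imwrite('pics/w28a.png',cv2.resize(w[70:270,200:420],None,fx=3,fy=3,interpolation=cv2.INTER_CUBIC))
E
```

```text
t 22.03 puller [ 0.4604 -0.3794  0.0582] ypr [-30.9    0.15   0.04] F [-0.8  0.5 -4. ] M [0.58 0.9  0.02] w 0.0211 q [-0.95 -0.05 -0.85  0.24  0.21  2.79]
 in stem frame [-0.3576 -0.4825  0.0582]
```

View pics/w28a.png

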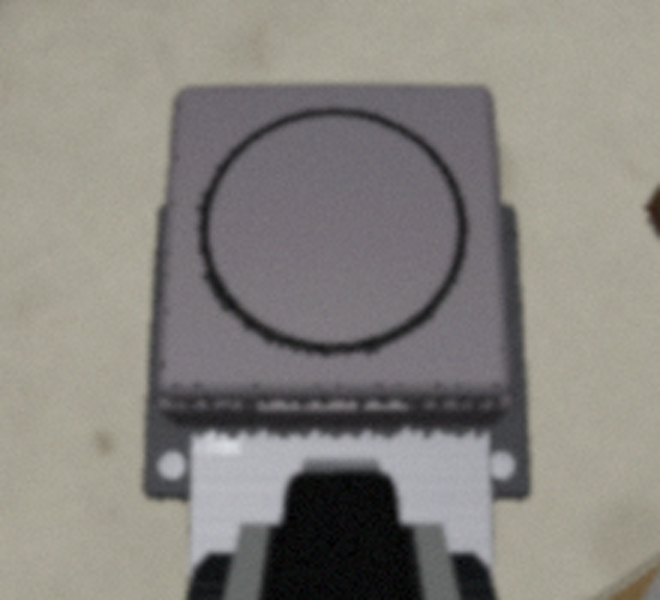

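Emit:
{"name": "send_rows", "arguments": {"deltas": [{"travel":[0.02,0.1,0],"turn":[0,0,0],"jaw":1},{"travel":[0.08,0.2,0],"turn":[0,0,0],"jaw":1},{"travel":[0.18,0.35,0],"turn":[0,0,0],"jaw":1},{"travel":[0.3,0.55,0],"turn":[0,0,0],"jaw":1},{"travel":[0.42,0.75,0],"turn":[0,0,0],"jaw":1},{"travel":[0.51,0.89,0],"turn":[0,0,0],"jaw":1},{"travel":[0.51,0.89,0],"turn":[0,0,0],"jaw":1}]}}

```text
time: 22.62
position: [0.4031, -0.3458, 0.0871]
tcp_rot: [1.153, 1.889, -2.212]
ft_force: [-0.3, 0.5, -3.0]
grip_width: 0.0207
```

```bash
python3 - <<'E'
from pl import *
snap('wrist','w29');snap('wrist','w29');snap('side','s29');snap('top','t29');rep()
w=cv2.imread('pics/w29.png');cv2.imwrite('pics/w29a.png',cv2.resize(w[70:270,200:420],None,fx=3,fy=3,interpolation=cv2.INTER_CUBIC))
t=cv2.imread('pics/t29.png');a=cv2.resize(t[210:270,375:445],None,fx=5.7,fy=5.7,interpolation=cv2.INTER_CUBIC)
s=cv2.imread('pics/s29.png');b=cv2.resize(s[140:200,330:400],None,fx=5.7,fy=5.7,interpolation=cv2.INTER_CUBIC)
cv2.imwrite('pics/c29.png',np.hstack([a,b]))
E
```

```text
t 22.82 puller [ 0.4611 -0.38    0.0487] ypr [-3.09e+01  9.00e-02  3.00e-02] F [-0.2 -0.3 -3.4] M [0.45 0.75 0.04] w 0.0209 q [-0.95 -0.03 -0.86  0.21  0.21  2.79]
 in stem frame [-0.3574 -0.4834  0.0487]
```

View pics/w29a.png

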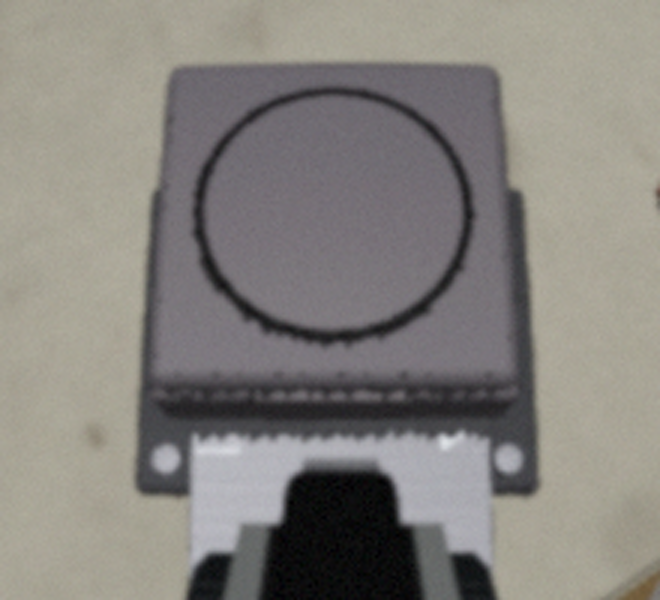

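View pics/c29.png

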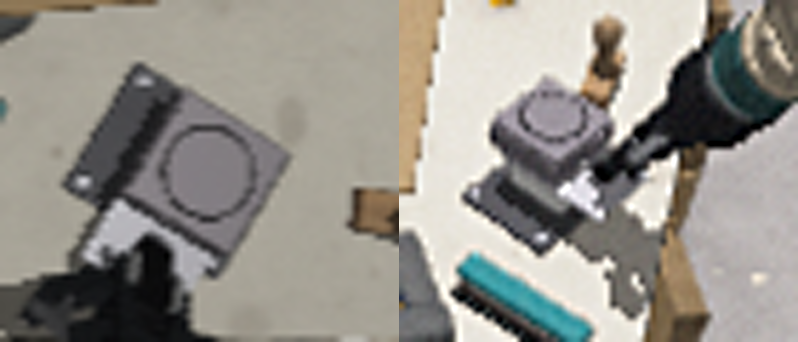

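```bash
python3 - <<'E'
from meas import *
run('w29',[(136,494),(539,494)],(333.5,214))
t=load('t29');s=load('s29'); A=lambda u,v:(375+u/5.7,210+v/5.7); S=lambda u,v:(330+(u-399)/5.7,140+v/5.7)
c=atz(t,A(208,172),.088); print('top',(ry.apply(c-[.4603,-.3827,0])*1e3).round(1), c)
c=atz(s,S(555,115),.088); print('side',(ry.apply(c-[.4601,-.3765,0])*1e3).round(1),c)
E
```

```text
wrist rest [ 0.4596 -0.3794 -0.5385] cap [ 0.4593 -0.3786] cap in rest mm [-0.6  0.5]
  dx -6 [np.float64(452.0), np.float64(79.0), np.float64(427.0)]
  dx -4 [np.float64(443.0), np.float64(71.0), np.float64(416.0)]
  dx -2 [np.float64(433.0), np.float64(63.0), np.float64(405.0)]
  dx 0 [np.float64(424.0), np.float64(55.0), np.float64(394.0)]
  dx 2 [np.float64(414.0), np.float64(47.0), np.float64(383.0)]
top [ 0.3  0.9 88. ] [ 0.46101583 -0.38212699  0.088     ]
side [ 1.7 -2.9 88. ] [ 0.46006498 -0.37991494  0.088     ]
```

```bash
python3 - <<'E'
from path import *
from ik import ik
x,Rp,o=now(); ex=np.array([.858,-.5135,0])
b=x-ex*.078
p1=b.copy();p1[2]=.043
W=[(*x,-30.9),(*(x-ex*.002)[:2],.0435,-30.9),(*(x-ex*.008)[:2],.043,-30.9),(*p1,-30.9)]
plan(W,16)
W=[(*p1,-30.9),(*p1[:2],.10,-29),(.41,-.25,.12,-20),(.44,-.1,.12,-5),(.52,.0,.10,8),(.5643,.027,.06,9.97),(.5643,.027,.012,9.97)]
for w in W:
    q,e=ik(*target(*w)); print(q.round(2),e.round(4))
E
```

```text
[{"travel": [0.02, 0.03, -0.0], "turn": [0.0, -0.0, 0.1], "jaw": 1}, {"travel": [0.12, 0.14, -0.0], "turn": [0.0, -0.0, 0.1], "jaw": 1}, {"travel": [0.35, 0.32, -0.0], "turn": [0.0, -0.0, 0.1], "jaw": 1}, {"travel": [0.68, 0.24, -0.0], "turn": [0.0, -0.0, 0.1], "jaw": 1}, {"travel": [1.25, -0.1, -0.0], "turn": [0.0, -0.0, 0.1], "jaw": 1}, {"travel": [1.91, -0.51, -0.0], "turn": [0.0, -0.0, 0.1], "jaw": 1}, {"travel": [2.66, -0.98, -0.0], "turn": [0.0, -0.0, 0.1], "jaw": 1}, {"travel": [3.46, -1.48, -0.0], "turn": [0.0, -0.0, 0.1], "jaw": 1}]
[{"travel": [0.81, -0.5, -0.0], "turn": [0.0, -0.0, -0.0], "jaw": 1}, {"travel": [1.56, -0.97, -0.0], "turn": [0.0, -0.0, -0.0], "jaw": 1}, {"travel": [2.22, -1.38, -0.0], "turn": [0.0, -0.0, -0.0], "jaw": 1}, {"travel": [2.75, -1.72, -0.0], "turn": [0.0, -0.0, -0.0], "jaw": 1}, {"travel": [3.13, -1.95, -0.0], "turn": [0.0, -0.0, -0.0], "jaw": 1}, {"travel": [3.35, -2.1, -0.0], "turn": [0.0, -0.0, -0.0], "jaw": 1}, {"travel": [3.45, -2.16, -0.0], "turn": [0.0, -0.0, -0.0], "jaw": 1}, {"travel": [3.47, -2.17, -0.0], "turn": [0.0, -0.0, -0.0], "jaw": 1}]
[-1.05 -0.17 -1.    0.24  0.26  2.7 ] 0.0
[-1.07 -0.28 -0.92  0.44  0.29  2.65] 0.0
[-0.96 -0.41 -0.94  0.56  0.31  2.61] 0.0
[-0.63 -0.5  -0.99  0.6   0.28  2.67] 0.0
[-0.32 -0.29 -0.93  0.42  0.24  2.75] 0.0
[-0.22 -0.12 -0.91  0.25  0.21  2.8 ] 0.0
[-0.22 -0.01 -0.97  0.09  0.21  2.8 ] 0.0
```

Emit:
{"name": "send_rows", "arguments": {"deltas": [{"travel":[0.02,0.03,0],"turn":[0,0,0.1],"jaw":1},{"travel":[0.12,0.14,0],"turn":[0,0,0.1],"jaw":1},{"travel":[0.35,0.35,0],"turn":[0,0,0.1],"jaw":1},{"travel":[0.68,0.24,0],"turn":[0,0,0.1],"jaw":1},{"travel":[1.25,-0.1,0],"turn":[0,0,0.1],"jaw":1},{"travel":[1.91,-0.51,0],"turn":[0,0,0.1],"jaw":1},{"travel":[2.66,-0.98,0],"turn":[0,0,0.1],"jaw":1},{"travel":[3.46,-1.48,0],"turn":[0,0,0.1],"jaw":1}]}}

```text
time: 23.48
position: [0.3705, -0.3263, 0.0817]
tcp_rot: [1.154, 1.886, -2.211]
ft_force: [-0.7, 0.7, -2.9]
grip_width: 0.0207
```

Emit:
{"name": "send_rows", "arguments": {"deltas": [{"travel":[0.81,-0.5,0],"turn":[0,0,0],"jaw":1},{"travel":[1.56,-0.97,0],"turn":[0,0,0],"jaw":1},{"travel":[2.22,-1.38,0],"turn":[0,0,0],"jaw":1},{"travel":[2.75,-1.72,0],"turn":[0,0,0],"jaw":1},{"travel":[3.13,-1.95,0],"turn":[0,0,0],"jaw":1},{"travel":[3.35,-2.1,0],"turn":[0,0,0],"jaw":1},{"travel":[3.47,-2.17,0],"turn":[0,0,0],"jaw":1}]}}

```text
time: 24.07
position: [0.336, -0.306, 0.082]
tcp_rot: [1.155, 1.885, -2.211]
ft_force: [0.0, 0.3, -3.3]
grip_width: 0.0208
```

```bash
python3 - <<'E'
from path import *
snap('wrist','w30');snap('wrist','w30');snap('side','s30');snap('top','t30');rep()
t=cv2.imread('pics/t30.png');a=cv2.resize(t[210:270,375:445],None,fx=5.7,fy=5.7,interpolation=cv2.INTER_CUBIC)
s=cv2.imread('pics/s30.png');b=cv2.resize(s[140:200,330:400],None,fx=5.7,fy=5.7,interpolation=cv2.INTER_CUBIC)
cv2.imwrite('pics/c30.png',np.hstack([a,b]))
x,Rp,o=now()
W=[(*x,-30.9),(*x[:2],.08,-30.5),(.39,-.25,.12,-20),(.43,-.1,.12,-5),(.52,.0,.10,8),(.5643,.027,.05,9.97)]
plan(W,40)
E
```

```text
t 24.27 puller [ 0.3944 -0.3402  0.0432] ypr [-3.089e+01 -3.000e-02  2.000e-02] F [ 0.7  0.4 -3.1] M [0.44 0.74 0.01] w 0.0207 q [-1.05 -0.17 -1.    0.24  0.26  2.7 ]
 in stem frame [-0.3956 -0.4158  0.0432]
[{"travel": [-0.01, -0.01, -0.0], "turn": [0.0, 0.0, -0.0], "jaw": 1}, {"travel": [-0.04, -0.06, -0.0], "turn": [0.0, 0.0, -0.0], "jaw": 1}, {"travel": [-0.13, -0.2, -0.0], "turn": [0.0, -0.0, -0.0], "jaw": 1}, {"travel": [-0.28, -0.45, -0.0], "turn": [0.0, -0.0, -0.0], "jaw": 1}, {"travel": [-0.53, -0.84, 0.0], "turn": [0.0, -0.0, -0.0], "jaw": 1}, {"travel": [-0.87, -1.38, 0.01], "turn": [-0.0, -0.1, -0.0], "jaw": 1}, {"travel": [-1.29, -2.05, 0.02], "turn": [-0.1, -0.1, -0.0], "jaw": 1}, {"travel": [-1.73, -2.76, 0.03], "turn": [-0.1, -0.2, -0.0], "jaw": 1}]
[{"travel": [-0.36, -0.61, -0.0], "turn": [-0.2, -0.2, -0.0], "jaw": 1}, {"travel": [-0.56, -1.36, -0.27], "turn": [-0.5, -0.8, -0.0], "jaw": 1}, {"travel": [-0.53, -2.32, -0.91], "turn": [-1.1, -1.8, -0.0], "jaw": 1}, {"travel": [-0.24, -3.43, -1.95], "turn": [-2.1, -3.3, -0.0], "jaw": 1}, {"travel": [0.29, -4.6, -3.33], 
[... 1268 characters left out ...]
el": [-5.43, 7.25, -6.37], "turn": [-4.8, -7.7, 0.0], "jaw": 1}, {"travel": [-5.57, 8.32, -6.75], "turn": [-5.0, -8.0, 0.0], "jaw": 1}]
[{"travel": [-0.11, 0.96, -0.2], "turn": [-0.1, -0.2, 0.0], "jaw": 1}, {"travel": [-0.18, 1.76, -0.34], "turn": [-0.2, -0.3, 0.0], "jaw": 1}, {"travel": [-0.23, 2.37, -0.44], "turn": [-0.2, -0.4, 0.0], "jaw": 1}, {"travel": [-0.26, 2.8, -0.51], "turn": [-0.3, -0.4, 0.0], "jaw": 1}, {"travel": [-0.28, 3.07, -0.55], "turn": [-0.3, -0.4, 0.0], "jaw": 1}, {"travel": [-0.29, 3.22, -0.57], "turn": [-0.3, -0.4, 0.0], "jaw": 1}, {"travel": [-0.3, 3.28, -0.58], "turn": [-0.3, -0.4, 0.0], "jaw": 1}, {"travel": [-0.3, 3.29, -0.58], "turn": [-0.3, -0.4, 0.0], "jaw": 1}]
```

View pics/w30.png

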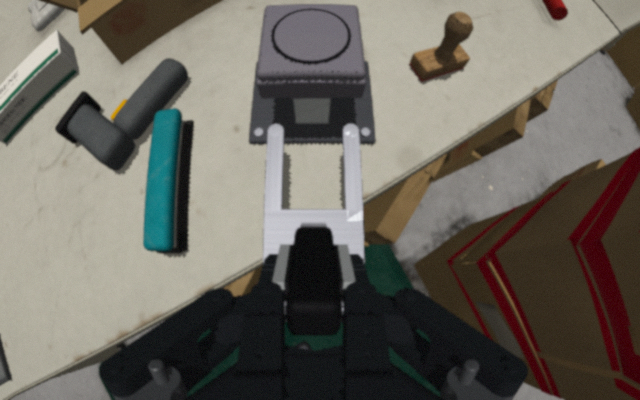

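View pics/c30.png

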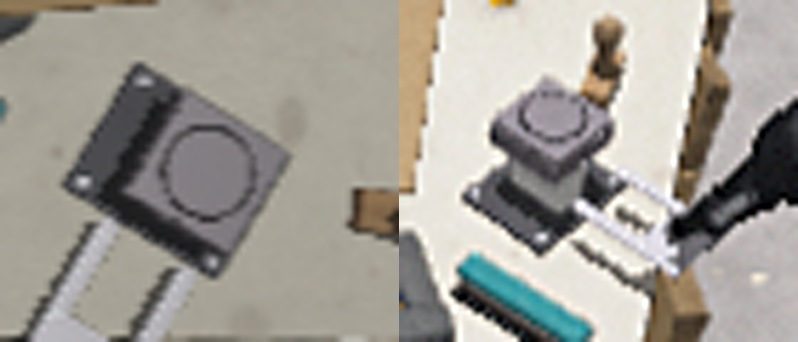

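Emit:
{"name": "send_rows", "arguments": {"deltas": [{"travel":[0,-0.01,0],"turn":[0,0,0],"jaw":1},{"travel":[-0.04,-0.06,0],"turn":[0,0,0],"jaw":1},{"travel":[-0.13,-0.2,0],"turn":[0,0,0],"jaw":1},{"travel":[-0.28,-0.45,0],"turn":[0,0,0],"jaw":1},{"travel":[-0.53,-0.84,0],"turn":[0,0,0],"jaw":1},{"travel":[-0.87,-1.38,0.01],"turn":[0,-0.1,0],"jaw":1},{"travel":[-1.29,-2.05,0.02],"turn":[-0.1,-0.1,0],"jaw":1},{"travel":[-1.73,-2.76,0.03],"turn":[-0.1,-0.2,0],"jaw":1}]}}

```text
time: 24.93
position: [0.3362, -0.3062, 0.1152]
tcp_rot: [1.149, 1.886, -2.209]
ft_force: [0.7, -0.4, -3.2]
grip_width: 0.0209
```

Emit:
{"name": "send_rows", "arguments": {"deltas": [{"travel":[-0.36,-0.61,0],"turn":[-0.2,-0.2,0],"jaw":1},{"travel":[-0.56,-1.36,-0.27],"turn":[-0.5,-0.8,0],"jaw":1},{"travel":[-0.53,-2.32,-0.91],"turn":[-1.1,-1.8,0],"jaw":1},{"travel":[-0.24,-3.43,-1.95],"turn":[-2.1,-3.3,0],"jaw":1},{"travel":[0.29,-4.6,-3.33],"turn":[-3.2,-5.2,0],"jaw":1},{"travel":[1.01,-5.65,-4.89],"turn":[-4.5,-7.2,0],"jaw":1},{"travel":[1.79,-6.36,-6.39],"turn":[-5.7,-9.1,0],"jaw":1},{"travel":[2.52,-6.82,-7.92],"turn":[-6.8,-10.9,0],"jaw":1}]}}

```text
time: 25.6
position: [0.3271, -0.2086, 0.1603]
tcp_rot: [0.886, 1.905, -2.09]
ft_force: [0.1, -0.5, -3.0]
grip_width: 0.0209
```

Emit:
{"name": "send_rows", "arguments": {"deltas": [{"travel":[0.29,-0.18,-1.91],"turn":[-1.2,-1.8,0],"jaw":1},{"travel":[0.45,-0.28,-3.97],"turn":[-2.3,-3.6,0],"jaw":1},{"travel":[0.48,-0.31,-6.11],"turn":[-3.5,-5.5,0],"jaw":1},{"travel":[0.41,-0.26,-8.25],"turn":[-4.6,-7.4,0],"jaw":1},{"travel":[0.25,-0.16,-10.31],"turn":[-5.8,-9.2,0],"jaw":1},{"travel":[0.02,-0.02,-12.21],"turn":[-7.0,-11.1,0],"jaw":1},{"travel":[-0.39,0.33,-14.06],"turn":[-8.2,-13.1,0],"jaw":1},{"travel":[-0.98,0.92,-15.9],"turn":[-9.5,-15.1,0],"jaw":1}]}}

```text
time: 26.27
position: [0.3885, -0.0603, 0.1569]
tcp_rot: [0.545, 1.902, -1.903]
ft_force: [-0.4, -1.3, -2.7]
grip_width: 0.0209
```

Emit:
{"name": "send_rows", "arguments": {"deltas": [{"travel":[-1.11,1.02,-1.38],"turn":[-1.3,-2.0,0],"jaw":1},{"travel":[-2.2,2.1,-2.61],"turn":[-2.4,-3.8,0],"jaw":1},{"travel":[-3.19,3.18,-3.67],"turn":[-3.2,-5.2,0],"jaw":1},{"travel":[-4.05,4.19,-4.57],"turn":[-3.9,-6.2,0],"jaw":1},{"travel":[-4.74,5.1,-5.3],"turn":[-4.3,-6.9,0],"jaw":1},{"travel":[-5.18,6.13,-5.89],"turn":[-4.6,-7.3,0],"jaw":1},{"travel":[-5.43,7.25,-6.37],"turn":[-4.8,-7.7,0],"jaw":1},{"travel":[-5.57,8.32,-6.75],"turn":[-5.0,-8.0,0],"jaw":1}]}}

```text
time: 26.93
position: [0.4808, 0.0066, 0.116]
tcp_rot: [0.377, 1.885, -1.798]
ft_force: [-0.1, 0.3, -2.6]
grip_width: 0.0209
```

```bash
python3 - <<'E'
from path import *
rep();snap('wrist','w31');rep()
x,Rp,o=now(); delta(*target(.5643,.027,.03,9.97)); delta(*target(.5643,.027,.0,9.97))
E
```

```text
t 26.93 puller [0.5467 0.0183 0.0771] ypr [ 9.52 -0.08 -0.01] F [-0.1  0.3 -2.6] M [-0.11  0.9   0.04] w 0.0209 q [-0.26 -0.19 -0.92  0.32  0.22  2.78]
 in stem frame [-0.0857 -0.1799  0.0771]
t 26.98 puller [0.5463 0.0187 0.0755] ypr [9.55 0.03 0.06] F [-0.2 -0.9 -3.2] M [-0.33  0.98 -0.07] w 0.0207 q [-0.25 -0.19 -0.92  0.32  0.22  2.78]
 in stem frame [-0.0858 -0.1793  0.0755]
travel [ 0.79  4.87 -0.47] turn [-0.17 -0.38  0.03] rows>= 1.2
travel [ 2.38  7.42 -0.47] turn [-0.17 -0.38  0.03] rows>= 1.9
```

View pics/w31.png

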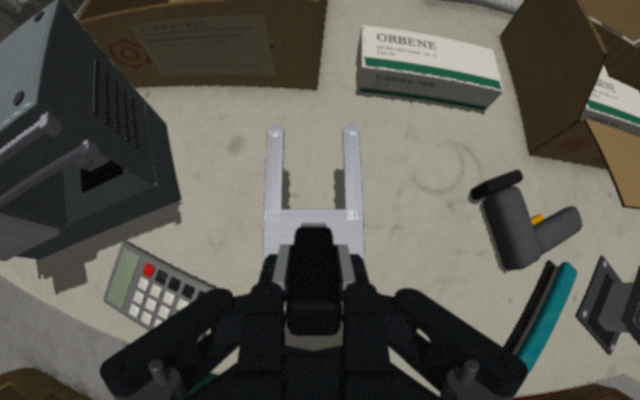

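Emit:
{"name": "send_rows", "arguments": {"deltas": [{"travel":[0.3,1.6,-0.2],"turn":[0,-0.1,0],"jaw":1},{"travel":[0.55,3.2,-0.4],"turn":[-0.1,-0.3,0],"jaw":1},{"travel":[0.79,4.87,-0.47],"turn":[-0.2,-0.4,0],"jaw":1},{"travel":[1.4,5.85,-0.47],"turn":[-0.2,-0.4,0],"jaw":1},{"travel":[1.85,6.6,-0.47],"turn":[-0.2,-0.4,0],"jaw":1},{"travel":[2.1,7,-0.47],"turn":[-0.2,-0.4,0],"jaw":1},{"travel":[2.2,7.15,-0.47],"turn":[-0.2,-0.4,0],"jaw":1}]}}

```text
time: 27.57
position: [0.4974, 0.0139, 0.0424]
tcp_rot: [0.368, 1.886, -1.796]
ft_force: [0.3, 0.4, -2.9]
grip_width: 0.0209
```

```bash
python3 - <<'E'
from path import *
rep();delta(*target(.5643,.027,.0,9.97))
E
```

```text
t 27.57 puller [0.5631 0.026  0.0034] ypr [9.89 0.08 0.  ] F [ 0.3  0.4 -2.9] M [-0.18  0.95 -0.05] w 0.0209 q [-0.22  0.01 -0.97  0.06  0.21  2.8 ]
 in stem frame [-0.0676 -0.1813  0.0034]
travel [ 0.07  0.37 -0.07] turn [-0.04 -0.07  0.08] rows>= 0.1
```

Emit:
{"name": "send_rows", "arguments": {"deltas": [{"travel":[0.08,0.12,0],"turn":[0,0,0],"jaw":1},{"travel":[0.15,0.24,0],"turn":[0,0,0],"jaw":1},{"travel":[0.19,0.31,0],"turn":[0,0,0],"jaw":1},{"travel":[0.19,0.31,0],"turn":[0,0,0],"jaw":1}]}}

```text
time: 27.9
position: [0.4983, 0.0138, 0.0397]
tcp_rot: [0.37, 1.884, -1.795]
ft_force: [-0.3, 0.3, -2.8]
grip_width: 0.0205
```

```bash
python3 - <<'E'
from path import *
rep()
E
```

```text
t 27.9 puller [0.5641 0.0258 0.0008] ypr [ 9.89 -0.03 -0.05] F [-0.3  0.3 -2.8] M [-0.16  0.87 -0.07] w 0.0205 q [-0.22  0.02 -0.98  0.05  0.21  2.8 ]
 in stem frame [-0.0668 -0.1819  0.0008]
```

Not yet in contact (the force still shows the full weight); lower a little more.

Emit:
{"name": "send_rows", "arguments": {"deltas": [{"travel":[0.05,0.08,0],"turn":[0,0,0],"jaw":1},{"travel":[0.08,0.13,0],"turn":[0,0,0],"jaw":1},{"travel":[0.08,0.13,0],"turn":[0,0,0],"jaw":1}]}}

```text
time: 28.15
position: [0.4992, 0.0138, 0.039]
tcp_rot: [0.371, 1.883, -1.794]
ft_force: [-2.3, 0.2, 4.0]
grip_width: 0.0203
```

Emit:
{"name": "send_rows", "arguments": {"deltas": [{"travel":[0,0,0],"turn":[0,0,0],"jaw":2.4},{"travel":[0,0,0],"turn":[0,0,0],"jaw":3.2},{"travel":[0,0,0],"turn":[0,0,0],"jaw":5},{"travel":[0,0,0],"turn":[0,0,0],"jaw":7},{"travel":[0,0,0],"turn":[0,0,0],"jaw":8.5},{"travel":[0,0,0],"turn":[0,0,0],"jaw":8.5}], "grip_force": 40}}

```text
time: 28.65
position: [0.498, 0.0139, 0.0377]
tcp_rot: [0.369, 1.885, -1.795]
ft_force: [0.3, -0.9, 0.2]
grip_width: 0.0788
```

Emit:
{"name": "send_rows", "arguments": {"deltas": [{"travel":[0,-1,0],"turn":[0,0,0],"jaw":8.5},{"travel":[0,-3.5,0],"turn":[0,0,0],"jaw":8.5},{"travel":[0,-6.5,0],"turn":[0,0,0],"jaw":8.5},{"travel":[0,-10,0],"turn":[0,0,0],"jaw":8.5},{"travel":[-2,-13,0],"turn":[0,0,0],"jaw":8.5},{"travel":[-4,-15,0],"turn":[0,0,0],"jaw":8.5},{"travel":[-5,-16,0],"turn":[0,0,0],"jaw":8.5}]}}

```text
time: 29.23
position: [0.4585, 0.006, 0.2054]
tcp_rot: [0.376, 1.877, -1.793]
ft_force: [0.6, 0.0, 0.8]
grip_width: 0.0851
```

```bash
python3 - <<'E'
from path import *
snap('wrist','w32');snap('wrist','w32');snap('side','s32');snap('top','t32'); o=cur()[2];print(o['time'],o['position'],o['joint_pos'],o['ft_force'],o['grip_width'])
E
```

```text
29.4333 [0.45542859 0.00687692 0.19917901] [-0.27787787 -0.36978812 -0.83202903  0.59592928  0.23231853  2.75163703] [-0.6971173   0.44438478 -0.57174478] 0.08483651167320286
```

View pics/w32.png

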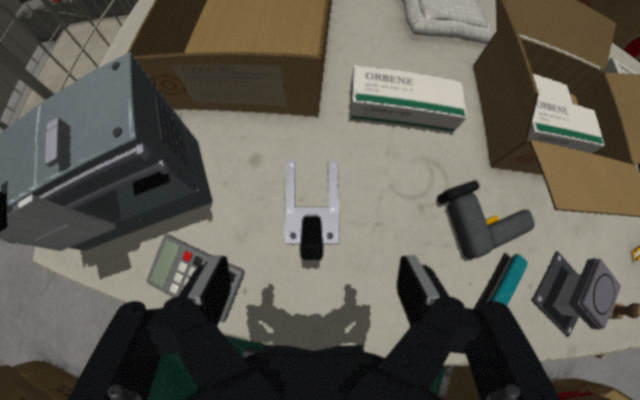

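View pics/t32.png

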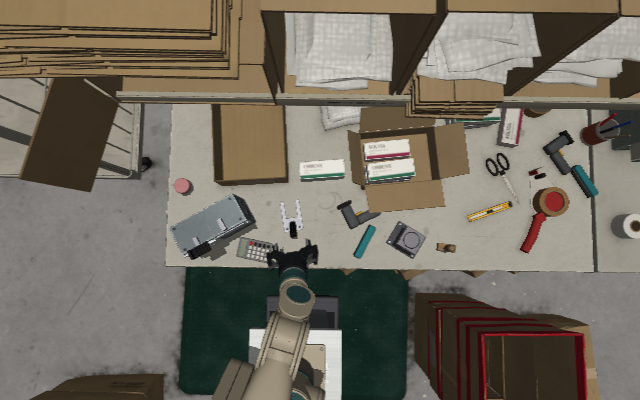

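View pics/s32.png

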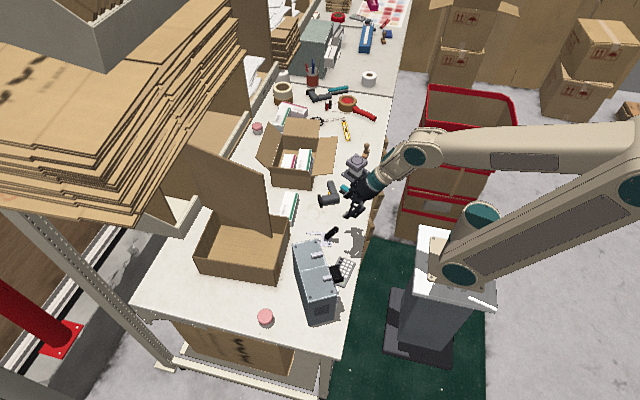

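```bash
python3 - <<'E'
from h import *
t=cv2.imread('pics/t32.png');cv2.imwrite('pics/t32a.png',cv2.resize(t[180:275,160:320],None,fx=5,fy=5,interpolation=cv2.INTER_CUBIC))
E
```

```text
(no output)
```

View pics/t32a.png

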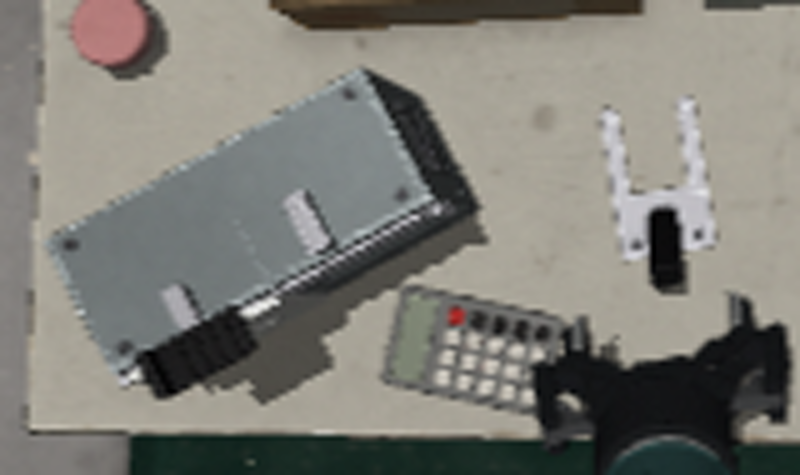

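```bash
python3 - <<'E'
from h import *
print(order.hand_in())
E
```

```text
the job is handed in; nothing more can be done
None
```

The job is done and handed in at about 29.5 s of the 72 s allowed. The shutter is open, the cap sits on the rest's block, the puller is back on the bench, and the arm was clear of everything. The hand-in gave no verdict.

- **Shutter:** I pressed the tab down, slid the shutter until it met its end stop at about 12 N, and left it open. In the last top picture the tab had moved about 105 mm, against 104 mm for fully open.
- **Pull:** I hooked the cap with the fork and pulled straight up. It popped off at about 9.5 N, and the gripper never touched it. The cap rode 4 to 6 mm too far back on the prongs.
- **Placing:** Because of that offset I set the cap on the block, drew the fork back under it about 5 mm, lifted again and set it down once more.
- **Cap check:** The wrist and top cameras put the cap's centre within about 1 mm of the block's centre. The side camera disagreed, showing about 3 mm sideways; its base fit is rough, so I trusted the other two. The cap stayed in place when I drew the fork out.
- **Puller:** It stands flat within about 2 mm of where it started, released and untouched. By eye in the last pictures the other things are where they were.

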